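# Lean the wet paint samples against the rip fence to dry

## Robot

A 7-joint arm with a two-finger parallel gripper is mounted at the origin on the work surface; the furniture and walls round the work are solid. World frame = base frame: x ahead of the robot, y to its left, z up, the work surface at z = 0. Lengths are in mm, angles in degrees, forces in N, time in s.
With the tool pointing down it reaches from about 425 to 1025 mm from the base axis. Payload 3.6 kg.
Tool frame: the origin (TCP) lies on the centre line of the jaws, within the pads' length; the fingertips stand 22 mm ahead of it and the grasp point (between the pads) lies 3 mm ahead of it; z points along the fingers, y is the line along which they close (so a half turn about z gives the same grasp; the last joint's range is limited). The gripper opens to 85 mm and grips with 20 to 120 N. Pads are 22 mm wide; open, the fingers measure 114 mm over their backs; the gripper's body (76 mm by 85 mm) begins 54 mm behind the grasp point. The pads swing forward as they close: fully open they stand 13 mm farther back than shut.
Start: joints at [70.273, 33.873, 2.773, 92.16, -1.908, 54.013, -1.931], TCP at [179.932, -702.321, 253.302] pointing down, gripper open.
Joint ranges: [-153.93, 153.93], [-27.13, 128.08], [-72.61, 78.16], [10.71, 143.7], [-87.88, 267.88], [4.46, 118.87], [-176.78, 176.78]. Speed limits (degrees/s): [147.25, 147.25, 180, 180, 180, 180, 180].

## Interface

Orientations are given as a 3x3 rotation matrix whose columns are the frame's x, y, z axes.
In Python, from rig import status, get_image, order gives the robot as it stands.
- The arm moves only by the tool step_arm, never from a script. Its arguments are lists of equal length, an entry for each row: "delta_pos": the shift along the tool's x, y, z in cm, a list of three; "angular": the turn, a rotation vector about the tool's x, y, z in degrees, a list of three; "grip": the closure, from 0 (fully open) to 1 (shut). A call has 1 to 5 rows; each row is the pose to reach, as a shift and turn from the pose commanded when the call began, along the tool's axes at that moment; what a row does not reach only later rows make up. A row lasts 1/12 s, in which the tool goes at most 41.7 mm and 7.16 degrees, less where a joint would pass 70% of its speed; a pose out of reach is approached as far as the arm can. A call with a gripper value outside its range is refused whole. The fingers move at their own pace and stop on an object; the grip force is fixed at half the most. Time passes only in rows, so rows that repeat a pose let the fingers close. It gives the time, the measured TCP pose, the force, the opening and the grip force at its end, in the units of the state.
- status.get_state(): the state, without advancing time (a new reading comes with each control period).
- get_image(name): name is "scene" or "top"; returns a dict with "image" (400x640x3 uint8, blue, green, red), "z_map" (400x640 float32, mm along the optical axis (not along the pixel's ray), 0 where there is no reading), "mtx" (3x3 intrinsics, pixels), "eye" and "attitude" of the camera in the world. Camera axes: x right, y up, looking along -z (the intrinsics and any distortion apply to the point x, -y, -z); pixel columns grow to the right and rows downward; lengths in mm; the calibration is good to about 2 mm. A picture is of the moment at which its call begins.
- order.hand_in(): hands the job in; it is judged then, once.
The state is a dict: "time": time; "q": joint angles; "qd": joint speeds; "joint_torque": joint torques, N m; "tool_pos": TCP position; "ee_rot": TCP orientation; "contact_force": force on the tool from outside, world axes, zero at the start; "ft_torque": the same for the moment, N m; "grip_width": finger opening in mm; "finger_force": force on a finger pad.
Only numpy, scipy, OpenCV 4.12 (cv2) and the standard library are available. Lean on these libraries where they do the work, as an engineer would, in place of code of your own. Each camera call takes 0.05 s, during which the arm holds its last target. There are 200 camera calls.

## Task

Clear the two offcuts from in front of the rip fence into the grey tray, then lay the aluminium stop bar flat on the saw table parallel to the rip fence, leaving a gap of about 7 cm between bar and fence. Then stand every painted sample board that is there on one of its short ends on the table in that gap, square to the fence, and lean it back against the fence at a clear, steady slant (about 30 degrees from upright) with its wet side out toward the robot and no board touching another. Hold the boards by their edges only: the gripper must never touch the wet paint, the fence must not be shifted and the carton and the wax tin must be left alone.

Things in the scene. Friction and masses are not known exactly. Their poses are not given: they have to be found in the camera images.
- board_blue: sample board, bare wood 140 x 60 x 12 mm (0.09 kg, give or take), its broad top face freshly painted blue (wet) but for a bare 6 mm rim; edges and back are dry bare wood. Origin: centre of the back (dry) face. x along the 140 mm length, y across the 60 mm width, z out of the wet face (12 mm to it). Starts lying flat on the table, wet face up, x pointing roughly ahead of the robot
- board_blue_end0 (a point): middle of the short back edge at the -x end of the blue board (70 mm from its origin)
- board_blue_end1 (a point): middle of the short back edge at the +x end of the blue board (70 mm from its origin)
- board_green: sample board, bare wood 140 x 60 x 12 mm (0.09 kg, give or take), its broad top face freshly painted green (wet) but for a bare 6 mm rim; edges and back are dry bare wood. Origin: centre of the back (dry) face. x along the 140 mm length, y across the 60 mm width, z out of the wet face (12 mm to it). Starts lying flat on the table, wet face up, x pointing roughly ahead of the robot
- board_green_end0 (a point): middle of the short back edge at the -x end of the green board (70 mm from its origin)
- board_green_end1 (a point): middle of the short back edge at the +x end of the green board (70 mm from its origin)
- board_red: sample board, bare wood 140 x 60 x 12 mm (0.09 kg, give or take), its broad top face freshly painted red (wet) but for a bare 6 mm rim; edges and back are dry bare wood. Origin: centre of the back (dry) face. x along the 140 mm length, y across the 60 mm width, z out of the wet face (12 mm to it). Starts lying flat on the table, wet face up, x pointing roughly ahead of the robot
- board_red_end0 (a point): middle of the short back edge at the -x end of the red board (70 mm from its origin)
- board_red_end1 (a point): middle of the short back edge at the +x end of the red board (70 mm from its origin)
- board_yellow: sample board, bare wood 140 x 60 x 12 mm (0.09 kg, give or take), its broad top face freshly painted yellow (wet) but for a bare 6 mm rim; edges and back are dry bare wood. Origin: centre of the back (dry) face. x along the 140 mm length, y across the 60 mm width, z out of the wet face (12 mm to it). Starts lying flat on the table, wet face up, x pointing roughly ahead of the robot
- board_yellow_end0 (a point): middle of the short back edge at the -x end of the yellow board (70 mm from its origin)
- board_yellow_end1 (a point): middle of the short back edge at the +x end of the yellow board (70 mm from its origin)
- stop_bar: loose aluminium stop bar 400 x 25 x 16 mm, 0.4 kg; origin at the centre of its underside, x along its length, z up; starts on the wooden side table to the robot's left, pointing roughly ahead
- rip_fence_fence: the saw's rip fence, a long straight wooden-faced wall across the table, in front of the robot. Its x axis runs along the fence (world +y, to the robot's left), its y axis points square from the fence toward the robot (world -x), z up. The flat face toward the robot is the plane y = -0.127 in this frame; the body's origin itself lies elsewhere and is of no use. The fence stands on the table at a place that varies, and yields only to a push above about 8 N
- fence_face (a point): point on the top edge of the fence's face toward the robot: the face is upright, 88 mm high above the table and runs from world y = +0.28 to -0.45; this point lies at y = -0.02, a good middle for the bar. Axes as for the fence
- offcut_dark: dark hardwood offcut 110 x 30 x 19 mm (0.05 kg); origin at the centre of its underside, its y axis along the 110 mm, x across the 30 mm, z up; starts flat on the table just in front of the fence, pointing roughly ahead of the robot
- offcut_beech: beech offcut 90 x 45 x 19 mm (0.07 kg); origin and axes as for the dark offcut (y along the 90 mm); starts likewise in front of the fence
- tray: fixed grey open tray 240 x 130 x 40 mm with walls and floor 5 mm thick, at the robot's right; origin at the centre of its underside, x along the 240 mm, y across, z up
- screw_box: red and brown carton of screws 62 x 87 x 43 mm, a bystander on the side table at the left; origin at its underside
- wax_tin: round tin of wax, 68 mm across, 31 mm high, a bystander on the side table at the left; origin at its underside

How it is judged (in metres and radians):
On the way, in this order (a step that is already met when the one before it is completed fails the run):
1. both offcuts lie in the tray, released (x of offcut_dark in the frame of tray between -0.118 and 0.118 m and y of offcut_dark in the frame of tray between -0.063 and 0.063 m and height (world z) of each of offcut_dark, offcut_beech below 0.05 m and linear speed of each of offcut_dark, offcut_beech below 0.02 m/s and contact force between the fingers and offcut_dark below 0.1 N and x of offcut_beech in the frame of tray between -0.118 and 0.118 m and y of offcut_beech in the frame of tray between -0.063 and 0.063 m and contact force between the fingers and offcut_beech below 0.1 N), for 0.3 s.
2. the stop bar lies flat, released, parallel to the fence with a gap of 5 to 9 cm (y of stop_bar in the frame of rip_fence_fence between -0.0645 and -0.0245 m and x of stop_bar in the frame of rip_fence_fence between -0.1 and 0.25 m and angle between the x axis of stop_bar and the x axis of rip_fence_fence, either way round below 0.12 rad and height (world z) of stop_bar below 0.006 m and angle between stop_bar's own z axis and vertical below 0.08 rad and linear speed of stop_bar below 0.02 m/s and contact force between the fingers and stop_bar below 0.1 N), for 0.3 s.
3. every board present leans on the fence behind the bar (angle between board_blue's own z axis and vertical between 0.7 and 1.4 rad and angle between the x axis of board_blue and the z axis of rip_fence_fence, either way round between 0.17 and 0.87 rad and angle between the y axis of each of board_blue, board_green, board_red, board_yellow and the x axis of rip_fence_fence, either way round below 0.35 rad and contact force between each of board_blue, board_green, board_red, board_yellow and rip_fence_fence above 0.02 N and linear speed of each of board_blue, board_green, board_red, board_yellow below 0.03 m/s and ((height (world z) of board_blue_end0 below 0.01 m and y of board_blue_end0 in the frame of rip_fence_fence between -0.115 and -0.044 m and x of board_blue_end0 in the frame of stop_bar between -0.2 and 0.2 m) or (height (world z) of board_blue_end1 below 0.01 m and y of board_blue_end1 in the frame of rip_fence_fence between -0.115 and -0.044 m and x of board_blue_end1 in the frame of stop_bar between -0.2 and 0.2 m)) and angle between board_green's own z axis and vertical between 0.7 and 1.4 rad and angle between the x axis of board_green and the z axis of rip_fence_fence, either way round between 0.17 and 0.87 rad and ((height (world z) of board_green_end0 below 0.01 m and y of board_green_end0 in the frame of rip_fence_fence between -0.115 and -0.044 m and x of board_green_end0 in the frame of stop_bar between -0.2 and 0.2 m) or (height (world z) of board_green_end1 below 0.01 m and y of board_green_end1 in the frame of rip_fence_fence between -0.115 and -0.044 m and x of board_green_end1 in the frame of stop_bar between -0.2 and 0.2 m)) and angle between board_red's own z axis and vertical between 0.7 and 1.4 rad and angle between the x axis of board_red and the z axis of rip_fence_fence, either way round between 0.17 and 0.87 rad and ((height (world z) of board_red_end0 below 0.01 m and y of board_red_end0 in the frame of rip_fence_fence between -0.115 and -0.044 m and x of board_red_end0 in the frame of stop_bar between -0.2 and 0.2 m) or (height (world z) of board_red_end1 below 0.01 m and y of board_red_end1 in the frame of rip_fence_fence between -0.115 and -0.044 m and x of board_red_end1 in the frame of stop_bar between -0.2 and 0.2 m)) and angle between board_yellow's own z axis and vertical between 0.7 and 1.4 rad and angle between the x axis of board_yellow and the z axis of rip_fence_fence, either way round between 0.17 and 0.87 rad and ((height (world z) of board_yellow_end0 below 0.01 m and y of board_yellow_end0 in the frame of rip_fence_fence between -0.115 and -0.044 m and x of board_yellow_end0 in the frame of stop_bar between -0.2 and 0.2 m) or (height (world z) of board_yellow_end1 below 0.01 m and y of board_yellow_end1 in the frame of rip_fence_fence between -0.115 and -0.044 m and x of board_yellow_end1 in the frame of stop_bar between -0.2 and 0.2 m))), for 0.3 s.
At the end, for the whole second after the job is handed in: Offcuts in the tray. Bar flat, released, within 0.12 rad of parallel, 50-90 mm from the fence. Each board: short end on the table, back foot edge 12-83 mm from the fence, touching the fence, 10-50 deg from upright, wet side out, within 20 deg of square, still, touching no other (all of step 1 and all of step 2 and all of step 3 and contact force between board_blue and board_green below 0.01 N and contact force between each of board_blue, board_green and board_red below 0.01 N and contact force between each of board_blue, board_green, board_red and board_yellow below 0.01 N).
It fails at once if the gripper touches the wet paint of a board (contact force between any of the fingers, the arm and board_blue_c1 above 0.5 N or contact force between any of the fingers, the arm and board_green_c1 above 0.5 N or contact force between any of the fingers, the arm and board_red_c1 above 0.5 N or contact force between any of the fingers, the arm and board_yellow_c1 above 0.5 N).
It fails at once if the fence is shifted by more than 15 mm (distance of fence_face from where it was at the start of the episode above 0.015 m).
It fails at once if a bystander is moved by more than 30 mm (distance of any of screw_box, wax_tin from where it was at the start of the episode above 0.03 m).
Of board_blue, board_green, board_red, board_yellow only 2 to 4 are there at a start; the rules pass over those that are not, and their reading is None.
At some moment in a run one of offcut_dark, offcut_beech may be knocked a few centimetres aside while the robot is not near it.
Once in a run the grip may slacken for a moment while it holds something.
It also fails if it takes over 210 s, if anything falls off the work surface, if the arm or the gripper's body presses on something with over 40 N, if the wrist force passes 120 N, or if a joint passes its speed limit or range.

## Working session

There is one attempt and no reset: what is moved stays moved. The work goes in short steps, Python scripts to look and compute and a tool call to move; the robot and the scene stay as the last step left them, time stands still between calls to the robot, and variables do not carry over. Pictures are saved under pics/ and viewed, at most 14 in all, crops included, and the job is handed in when it is done.

Besides the shell and the picture viewer there is one more tool, called after ">>>" as name(argument=value, ...), one argument or row to a line, values as JSON. step_arm: Moves the arm, as the interface text tells. Its arguments: {"type":"object","properties":{"delta_pos":{"type":"array","items":{"type":"array","items":{"type":"number"}}},"angular":{"type":"array","items":{"type":"array","items":{"type":"number"}}},"grip":{"type":"array","items":{"type":"number"}}},"required":["delta_pos","angular","grip"]}

```bash
ls; mkdir -p pics; cat > h.py <<'E'
import numpy as np, cv2
from rig import status, get_image, order
def grab(name, fn=None):
    d=get_image(name); np.savez('last_%s.npz'%name, **{k:np.asarray(v) for k,v in d.items()})
    if fn: cv2.imwrite('pics/'+fn, d['image'])
    return d
def world(d):
    z=d['z_map'].astype(float); h,w=z.shape; K=np.array(d['mtx'])
    u,v=np.meshgrid(np.arange(w),np.arange(h))
    P=np.stack([(u-K[0,2])/K[0,0]*z, -(v-K[1,2])/K[1,1]*z, -z],-1)
    W=P@np.array(d['attitude']).T+np.array(d['eye'])
    W[z==0]=np.nan
    return W
E
python3 - <<'E'
from h import *
s=status.get_state(); print({k:np.round(v,2).tolist() if not isinstance(v,dict) else v for k,v in s.items()})
for n in ['scene','top']:
    d=grab(n,n+'0.png'); print(n,[ (k,np.round(np.array(d[k]),3).tolist()) for k in d if k not in('image','z_map')])
E
```

```text
pics
{'time': 0.0, 'q': [70.27, 33.93, 2.77, 92.24, -1.91, 54.01, -1.93], 'qd': [-0.04, -0.13, 0.08, -0.09, -0.01, 0.13, -0.02], 'joint_torque': [0.0, -54.87, 1.55, -19.81, 0.01, 0.01, 0.0], 'tool_pos': [179.76, -701.54, 252.14], 'ee_rot': [[0.97, 0.25, -0.0], [0.25, -0.97, 0.0], [-0.0, -0.0, -1.0]], 'contact_force': [0.24, 0.74, 0.1], 'ft_torque': [0.03, -0.03, -0.05], 'finger_force': 0.0, 'grip_width': 85.55}
scene [('mtx', [[433.315, 0.0, 310.63], [0.0, 433.315, 205.076], [0.0, 0.0, 1.0]]), ('eye', [-178.978, 617.404, 811.228]), ('attitude', [[-0.615, 0.521, -0.592], [-0.788, -0.387, 0.479], [0.02, 0.761, 0.648]])]
top [('mtx', [[369.531, 0.0, 316.041], [0.0, 369.531, 192.603], [0.0, 0.0, 1.0]]), ('eye', [311.86, 41.02, 1187.362]), ('attitude', [[-0.016, 0.98, -0.198], [-1.0, -0.015, 0.005], [0.002, 0.198, 0.98]])]
```

View pics/scene0.png

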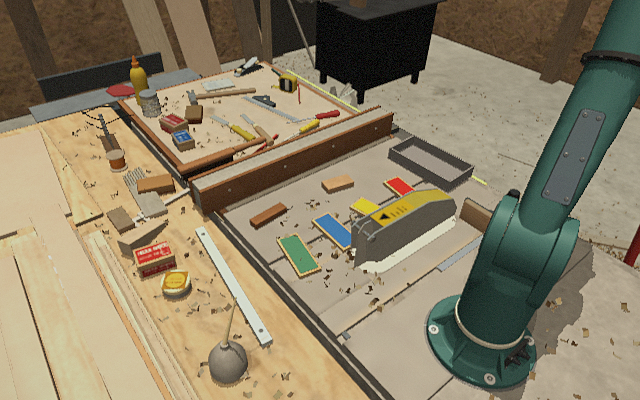

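View pics/top0.png

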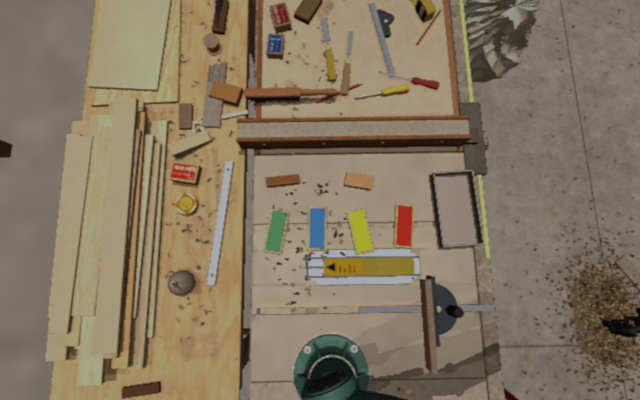

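```bash
cat >> h.py <<'E'
def rect(d,W,seed,tol=22,box=60):
    hsv=cv2.GaussianBlur(d['image'],(3,3),0); m=np.zeros((402,642),np.uint8)
    cv2.floodFill(hsv,m,seed,0,(tol,)*3,(tol,)*3,4|(255<<8)|cv2.FLOODFILL_FIXED_RANGE|cv2.FLOODFILL_MASK_ONLY)
    m=m[1:-1,1:-1]>0; P=W[m]; P=P[~np.isnan(P).any(1)]
    (c,s,a)=cv2.minAreaRect(P[:,:2].astype(np.float32))
    return m.sum(),np.round(c,1),np.round(s,1),round(a,1),np.round(np.percentile(P[:,2],[10,50,90]),1)
E
python3 - <<'E'
from h import *
d={k:v for k,v in np.load('last_top.npz').items()}; W=world(d)
for n,s in dict(green=(276,231),blue=(317,228),yellow=(361,231),red=(404,226),dark=(283,181),beech=(359,181),bar=(221,222)).items():
    print(n,*rect(d,W,s, 30))
def p(u,v): return np.round(np.nanmedian(W[v-1:v+2,u-1:u+2].reshape(-1,3),0),0)
for n,(u,v) in dict(fence_top_L=(250,133),fence_top_m=(350,133),fence_top_R=(460,130),guardtop=(370,267),guardL=(315,267),sidetbl=(200,250),table=(300,290),table2=(400,165),tray=(455,208),traycorners=(432,173),tc2=(472,173),tc3=(441,246),tc4=(480,246),carton=(184,173),tin=(186,203),can=(181,283),mitre=(430,300),pile=(150,200),pile2=(120,200)).items(): print(n,p(u,v))
for u in (260,300,350,400,450):
    col=W[115:165,u]; print(u,[tuple(np.round(c[[0,2]]).astype(int)) for c in col[::2] if not np.isnan(c).any()])
E
```

```text
green 558 [427.1 164.6] [ 45.6 125.2] 78.2 [ 9.6 12.4 15.8]
blue 516 [435.   34.2] [ 43.1 122. ] 87.2 [ 9.9 12.7 15.2]
yellow 623 [ 422.8 -103.3] [129.2  50.5] 10.5 [ 9.5 12.6 15.5]
red 510 [ 438.4 -244.9] [ 43.3 122.2] 83.7 [ 9.9 12.7 15.5]
dark 272 [591.4 143.2] [ 27.8 107.4] 4.7 [16.5 19.5 22.5]
beech 406 [ 591. -106.] [98.7 55.3] 80.7 [14.  19.1 22.6]
bar 830 [463.9 345.6] [ 28.  398.5] 83.3 [ 8.8 11.8 14.9]
fence_top_L [728. 240.  86.]
fence_top_m [724. -75.  84.]
fence_top_R [ 728. -423.   85.]
guardtop [ 310. -114.  125.]
guardL [312.  42.   3.]
sidetbl [371. 407.  -4.]
table [243.  89.  -1.]
table2 [ 640. -246.    1.]
tray [ 492. -416.    5.]
traycorners [ 604. -343.   25.]
tc2 [ 600. -467.   38.]
tc3 [ 370. -354.   19.]
tc4 [ 370. -498.  -27.]
carton [614. 457.  38.]
tin [519. 448.  26.]
can [272. 438.  65.]
mitre [ 212. -294.   64.]
pile [528. 560.  36.]
pile2 [515. 613. 113.]
260 [(np.int64(825), np.int64(-1)), (np.int64(818), np.int64(-1)), (np.int64(774), np.int64(88)), (np.int64(768), np.int64(85)), (np.int64(763), np.int64(82)), (np.int64(755), np.int64(84)), (np.int64
[... 2908 characters left out ...]
nt64(772), np.int64(85)), (np.int64(766), np.int64(83)), (np.int64(760), np.int64(82)), (np.int64(752), np.int64(86)), (np.int64(743), np.int64(90)), (np.int64(739), np.int64(83)), (np.int64(733), np.int64(83)), (np.int64(725), np.int64(86)), (np.int64(711), np.int64(87)), (np.int64(704), np.int64(88)), (np.int64(703), np.int64(72)), (np.int64(703), np.int64(54)), (np.int64(702), np.int64(36)), (np.int64(701), np.int64(20)), (np.int64(701), np.int64(-1)), (np.int64(693), np.int64(1)), (np.int64(686), np.int64(1)), (np.int64(680), np.int64(0)), (np.int64(673), np.int64(-3)), (np.int64(666), np.int64(0)), (np.int64(658), np.int64(1)), (np.int64(651), np.int64(1)), (np.int64(645), np.int64(0))]
```

```bash
python3 - <<'E'
import cv2
a=cv2.imread('pics/top0.png')[110:320,160:500]; cv2.imwrite('pics/top0c.png',cv2.resize(a,None,fx=2.35,fy=2.35,interpolation=cv2.INTER_CUBIC))
E
```

```text
(no output)
```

View pics/top0c.png

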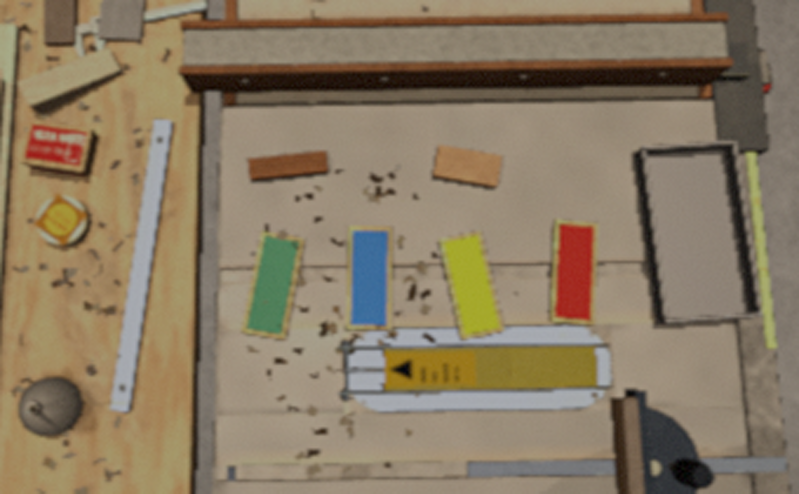

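```bash
cat >> h.py <<'E'
from scipy.spatial.transform import Rotation as Ro
def R0(yaw,tilt=0):
    a=np.radians(yaw); y=np.array([np.cos(a),np.sin(a),0]); z=np.array([0,0,-1.]); x=np.cross(y,z)
    return Ro.from_euler('y',-tilt,degrees=True).as_matrix()@np.column_stack([x,y,z])
def plan(wps,start=None):
    """wps: (x,y,z,yaw,tilt) of TCP; prints rows (cm, deg) per call, all relative to the call's start"""
    if start is None:
        s=status.get_state(); p=np.array(s['tool_pos']); R=np.array(s['ee_rot'])
        print('now',np.round(p,1),'F',np.round(s['contact_force'],1),'w',round(s['grip_width'],1),'q',np.round(s['q']),'t',round(s['time'],1))
    else: p,R=np.array(start[:3],float),R0(*start[3:])
    for w in wps:
        T=np.array(w[:3],float); RT=R0(*w[3:])
        dist=np.linalg.norm(T-p); rv=Ro.from_matrix(R.T@RT).as_rotvec(degrees=True); ang=np.linalg.norm(rv)
        n=max(1,int(np.ceil(max(dist/200,ang/34))))
        for k in range(n):
            f=1/(n-k); dp=np.round(R.T@(T-p)*f/10,1); rv=Ro.from_matrix(R.T@RT).as_rotvec(degrees=True); da=np.round(rv*f,0)
            rows=int(np.ceil(max(np.linalg.norm(dp)*10/41,np.linalg.norm(da)/7.1,1)))
            p=p+R@dp*10; R=R@Ro.from_rotvec(da,degrees=True).as_matrix()
            print(w,'pos',dp.tolist(),'ang',da.tolist(),'rows',rows)
def pca(d,W,seed,tol=30):
    im=cv2.GaussianBlur(d['image'],(3,3),0); m=np.zeros((402,642),np.uint8)
    cv2.floodFill(im,m,seed,0,(tol,)*3,(tol,)*3,4|(255<<8)|cv2.FLOODFILL_FIXED_RANGE|cv2.FLOODFILL_MASK_ONLY)
    P=W[m[1:-1,1:-1]>0]; P=P[~np.isnan(P).any(1)]; c=P.mean(0); w,v=np.linalg.eigh(np.cov(P[:,:2].T)); a=np.degrees(np.arctan2(v[1,1],v[0,1]))
    return np.round(c,1),'long-axis deg',round((a+45)%180-45,1),'ext',np.round(np.sqrt(12*w),0),len(P)
E
python3 - <<'E'
from h import *
d={k:v for k,v in np.load('last_top.npz').items()}; W=world(d)
for n,s in dict(green=(276,231),blue=(317,228),yellow=(361,231),red=(404,226),dark=(283,181),beech=(359,181),bar=(221,222),trayfloor=(455,215)).items(): print(n,*pca(d,W,s))
plan([(591,143,250,5),(591,143,60,5)])
E
```

```text
green [426.5 164.7  12.6] long-axis deg -10.9 ext [ 45. 125.] 558
blue [434.1  33.8  12.6] long-axis deg -1.7 ext [ 43. 122.] 514
yellow [ 422.2 -103.9   12.6] long-axis deg 10.3 ext [ 49. 128.] 623
red [ 437.7 -244.9   12.7] long-axis deg -6.0 ext [ 43. 122.] 508
dark [591.5 143.4  19.4] long-axis deg 94.8 ext [ 27. 109.] 272
beech [ 588.3 -104.2   17.8] long-axis deg 78.6 ext [46. 97.] 405
bar [455.9 344.2  11.7] long-axis deg -6.6 ext [ 22. 394.] 830
trayfloor [ 655.4   61.  -359.2] long-axis deg 94.6 ext [1785. 3619.] 164802
now [ 179.7 -701.6  252.2] F [0.5 0.5 1.2] w 85.6 q [70. 34.  3. 92. -2. 54. -2.] t 0.1
(591, 143, 250, 5) pos [12.2, -14.3, 0.1] ang [-0.0, -0.0, -16.0] rows 5
(591, 143, 250, 5) pos [15.6, -10.4, 0.1] ang [-0.0, -0.0, -16.0] rows 5
(591, 143, 250, 5) pos [17.9, -5.7, 0.1] ang [-0.0, -0.0, -16.0] rows 5
(591, 143, 250, 5) pos [18.8, -0.6, 0.0] ang [-0.0, -0.0, -16.0] rows 5
(591, 143, 250, 5) pos [18.2, 4.7, 0.1] ang [-0.0, -0.0, -17.0] rows 5
(591, 143, 60, 5) pos [-0.0, -0.0, 19.0] ang [-0.0, -0.0, 0.0] rows 5
```

>>> step_arm(
  delta_pos=[
    [12.2,-14.3,0.1],
    [12.2,-14.3,0.1],
    [12.2,-14.3,0.1],
    [12.2,-14.3,0.1],
    [12.2,-14.3,0.1],
  ],
  angular=[
    [0,0,-16],
    [0,0,-16],
    [0,0,-16],
    [0,0,-16],
    [0,0,-16],
  ],
  grip=[0.2,0.2,0.2,0.2,0.2],
)

```text
time: 0.52
tool_pos: [265.3, -527.6, 251.6]
ee_rot: [[0.86, 0.51, 0.0], [0.51, -0.86, 0.005], [0.003, -0.004, -1.0]]
contact_force: [-0.9, 0.4, -0.3]
grip_width: 68.2
finger_force: 0.0
```

>>> step_arm(
  delta_pos=[
    [15.6,-10.4,0.1],
    [15.6,-10.4,0.1],
    [15.6,-10.4,0.1],
    [15.6,-10.4,0.1],
    [15.6,-10.4,0.1],
  ],
  angular=[
    [0,0,-16],
    [0,0,-16],
    [0,0,-16],
    [0,0,-16],
    [0,0,-16],
  ],
  grip=[0.2,0.2,0.2,0.2,0.2],
)

```text
time: 0.93
tool_pos: [346.4, -359.4, 251.0]
ee_rot: [[0.686, 0.728, -0.0], [0.728, -0.686, 0.003], [0.002, -0.002, -1.0]]
contact_force: [0.4, -0.2, 0.0]
grip_width: 68.2
finger_force: 0.0
```

>>> step_arm(
  delta_pos=[
    [17.9,-5.7,0.1],
    [17.9,-5.7,0.1],
    [17.9,-5.7,0.1],
    [17.9,-5.7,0.1],
    [17.9,-5.7,0.1],
  ],
  angular=[
    [0,0,-16],
    [0,0,-16],
    [0,0,-16],
    [0,0,-16],
    [0,0,-16],
  ],
  grip=[0.2,0.2,0.2,0.2,0.2],
)

```text
time: 1.35
tool_pos: [428.7, -191.0, 250.4]
ee_rot: [[0.458, 0.889, 0.001], [0.889, -0.458, 0.002], [0.002, 0.0, -1.0]]
contact_force: [-0.0, -0.8, 0.4]
grip_width: 68.3
finger_force: 0.0
```

>>> step_arm(
  delta_pos=[
    [18.8,-0.6,0],
    [18.8,-0.6,0],
    [18.8,-0.6,0],
    [18.8,-0.6,0],
    [18.8,-0.6,0],
  ],
  angular=[
    [0,0,-16],
    [0,0,-16],
    [0,0,-16],
    [0,0,-16],
    [0,0,-16],
  ],
  grip=[0.2,0.2,0.2,0.2,0.2],
)

```text
time: 1.77
tool_pos: [510.8, -21.1, 250.7]
ee_rot: [[0.196, 0.981, 0.003], [0.981, -0.196, 0.003], [0.003, 0.002, -1.0]]
contact_force: [0.0, -0.8, 0.4]
grip_width: 68.8
finger_force: 0.0
```

>>> step_arm(
  delta_pos=[
    [18.2,4.7,0.1],
    [18.2,4.7,0.1],
    [18.2,4.7,0.1],
    [18.2,4.7,0.1],
    [18.2,4.7,0.1],
  ],
  angular=[
    [0,0,-17],
    [0,0,-17],
    [0,0,-17],
    [0,0,-17],
    [0,0,-17],
  ],
  grip=[0.2,0.2,0.2,0.2,0.2],
)

```text
time: 2.18
tool_pos: [592.9, 148.4, 249.4]
ee_rot: [[-0.099, 0.995, 0.002], [0.995, 0.099, 0.005], [0.004, 0.002, -1.0]]
contact_force: [0.6, 0.5, 0.5]
grip_width: 68.5
finger_force: 0.0
```

>>> step_arm(
  delta_pos=[
    [-0.5,-0.1,18],
    [-0.5,-0.1,18],
    [-0.5,-0.1,18],
    [-0.5,-0.1,18],
    [-0.5,-0.1,18],
  ],
  angular=[
    [0,0,0],
    [0,0,0],
    [0,0,0],
    [0,0,0],
    [0,0,0],
  ],
  grip=[0.2,0.2,0.2,0.2,0.2],
)

```text
time: 2.6
tool_pos: [586.9, 135.2, 63.6]
ee_rot: [[-0.094, 0.996, -0.01], [0.996, 0.094, -0.004], [-0.003, -0.01, -1.0]]
contact_force: [-0.2, -1.3, -0.1]
grip_width: 68.3
finger_force: 0.0
```

```bash
python3 - <<'E'
from h import *
d=grab('top'); W=world(d); print(pca(d,W,(359,181)))
d=grab('scene','s1.png'); plan([(591,143,25,5)])
E
```

```text
(array([355.8,  10.5, 721.5]), 'long-axis deg', np.float64(13.8), 'ext', array([ 87., 314.]), 10469)
now [588.6 136.1  66.5] F [ 0.5 -0.4  0.5] w 68.3 q [ -4.  41. -19. 113.  26.  30. -36.] t 2.7
(591, 143, 25, 5) pos [0.7, 0.3, 4.1] ang [-0.0, 0.0, 0.0] rows 2
```

View pics/s1.png

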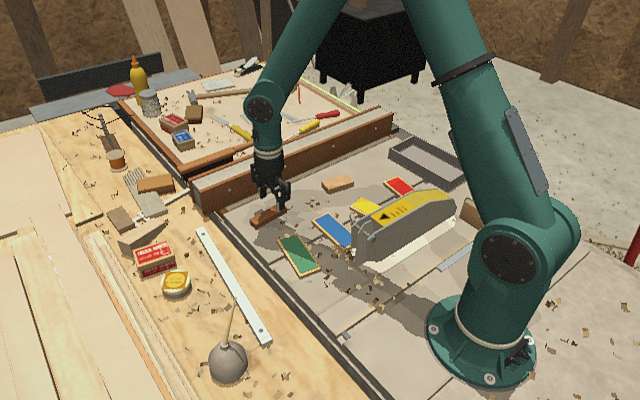

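>>> step_arm(
  delta_pos=[
    [0.7,0.3,2],
    [0.7,0.3,4.1],
    [0.7,0.3,4.1],
    [0.7,0.3,4.1],
    [0.7,0.3,4.1],
  ],
  angular=[
    [0,0,0],
    [0,0,0],
    [0,0,0],
    [0,0,0],
    [0,0,0],
  ],
  grip=[0.2,0.2,0.2,0.2,0.2],
)

```text
time: 3.12
tool_pos: [594.7, 144.6, 30.6]
ee_rot: [[-0.093, 0.996, 0.003], [0.996, 0.093, 0.001], [0.001, 0.003, -1.0]]
contact_force: [0.3, -0.4, 0.5]
grip_width: 68.3
finger_force: 0.0
```

>>> step_arm(
  delta_pos=[
    [0,0,0],
    [0,0,0],
    [0,0,0],
    [0,0,0],
    [0,0,0],
  ],
  angular=[
    [0,0,0],
    [0,0,0],
    [0,0,0],
    [0,0,0],
    [0,0,0],
  ],
  grip=[0.2,1,1,1,1],
)

```text
time: 3.53
tool_pos: [593.6, 144.3, 29.2]
ee_rot: [[-0.093, 0.996, 0.001], [0.996, 0.093, -0.0], [-0.0, 0.001, -1.0]]
contact_force: [-0.5, 0.1, 6.8]
grip_width: 28.6
finger_force: 60.4
```

>>> step_arm(
  delta_pos=[
    [0,0,0],
    [0,0,0],
    [0,0,0],
    [0,0,0],
    [0,0,0],
  ],
  angular=[
    [0,0,0],
    [0,0,0],
    [0,0,0],
    [0,0,0],
    [0,0,0],
  ],
  grip=[1,1,1,1,1],
)

```text
time: 3.95
tool_pos: [593.7, 144.3, 29.2]
ee_rot: [[-0.093, 0.996, 0.001], [0.996, 0.093, -0.0], [-0.0, 0.001, -1.0]]
contact_force: [-0.7, -0.3, 6.8]
grip_width: 28.2
finger_force: 60.2
```

```bash
cat >> h.py <<'E'
def ray(d,u,v,z):
    K=d['mtx']; r=np.array(d['attitude'])@np.array([(u-K[0,2])/K[0,0],-(v-K[1,2])/K[1,1],-1]); e=np.array(d['eye']); return np.round((e+r*(z-e[2])/r[2])[:2],0)
E
python3 - <<'E'
from h import *
d=dict(np.load('last_top.npz'))
for u,v in [(431,173.8),(472.8,170.9),(436.6,248.3),(482,245)]: print(ray(d,u,v,40))
plan([(594,144,180,5),(545,-405,180,90),(545,-405,60,90)])
E
```

```text
[ 599. -334.]
[ 606. -469.]
[ 362. -333.]
[ 370. -474.]
now [593.7 144.3  29.2] F [-0.7 -0.3  6.8] w 28.2 q [ -6.  45. -17. 113.  27.  26. -38.] t 4.0
(594, 144, 180, 5) pos [-0.0, 0.0, -15.1] ang [0.0, 0.0, 0.0] rows 4
(545, -405, 180, 90) pos [-18.1, -3.3, 0.0] ang [0.0, 0.0, -28.0] rows 5
(545, -405, 180, 90) pos [-14.4, -11.4, 0.0] ang [0.0, 0.0, -28.0] rows 5
(545, -405, 180, 90) pos [-7.3, -16.9, 0.0] ang [-0.0, 0.0, -29.0] rows 5
(545, -405, 60, 90) pos [-0.0, 0.0, 12.0] ang [-0.0, 0.0, 0.0] rows 3
```

```bash
python3 - <<'E'
from h import *
plan([(594,144,180,5),(540,-403,180,-90),(540,-403,60,-90)])
E
```

```text
now [593.7 144.3  29.2] F [-0.7 -0.3  6.8] w 28.2 q [ -6.  45. -17. 113.  27.  26. -38.] t 4.0
(594, 144, 180, 5) pos [-0.0, 0.0, -15.1] ang [0.0, 0.0, 0.0] rows 4
(540, -403, 180, -90) pos [-18.0, -3.5, 0.0] ang [0.0, -0.0, 32.0] rows 5
(540, -403, 180, -90) pos [-17.1, 6.6, 0.0] ang [0.0, -0.0, 32.0] rows 5
(540, -403, 180, -90) pos [-11.0, 14.6, 0.0] ang [0.0, -0.0, 31.0] rows 5
(540, -403, 60, -90) pos [-0.0, 0.0, 12.0] ang [0.0, -0.0, 0.0] rows 3
```

>>> step_arm(
  delta_pos=[
    [0,0,-15],
    [0,0,-15],
    [0,0,-15],
    [0,0,-15],
    [0,0,-15],
  ],
  angular=[
    [0,0,0],
    [0,0,0],
    [0,0,0],
    [0,0,0],
    [0,0,0],
  ],
  grip=[1,1,1,1,1],
)

```text
time: 4.37
tool_pos: [596.9, 145.9, 184.5]
ee_rot: [[-0.093, 0.996, 0.011], [0.996, 0.093, 0.003], [0.002, 0.011, -1.0]]
contact_force: [-0.2, 0.9, 0.4]
grip_width: 28.8
finger_force: 59.7
```

>>> step_arm(
  delta_pos=[
    [-18,-3.5,0],
    [-18,-3.5,0],
    [-18,-3.5,0],
    [-18,-3.5,0],
    [-18,-3.5,0],
  ],
  angular=[
    [0,0,32],
    [0,0,32],
    [0,0,32],
    [0,0,32],
    [0,0,32],
  ],
  grip=[1,1,1,1,1],
)

```text
time: 4.78
tool_pos: [573.0, -46.2, 177.2]
ee_rot: [[0.46, 0.888, -0.004], [0.888, -0.46, -0.005], [-0.006, -0.001, -1.0]]
contact_force: [-1.5, -0.5, -0.4]
grip_width: 28.5
finger_force: 59.6
```

>>> step_arm(
  delta_pos=[
    [-17.1,6.6,0],
    [-17.1,6.6,0],
    [-17.1,6.6,0],
    [-17.1,6.6,0],
    [-17.1,6.6,0],
  ],
  angular=[
    [0,0,32],
    [0,0,32],
    [0,0,32],
    [0,0,32],
    [0,0,32],
  ],
  grip=[1,1,1,1,1],
)

```text
time: 5.2
tool_pos: [555.3, -228.3, 177.6]
ee_rot: [[0.86, 0.51, -0.002], [0.51, -0.86, -0.004], [-0.004, 0.003, -1.0]]
contact_force: [-1.0, -0.7, -0.2]
grip_width: 28.5
finger_force: 59.6
```

>>> step_arm(
  delta_pos=[
    [-11,14.6,0],
    [-11,14.6,0],
    [-11,14.6,0],
    [-11,14.6,0],
    [-11,14.6,0],
  ],
  angular=[
    [0,0,31],
    [0,0,31],
    [0,0,31],
    [0,0,31],
    [0,0,31],
  ],
  grip=[1,1,1,1,1],
)

```text
time: 5.62
tool_pos: [537.1, -410.1, 177.9]
ee_rot: [[1.0, -0.005, -0.001], [-0.005, -1.0, -0.005], [-0.001, 0.005, -1.0]]
contact_force: [-0.8, -1.3, -0.7]
grip_width: 28.4
finger_force: 59.6
```

>>> step_arm(
  delta_pos=[
    [0,0,0],
    [0,0,0],
    [0,0,0],
  ],
  angular=[
    [0,0,0],
    [0,0,0],
    [0,0,0],
  ],
  grip=[1,1,1],
)

```text
time: 5.87
tool_pos: [540.2, -400.0, 177.4]
ee_rot: [[1.0, 0.009, -0.001], [0.009, -1.0, 0.003], [-0.001, -0.003, -1.0]]
contact_force: [1.0, 0.9, 0.0]
grip_width: 28.1
finger_force: 59.6
```

```bash
python3 - <<'E'
from h import *
plan([(540,-403,48,-90)])
d=grab('scene'); W=world(d)
E
```

```text
now [ 540.2 -400.   177.4] F [1.  0.9 0. ] w 28.1 q [ 32.  35.   1. 103.  -1.  43. -56.] t 5.9
(540, -403, 48, -90) pos [-0.0, 0.3, 12.9] ang [-0.0, 0.0, 1.0] rows 4
```

>>> step_arm(
  delta_pos=[
    [0,0.3,13.6],
    [0,0.3,13.6],
    [0,0.3,13.6],
    [0,0.3,13.6],
    [0,0.3,13.6],
  ],
  angular=[
    [0,0,0],
    [0,0,0],
    [0,0,0],
    [0,0,0],
    [0,0,0],
  ],
  grip=[1,1,1,1,1],
)

```text
time: 6.33
tool_pos: [537.9, -401.6, 38.6]
ee_rot: [[1.0, 0.009, -0.007], [0.009, -1.0, 0.006], [-0.007, -0.006, -1.0]]
contact_force: [-1.2, -0.2, -0.2]
grip_width: 28.1
finger_force: 59.6
```

>>> step_arm(
  delta_pos=[
    [0,0,0],
    [0,0,0],
    [0,0,0],
    [0,0,0],
    [0,0,0],
  ],
  angular=[
    [0,0,0],
    [0,0,0],
    [0,0,0],
    [0,0,0],
    [0,0,0],
  ],
  grip=[1,0.4,0.4,0.4,0.4],
)

```text
time: 6.75
tool_pos: [540.7, -406.3, 44.3]
ee_rot: [[1.0, 0.006, 0.003], [0.006, -1.0, -0.002], [0.003, 0.002, -1.0]]
contact_force: [0.4, 0.5, -0.5]
grip_width: 51.5
finger_force: 0.0
```

>>> step_arm(
  delta_pos=[
    [0,0,-20],
    [0,0,-20],
    [0,0,-20],
    [0,0,-20],
    [0,0,-20],
  ],
  angular=[
    [0,0,0],
    [0,0,0],
    [0,0,0],
    [0,0,0],
    [0,0,0],
  ],
  grip=[0.4,0.4,0.4,0.4,0.4],
)

```text
time: 7.17
tool_pos: [540.3, -406.2, 246.8]
ee_rot: [[1.0, 0.006, 0.004], [0.006, -1.0, -0.002], [0.004, 0.003, -1.0]]
contact_force: [1.1, -0.4, -0.3]
grip_width: 51.3
finger_force: 0.0
```

```bash
python3 - <<'E'
from h import *
d=grab('top','t2.png'); W=world(d); print(pca(d,W,(359,181)))
c=pca(d,W,(359,181))[0]
plan([(c[0],c[1],240,-11),(c[0],c[1],70,-11)])
E
```

```text
(array([ 588.1, -104.3,   18.2]), 'long-axis deg', np.float64(78.4), 'ext', array([45., 96.]), 397)
now [ 543.5 -408.6  253.9] F [ 0.9 -0.5  4.3] w 51.1 q [ 32.  30.   1.  99.  -1.  50. -56.] t 7.2
(np.float64(588.1), np.float64(-104.3), 240, -11) pos [1.5, -10.1, 0.4] ang [0.0, -0.0, -26.0] rows 4
(np.float64(588.1), np.float64(-104.3), 240, -11) pos [5.9, -8.4, 0.4] ang [0.0, -0.0, -26.0] rows 4
(np.float64(588.1), np.float64(-104.3), 240, -11) pos [8.9, -5.1, 0.4] ang [1.0, 0.0, -27.0] rows 4
(np.float64(588.1), np.float64(-104.3), 70, -11) pos [0.1, 0.1, 17.0] ang [-0.0, 0.0, 0.0] rows 5
```

View pics/t2.png

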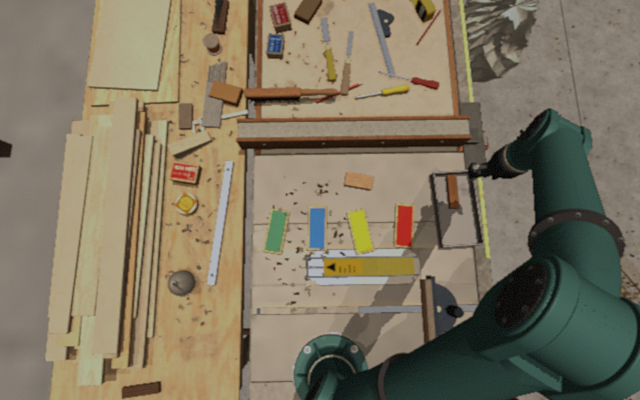

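>>> step_arm(
  delta_pos=[
    [1.5,-10.1,0.4],
    [1.5,-10.1,0.4],
    [1.5,-10.1,0.4],
    [1.5,-10.1,0.4],
    [1.5,-10.1,0.4],
  ],
  angular=[
    [0,0,-26],
    [0,0,-26],
    [0,0,-26],
    [0,0,-26],
    [0,0,-26],
  ],
  grip=[0.1,0.1,0.1,0.1,0.1],
)

```text
time: 7.63
tool_pos: [554.6, -302.1, 238.9]
ee_rot: [[0.894, 0.449, 0.001], [0.449, -0.894, 0.001], [0.001, -0.0, -1.0]]
contact_force: [0.2, 0.0, 0.0]
grip_width: 76.8
finger_force: 0.0
```

>>> step_arm(
  delta_pos=[
    [5.9,-8.4,0.4],
    [5.9,-8.4,0.4],
    [5.9,-8.4,0.4],
    [5.9,-8.4,0.4],
    [5.9,-8.4,0.4],
  ],
  angular=[
    [0,0,-26],
    [0,0,-26],
    [0,0,-26],
    [0,0,-26],
    [0,0,-26],
  ],
  grip=[0.1,0.1,0.1,0.1,0.1],
)

```text
time: 8.05
tool_pos: [569.9, -202.3, 234.6]
ee_rot: [[0.61, 0.793, 0.001], [0.793, -0.61, 0.0], [0.0, 0.0, -1.0]]
contact_force: [0.3, -0.3, -0.6]
grip_width: 76.6
finger_force: 0.0
```

>>> step_arm(
  delta_pos=[
    [8.9,-5.1,0.4],
    [8.9,-5.1,0.4],
    [8.9,-5.1,0.4],
    [8.9,-5.1,0.4],
    [8.9,-5.1,0.4],
  ],
  angular=[
    [0,0,-27],
    [0,0,-27],
    [0,0,-27],
    [0,0,-27],
    [0,0,-27],
  ],
  grip=[0.1,0.1,0.1,0.1,0.1],
)

```text
time: 8.47
tool_pos: [583.9, -101.8, 230.4]
ee_rot: [[0.186, 0.983, 0.0], [0.983, -0.186, -0.0], [-0.0, 0.0, -1.0]]
contact_force: [1.1, -1.2, -0.3]
grip_width: 76.8
finger_force: 0.0
```

>>> step_arm(
  delta_pos=[
    [0,0,16],
    [0,0,16],
    [0,0,16],
    [0,0,16],
    [0,0,16],
  ],
  angular=[
    [0,0,0],
    [0,0,0],
    [0,0,0],
    [0,0,0],
    [0,0,0],
  ],
  grip=[0.1,0.1,0.1,0.1,0.1],
)

```text
time: 8.88
tool_pos: [578.4, -104.7, 63.9]
ee_rot: [[0.193, 0.981, -0.013], [0.981, -0.193, -0.002], [-0.004, -0.012, -1.0]]
contact_force: [-0.5, -0.4, 0.0]
grip_width: 77.0
finger_force: 0.0
```

>>> step_arm(
  delta_pos=[
    [0,0,0],
    [0,0,0],
    [0,0,0],
  ],
  angular=[
    [0,0,0],
    [0,0,0],
    [0,0,0],
  ],
  grip=[0.1,0.1,0.1],
)

```text
time: 9.13
tool_pos: [585.6, -102.5, 72.9]
ee_rot: [[0.187, 0.982, 0.005], [0.982, -0.187, -0.001], [-0.0, 0.005, -1.0]]
contact_force: [0.9, -0.3, 0.2]
grip_width: 77.1
finger_force: 0.0
```

```bash
python3 - <<'E'
from h import *
plan([(590,-105,31,-10)])
d=grab('scene','s2.png'); W=world(d); print(pca(d,W,(334,186)),pca(d,W,(341,183)))
a=cv2.resize(d['image'][140:260,230:440],None,fx=3.5,fy=3.5); cv2.imwrite('pics/s2c.png',a)
E
```

```text
now [ 585.6 -102.5   72.9] F [ 0.9 -0.3  0.2] w 77.1 q [ 16.  40. -15. 115.  21.  27. -25.] t 9.1
(590, -105, 31, -10) pos [-0.2, 0.5, 4.2] ang [0.0, 0.0, -1.0] rows 2
(array([580.4, -92.1,  15.6]), 'long-axis deg', np.float64(73.8), 'ext', array([54., 74.]), 191) (array([530.2, -77.3,   4.4]), 'long-axis deg', np.float64(-14.3), 'ext', array([ 65., 166.]), 728)
```

View pics/s2c.png

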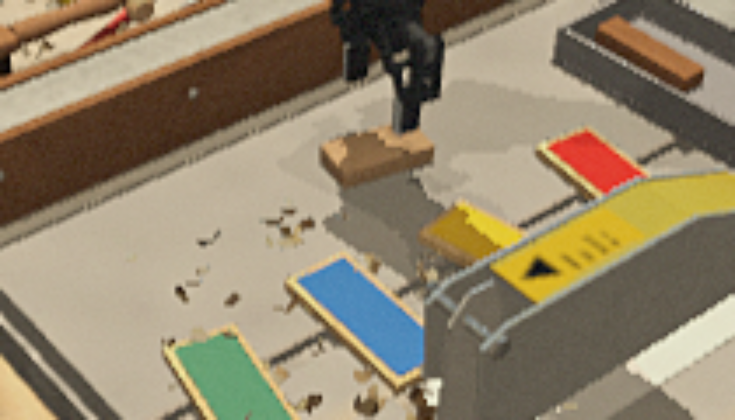

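>>> step_arm(
  delta_pos=[
    [-0.2,0.5,2],
    [-0.2,0.5,4],
    [-0.2,0.5,4],
    [-0.2,0.5,4],
    [-0.2,0.5,4],
  ],
  angular=[
    [0,0,0],
    [0,0,0],
    [0,0,0],
    [0,0,0],
    [0,0,0],
  ],
  grip=[0.1,0.1,0.1,0.1,0.1],
)

```text
time: 9.6
tool_pos: [589.0, -104.3, 32.0]
ee_rot: [[0.185, 0.983, 0.002], [0.983, -0.185, -0.0], [0.0, 0.002, -1.0]]
contact_force: [1.0, 0.1, 0.8]
grip_width: 77.0
finger_force: 0.0
```

>>> step_arm(
  delta_pos=[
    [0,0,0],
    [0,0,0],
    [0,0,0],
    [0,0,0],
    [0,0,0],
  ],
  angular=[
    [0,0,0],
    [0,0,0],
    [0,0,0],
    [0,0,0],
    [0,0,0],
  ],
  grip=[0.1,1,1,1,1],
)

```text
time: 10.02
tool_pos: [588.4, -104.3, 31.3]
ee_rot: [[0.185, 0.983, 0.001], [0.983, -0.185, -0.0], [-0.0, 0.001, -1.0]]
contact_force: [-1.2, 0.1, 6.2]
grip_width: 43.3
finger_force: 61.2
```

>>> step_arm(
  delta_pos=[
    [0,0,0],
    [0,0,0],
    [0,0,0],
    [0,0,0],
    [0,0,0],
  ],
  angular=[
    [0,0,0],
    [0,0,0],
    [0,0,0],
    [0,0,0],
    [0,0,0],
  ],
  grip=[1,1,1,1,1],
)

```text
time: 10.43
tool_pos: [588.5, -104.3, 31.4]
ee_rot: [[0.185, 0.983, 0.001], [0.983, -0.185, -0.0], [-0.0, 0.001, -1.0]]
contact_force: [-1.6, -0.2, 7.2]
grip_width: 43.0
finger_force: 61.2
```

```bash
python3 - <<'E'
from h import *
plan([(590,-105,180,-10),(428,-403,180,-90)])
E
```

```text
now [ 588.5 -104.3   31.4] F [-1.6 -0.2  7.2] w 43.0 q [ 15.  44. -13. 115.  23.  24. -26.] t 10.4
(590, -105, 180, -10) pos [-0.0, 0.2, -14.9] ang [0.0, 0.0, -1.0] rows 4
(428, -403, 180, -90) pos [-10.7, -3.7, 0.0] ang [0.0, -0.0, 27.0] rows 4
(428, -403, 180, -90) pos [-11.2, 1.6, 0.0] ang [0.0, -0.0, 27.0] rows 4
(428, -403, 180, -90) pos [-9.3, 6.5, 0.0] ang [0.0, -0.0, 26.0] rows 4
```

>>> step_arm(
  delta_pos=[
    [0,0.2,-15],
    [0,0.2,-15],
    [0,0.2,-15],
    [0,0.2,-15],
    [0,0.2,-15],
  ],
  angular=[
    [0,0,0],
    [0,0,0],
    [0,0,0],
    [0,0,0],
    [0,0,0],
  ],
  grip=[1,1,1,1,1],
)

```text
time: 10.85
tool_pos: [594.1, -104.7, 186.5]
ee_rot: [[0.185, 0.983, 0.012], [0.983, -0.185, -0.001], [0.001, 0.012, -1.0]]
contact_force: [1.0, -0.3, -0.5]
grip_width: 43.1
finger_force: 61.7
```

>>> step_arm(
  delta_pos=[
    [-10.7,-3.7,0],
    [-10.7,-3.7,0],
    [-10.7,-3.7,0],
    [-10.7,-3.7,0],
    [-10.7,-3.7,0],
  ],
  angular=[
    [0,0,27],
    [0,0,27],
    [0,0,27],
    [0,0,27],
    [0,0,27],
  ],
  grip=[1,1,1,1,1],
)

```text
time: 11.27
tool_pos: [531.6, -205.6, 179.4]
ee_rot: [[0.616, 0.788, -0.003], [0.788, -0.616, -0.001], [-0.003, -0.002, -1.0]]
contact_force: [0.3, 0.9, -0.3]
grip_width: 43.4
finger_force: 41.1
```

>>> step_arm(
  delta_pos=[
    [-11.2,1.6,0],
    [-11.2,1.6,0],
    [-11.2,1.6,0],
    [-11.2,1.6,0],
    [-11.2,1.6,0],
  ],
  angular=[
    [0,0,27],
    [0,0,27],
    [0,0,27],
    [0,0,27],
    [0,0,27],
  ],
  grip=[1,1,1,1,1],
)

```text
time: 11.68
tool_pos: [477.5, -302.3, 179.7]
ee_rot: [[0.904, 0.427, -0.001], [0.427, -0.904, -0.0], [-0.001, -0.0, -1.0]]
contact_force: [0.9, 1.1, -0.4]
grip_width: 43.0
finger_force: 65.2
```

>>> step_arm(
  delta_pos=[
    [-9.3,6.5,0],
    [-9.3,6.5,0],
    [-9.3,6.5,0],
    [-9.3,6.5,0],
    [-9.3,6.5,0],
  ],
  angular=[
    [0,0,26],
    [0,0,26],
    [0,0,26],
    [0,0,26],
    [0,0,26],
  ],
  grip=[1,1,1,1,1],
)

```text
time: 12.1
tool_pos: [422.5, -400.0, 179.8]
ee_rot: [[1.0, -0.009, -0.0], [-0.009, -1.0, 0.0], [-0.0, -0.0, -1.0]]
contact_force: [0.1, 0.6, -1.2]
grip_width: 42.9
finger_force: 65.2
```

>>> step_arm(
  delta_pos=[
    [0,0,0],
    [0,0,0],
    [0,0,0],
  ],
  angular=[
    [0,0,0],
    [0,0,0],
    [0,0,0],
  ],
  grip=[1,1,1],
)

```text
time: 12.35
tool_pos: [423.9, -397.6, 180.1]
ee_rot: [[1.0, -0.004, 0.001], [-0.004, -1.0, 0.002], [0.001, -0.002, -1.0]]
contact_force: [-0.0, 1.4, -1.3]
grip_width: 43.0
finger_force: 65.2
```

```bash
python3 - <<'E'
from h import *
plan([(426,-403,42,-90)])
E
```

```text
now [ 423.9 -397.6  180.1] F [-0.   1.4 -1.3] w 43.0 q [ 38.  29.   1. 114.  -1.  37. -51.] t 12.3
(426, -403, 42, -90) pos [0.2, 0.6, 13.8] ang [-0.0, -0.0, -0.0] rows 4
```

>>> step_arm(
  delta_pos=[
    [0.2,0.6,13.8],
    [0.2,0.6,13.8],
    [0.2,0.6,13.8],
    [0.2,0.6,13.8],
    [0.2,0.6,13.8],
  ],
  angular=[
    [0,0,0],
    [0,0,0],
    [0,0,0],
    [0,0,0],
    [0,0,0],
  ],
  grip=[1,1,1,1,1],
)

```text
time: 12.77
tool_pos: [423.5, -403.7, 39.5]
ee_rot: [[1.0, -0.008, -0.004], [-0.008, -1.0, 0.005], [-0.004, -0.005, -1.0]]
contact_force: [-0.1, 0.3, -0.4]
grip_width: 42.5
finger_force: 65.2
```

>>> step_arm(
  delta_pos=[
    [0,0,0],
    [0,0,0],
    [0,0,0],
    [0,0,0],
    [0,0,0],
  ],
  angular=[
    [0,0,0],
    [0,0,0],
    [0,0,0],
    [0,0,0],
    [0,0,0],
  ],
  grip=[1,0.3,0.3,0.3,0.3],
)

```text
time: 13.18
tool_pos: [424.7, -406.6, 43.9]
ee_rot: [[1.0, -0.011, 0.002], [-0.011, -1.0, -0.002], [0.002, 0.002, -1.0]]
contact_force: [-0.8, 0.7, 0.2]
grip_width: 59.7
finger_force: 0.0
```

>>> step_arm(
  delta_pos=[
    [0,0,-20],
    [0,0,-20],
    [0,0,-20],
    [0,0,-20],
    [0,0,-20],
  ],
  angular=[
    [0,0,0],
    [0,0,0],
    [0,0,0],
    [0,0,0],
    [0,0,0],
  ],
  grip=[0.3,0.3,0.3,0.3,0.3],
)

```text
time: 13.6
tool_pos: [424.3, -406.5, 246.4]
ee_rot: [[1.0, -0.011, 0.003], [-0.011, -1.0, -0.003], [0.003, 0.002, -1.0]]
contact_force: [0.7, -0.5, -0.2]
grip_width: 59.8
finger_force: 0.0
```

>>> step_arm(
  delta_pos=[
    [0,0,0],
    [0,0,0],
    [0,0,0],
  ],
  angular=[
    [0,0,0],
    [0,0,0],
    [0,0,0],
  ],
  grip=[0.3,0.3,0.3],
)

```text
time: 13.85
tool_pos: [423.5, -405.6, 242.4]
ee_rot: [[1.0, -0.011, -0.0], [-0.011, -1.0, 0.0], [-0.0, -0.0, -1.0]]
contact_force: [-0.3, 1.3, -0.7]
grip_width: 60.1
finger_force: 0.0
```

```bash
python3 - <<'E'
from h import *
d=grab('top','t3.png'); d2=grab('scene','s3.png'); cv2.imwrite('pics/s3c.png',np.hstack([cv2.resize(d2['image'][110:220,370:490],(400,367)),cv2.resize(d['image'][160:260,400:509],(400,367))]))
W=world(d);print(pca(d,W,(221,222)))
plan([(640,-200,250,-92),(620,200,250,-92),(464,345,250,-96.6)])
E
```

```text
(array([456.1, 344.2,  11.7]), 'long-axis deg', np.float64(-6.6), 'ext', array([ 22., 394.]), 822)
now [ 423.  -405.1  240.8] F [-0.2 -0.4 -0.2] w 59.7 q [ 38.  25.   1. 111.  -1.  44. -50.] t 13.9
(640, -200, 250, -92) pos [10.7, -10.4, -0.5] ang [-0.0, 0.0, 1.0] rows 4
(640, -200, 250, -92) pos [10.6, -10.5, -0.4] ang [-0.0, 0.0, 0.0] rows 4
(620, 200, 250, -92) pos [-1.0, -13.3, 0.0] ang [-0.0, 0.0, 0.0] rows 4
(620, 200, 250, -92) pos [-1.1, -13.3, 0.0] ang [-0.0, 0.0, 0.0] rows 4
(620, 200, 250, -92) pos [-1.0, -13.4, 0.1] ang [-0.0, 0.0, 0.0] rows 4
(464, 345, 250, -96.6) pos [-8.0, -7.0, 0.0] ang [-0.0, 0.0, 2.0] rows 3
(464, 345, 250, -96.6) pos [-8.3, -6.7, 0.0] ang [-0.0, 0.0, 3.0] rows 3
```

View pics/s3c.png

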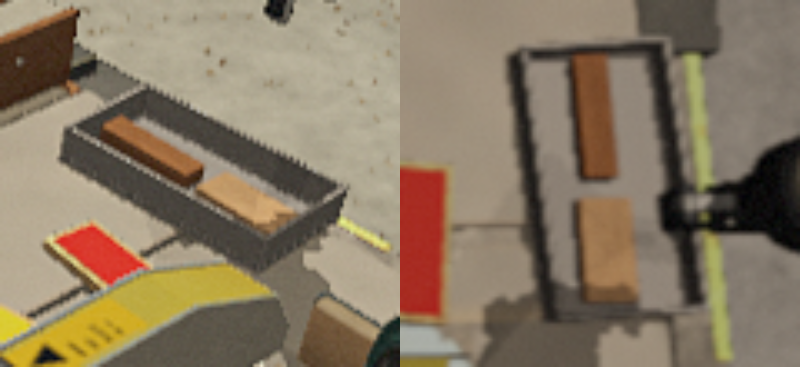

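```bash
python3 - <<'E'
from h import *
d=dict(np.load('last_top.npz')); print(ray(d,229.6,161.9,12),ray(d,211.5,284.5,12))
plan([(640,-150,250,-35),(600,200,250,30),(464,345,250,83.4)])
E
```

```text
[656. 318.] [264. 362.]
now [ 423.  -405.1  240.8] F [-0.2 -0.4 -0.2] w 59.7 q [ 38.  25.   1. 111.  -1.  44. -50.] t 13.9
(640, -150, 250, -35) pos [10.7, -12.9, -0.5] ang [-0.0, 0.0, -28.0] rows 5
(640, -150, 250, -35) pos [15.5, -6.3, -0.4] ang [-0.0, 0.0, -28.0] rows 5
(600, 200, 250, 30) pos [13.3, -11.6, 0.0] ang [-0.0, -0.0, -32.0] rows 5
(600, 200, 250, 30) pos [17.4, -2.8, 0.1] ang [-0.0, -0.0, -33.0] rows 5
(464, 345, 250, 83.4) pos [9.7, -2.2, 0.0] ang [0.0, -0.0, -27.0] rows 4
(464, 345, 250, 83.4) pos [9.6, 2.4, 0.0] ang [0.0, -0.0, -26.0] rows 4
```

>>> step_arm(
  delta_pos=[
    [10.7,-12.9,-0.5],
    [10.7,-12.9,-0.5],
    [10.7,-12.9,-0.5],
    [10.7,-12.9,-0.5],
    [10.7,-12.9,-0.5],
  ],
  angular=[
    [0,0,-28],
    [0,0,-28],
    [0,0,-28],
    [0,0,-28],
    [0,0,-28],
  ],
  grip=[0.2,0.2,0.2,0.2,0.2],
)

```text
time: 14.37
tool_pos: [538.9, -268.0, 246.0]
ee_rot: [[0.88, 0.475, 0.003], [0.475, -0.88, 0.007], [0.006, -0.005, -1.0]]
contact_force: [1.1, 0.9, -0.6]
grip_width: 68.3
finger_force: 0.0
```

>>> step_arm(
  delta_pos=[
    [15.5,-6.3,-0.4],
    [15.5,-6.3,-0.4],
    [15.5,-6.3,-0.4],
    [15.5,-6.3,-0.4],
    [15.5,-6.3,-0.4],
  ],
  angular=[
    [0,0,-28],
    [0,0,-28],
    [0,0,-28],
    [0,0,-28],
    [0,0,-28],
  ],
  grip=[0.2,0.2,0.2,0.2,0.2],
)

```text
time: 14.78
tool_pos: [646.5, -139.8, 250.1]
ee_rot: [[0.555, 0.832, 0.004], [0.832, -0.555, 0.009], [0.009, -0.002, -1.0]]
contact_force: [-0.1, 0.9, 0.4]
grip_width: 68.5
finger_force: 0.0
```

>>> step_arm(
  delta_pos=[
    [13.3,-11.6,0],
    [13.3,-11.6,0],
    [13.3,-11.6,0],
    [13.3,-11.6,0],
    [13.3,-11.6,0],
  ],
  angular=[
    [0,0,-32],
    [0,0,-32],
    [0,0,-32],
    [0,0,-32],
    [0,0,-32],
  ],
  grip=[0.2,0.2,0.2,0.2,0.2],
)

```text
time: 15.2
tool_pos: [618.8, 34.1, 250.0]
ee_rot: [[0.031, 1.0, -0.003], [1.0, -0.031, 0.006], [0.006, -0.004, -1.0]]
contact_force: [-1.1, 2.1, 1.0]
grip_width: 68.3
finger_force: 0.0
```

>>> step_arm(
  delta_pos=[
    [17.4,-2.8,0.1],
    [17.4,-2.8,0.1],
    [17.4,-2.8,0.1],
    [17.4,-2.8,0.1],
    [17.4,-2.8,0.1],
  ],
  angular=[
    [0,0,-33],
    [0,0,-33],
    [0,0,-33],
    [0,0,-33],
    [0,0,-33],
  ],
  grip=[0.2,0.2,0.2,0.2,0.2],
)

```text
time: 15.62
tool_pos: [597.9, 208.8, 249.4]
ee_rot: [[-0.519, 0.855, -0.003], [0.855, 0.519, 0.007], [0.008, 0.001, -1.0]]
contact_force: [-0.9, 1.9, 1.1]
grip_width: 68.4
finger_force: 0.0
```

>>> step_arm(
  delta_pos=[
    [9.7,-2.2,0],
    [9.7,-2.2,0],
    [9.7,-2.2,0],
    [9.7,-2.2,0],
    [9.7,-2.2,0],
  ],
  angular=[
    [0,0,-27],
    [0,0,-27],
    [0,0,-27],
    [0,0,-27],
    [0,0,-27],
  ],
  grip=[0.2,0.2,0.2,0.2,0.2],
)

```text
time: 16.03
tool_pos: [531.2, 272.7, 248.7]
ee_rot: [[-0.845, 0.535, -0.004], [0.535, 0.845, -0.0], [0.003, -0.002, -1.0]]
contact_force: [0.5, -0.2, -0.8]
grip_width: 68.4
finger_force: 0.0
```

>>> step_arm(
  delta_pos=[
    [9.6,2.4,0],
    [9.6,2.4,0],
    [9.6,2.4,0],
    [9.6,2.4,0],
    [9.6,2.4,0],
  ],
  angular=[
    [0,0,-26],
    [0,0,-26],
    [0,0,-26],
    [0,0,-26],
    [0,0,-26],
  ],
  grip=[0.2,0.2,0.2,0.2,0.2],
)

```text
time: 16.45
tool_pos: [464.7, 343.8, 249.1]
ee_rot: [[-0.993, 0.116, -0.002], [0.116, 0.993, -0.001], [0.002, -0.001, -1.0]]
contact_force: [0.9, -0.7, -0.5]
grip_width: 68.3
finger_force: 0.0
```

>>> step_arm(
  delta_pos=[
    [0,0,15],
    [0,0,15],
    [0,0,15],
    [0,0,15],
    [0,0,15],
  ],
  angular=[
    [0,0,0],
    [0,0,0],
    [0,0,0],
    [0,0,0],
    [0,0,0],
  ],
  grip=[0.2,0.2,0.2,0.2,0.2],
)

```text
time: 16.87
tool_pos: [464.1, 338.5, 94.1]
ee_rot: [[-0.992, 0.123, -0.008], [0.123, 0.992, -0.009], [0.007, -0.01, -1.0]]
contact_force: [-1.0, 0.6, -0.2]
grip_width: 68.1
finger_force: 0.0
```

>>> step_arm(
  delta_pos=[
    [0,0,0],
    [0,0,0],
    [0,0,0],
  ],
  angular=[
    [0,0,0],
    [0,0,0],
    [0,0,0],
  ],
  grip=[0.2,0.2,0.2],
)

```text
time: 17.12
tool_pos: [466.8, 344.8, 102.2]
ee_rot: [[-0.993, 0.118, 0.003], [0.118, 0.993, 0.002], [-0.003, 0.003, -1.0]]
contact_force: [-0.4, -0.2, 0.3]
grip_width: 68.3
finger_force: 0.0
```

```bash
python3 - <<'E'
from h import *
plan([(460,344,60,83.4)])
d=grab('scene','s4.png'); W=world(d); print(pca(d,W,(255,305)),pca(d,W,(209,250)))
E
```

```text
now [466.8 344.8 102.2] F [-0.4 -0.2  0.3] w 68.3 q [-14.  41. -38. 116.  42.  38.   3.] t 17.1
(460, 344, 60, 83.4) pos [0.7, -0.2, 4.2] ang [0.0, 0.0, -0.0] rows 2
(array([368.3, 308.1,  -7.2]), 'long-axis deg', np.float64(7.7), 'ext', array([ 61., 135.]), 997) (array([518.4, 336.5,   8.8]), 'long-axis deg', np.float64(-8.2), 'ext', array([ 25., 122.]), 348)
```

View pics/s4.png

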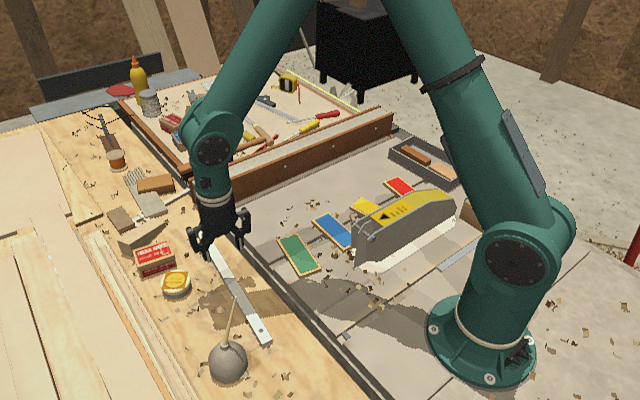

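>>> step_arm(
  delta_pos=[
    [0.5,0,4],
    [0.5,0,7.3],
    [0.5,0,7.3],
    [0.5,0,7.3],
    [0.5,0,7.3],
  ],
  angular=[
    [0,0,0],
    [0,0,0],
    [0,0,0],
    [0,0,0],
    [0,0,0],
  ],
  grip=[0.2,0.2,0.2,0.2,0.2],
)

```text
time: 17.58
tool_pos: [461.2, 345.7, 29.2]
ee_rot: [[-0.993, 0.116, 0.002], [0.116, 0.993, 0.002], [-0.002, 0.002, -1.0]]
contact_force: [-0.3, -0.5, 0.4]
grip_width: 68.3
finger_force: 0.0
```

>>> step_arm(
  delta_pos=[
    [0,0,0],
    [0,0,0],
    [0,0,0],
    [0,0,0],
    [0,0,0],
  ],
  angular=[
    [0,0,0],
    [0,0,0],
    [0,0,0],
    [0,0,0],
    [0,0,0],
  ],
  grip=[0.2,1,1,1,1],
)

```text
time: 18.0
tool_pos: [460.7, 344.4, 28.3]
ee_rot: [[-0.993, 0.116, 0.001], [0.116, 0.993, -0.001], [-0.001, -0.0, -1.0]]
contact_force: [0.3, -0.9, 7.4]
grip_width: 22.9
finger_force: 58.4
```

>>> step_arm(
  delta_pos=[
    [0,0,0],
    [0,0,0],
    [0,0,0],
    [0,0,0],
    [0,0,0],
  ],
  angular=[
    [0,0,0],
    [0,0,0],
    [0,0,0],
    [0,0,0],
    [0,0,0],
  ],
  grip=[1,1,1,1,1],
)

```text
time: 18.42
tool_pos: [460.7, 344.4, 28.3]
ee_rot: [[-0.993, 0.116, 0.001], [0.116, 0.993, -0.001], [-0.001, -0.001, -1.0]]
contact_force: [-0.1, -2.4, 7.0]
grip_width: 22.3
finger_force: 58.6
```

```bash
python3 - <<'E'
from h import *
plan([(460,344,210,83.4),(540,150,210,40),(620,-20,210,0),(620,-20,100,0)])
E
```

```text
now [460.7 344.4  28.3] F [-0.1 -2.4  7. ] w 22.3 q [-19.  46. -32. 117.  49.  30.  -4.] t 18.4
(460, 344, 210, 83.4) pos [0.0, -0.1, -18.2] ang [-0.0, 0.0, -0.0] rows 5
(540, 150, 210, 40) pos [-5.1, -9.2, 0.0] ang [-0.0, 0.0, 22.0] rows 4
(540, 150, 210, 40) pos [-8.1, -6.5, 0.1] ang [0.0, 0.0, 21.0] rows 3
(620, -20, 210, 0) pos [-9.1, -2.5, -0.0] ang [0.0, 0.0, 20.0] rows 3
(620, -20, 210, 0) pos [-9.3, 0.8, -0.0] ang [0.0, 0.0, 20.0] rows 3
(620, -20, 100, 0) pos [-0.0, -0.0, 11.0] ang [0.0, 0.0, 0.0] rows 3
```

>>> step_arm(
  delta_pos=[
    [0,0,-18],
    [0,0,-18],
    [0,0,-18],
    [0,0,-18],
    [0,0,-18],
  ],
  angular=[
    [0,0,0],
    [0,0,0],
    [0,0,0],
    [0,0,0],
    [0,0,0],
  ],
  grip=[1,1,1,1,1],
)

```text
time: 18.83
tool_pos: [461.5, 346.8, 212.5]
ee_rot: [[-0.993, 0.115, 0.006], [0.115, 0.993, 0.005], [-0.005, 0.006, -1.0]]
contact_force: [1.5, 2.0, -2.9]
grip_width: 22.5
finger_force: 61.1
```

>>> step_arm(
  delta_pos=[
    [-5.1,-9.2,0],
    [-5.1,-9.2,0],
    [-5.1,-9.2,0],
    [-5.1,-9.2,0],
    [-5.1,-9.2,0],
  ],
  angular=[
    [0,0,22],
    [0,0,22],
    [0,0,22],
    [0,0,22],
    [0,0,22],
  ],
  grip=[1,1,1,1,1],
)

```text
time: 19.25
tool_pos: [500.4, 244.1, 205.9]
ee_rot: [[-0.876, 0.483, -0.002], [0.483, 0.876, -0.003], [0.0, -0.003, -1.0]]
contact_force: [-0.2, 0.4, -3.9]
grip_width: 22.4
finger_force: 61.1
```

>>> step_arm(
  delta_pos=[
    [-8.1,-6.5,0.1],
    [-8.1,-6.5,0.1],
    [-8.1,-6.5,0.1],
    [-8.1,-6.5,0.1],
    [-8.1,-6.5,0.1],
  ],
  angular=[
    [0,0,21],
    [0,0,21],
    [0,0,21],
    [0,0,21],
    [0,0,21],
  ],
  grip=[1,1,1,1,1],
)

```text
time: 19.67
tool_pos: [540.0, 150.9, 205.4]
ee_rot: [[-0.648, 0.762, -0.002], [0.762, 0.648, -0.0], [0.001, -0.001, -1.0]]
contact_force: [-0.6, 0.1, -3.0]
grip_width: 22.6
finger_force: 61.1
```

>>> step_arm(
  delta_pos=[
    [-9.1,-2.5,0],
    [-9.1,-2.5,0],
    [-9.1,-2.5,0],
    [-9.1,-2.5,0],
    [-9.1,-2.5,0],
  ],
  angular=[
    [0,0,20],
    [0,0,20],
    [0,0,20],
    [0,0,20],
    [0,0,20],
  ],
  grip=[1,1,1,1,1],
)

```text
time: 20.08
tool_pos: [579.8, 67.7, 205.8]
ee_rot: [[-0.351, 0.936, -0.001], [0.936, 0.351, 0.002], [0.002, -0.0, -1.0]]
contact_force: [-0.4, 0.9, -3.8]
grip_width: 22.6
finger_force: 61.1
```

>>> step_arm(
  delta_pos=[
    [-9.3,0.8,0],
    [-9.3,0.8,0],
    [-9.3,0.8,0],
    [-9.3,0.8,0],
    [-9.3,0.8,0],
  ],
  angular=[
    [0,0,20],
    [0,0,20],
    [0,0,20],
    [0,0,20],
    [0,0,20],
  ],
  grip=[1,1,1,1,1],
)

```text
time: 20.5
tool_pos: [619.7, -15.8, 205.8]
ee_rot: [[-0.011, 1.0, -0.001], [1.0, 0.011, 0.002], [0.002, -0.001, -1.0]]
contact_force: [-0.4, 1.5, -3.3]
grip_width: 22.5
finger_force: 61.1
```

>>> step_arm(
  delta_pos=[
    [0,0,10],
    [0,0,10],
    [0,0,10],
    [0,0,10],
    [0,0,10],
  ],
  angular=[
    [0,0,0],
    [0,0,0],
    [0,0,0],
    [0,0,0],
    [0,0,0],
  ],
  grip=[1,1,1,1,1],
)

```text
time: 20.92
tool_pos: [619.0, -14.7, 105.6]
ee_rot: [[-0.012, 1.0, -0.003], [1.0, 0.012, 0.003], [0.003, -0.003, -1.0]]
contact_force: [-0.2, 1.1, -4.2]
grip_width: 22.7
finger_force: 61.1
```

>>> step_arm(
  delta_pos=[
    [0,0,0],
    [0,0,0],
    [0,0,0],
  ],
  angular=[
    [0,0,0],
    [0,0,0],
    [0,0,0],
  ],
  grip=[1,1,1],
)

```text
time: 21.17
tool_pos: [621.6, -17.7, 108.3]
ee_rot: [[-0.007, 1.0, 0.004], [1.0, 0.007, 0.001], [0.001, 0.004, -1.0]]
contact_force: [0.2, 0.6, -4.8]
grip_width: 22.5
finger_force: 61.1
```

```bash
python3 - <<'E'
from h import *
plan([(619,-20,34,0)])
d=grab('scene','s5.png'); print(status.get_state()['ee_rot'])
E
```

```text
now [621.6 -17.7 108.3] F [ 0.2  0.6 -4.8] w 22.5 q [ 11.  38. -20. 111.  22.  34. -23.] t 21.2
(619, -20, 34, 0) pos [-0.2, -0.3, 7.4] ang [0.0, -0.0, 0.0] rows 2
[[-6.91350128e-03  9.99970830e-01  3.24688657e-03]
 [ 9.99976074e-01  6.91271025e-03  2.54784561e-04]
 [ 2.32332343e-04  3.24857034e-03 -9.99994696e-01]]
```

View pics/s5.png

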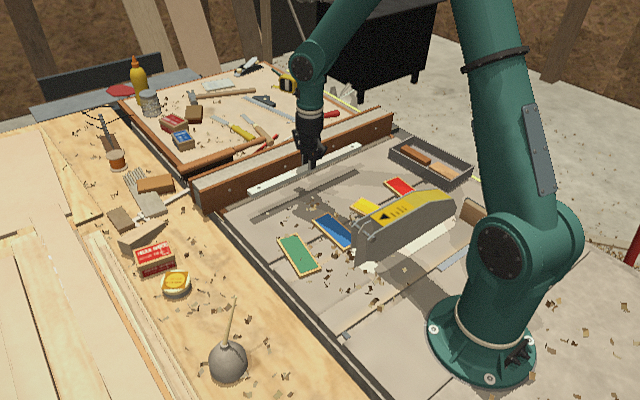

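>>> step_arm(
  delta_pos=[
    [-0.2,-0.2,4],
    [-0.2,-0.2,7.4],
    [-0.2,-0.2,7.4],
    [-0.2,-0.2,7.4],
    [-0.2,-0.2,7.5],
  ],
  angular=[
    [0,0,0],
    [0,0,0],
    [0,0,0],
    [0,0,0],
    [0,0,0],
  ],
  grip=[1,1,1,1,1],
)

```text
time: 21.63
tool_pos: [618.8, -20.3, 32.6]
ee_rot: [[-0.006, 1.0, 0.001], [1.0, 0.006, 0.0], [0.0, 0.001, -1.0]]
contact_force: [0.3, -0.4, -3.5]
grip_width: 22.9
finger_force: 82.9
```

>>> step_arm(
  delta_pos=[
    [0,0,0],
    [0,0,0],
    [0,0,0.1],
    [0,0,0.1],
    [0,0,0.1],
  ],
  angular=[
    [0,0,0],
    [0,0,0],
    [0,0,0],
    [0,0,0],
    [0,0,0],
  ],
  grip=[1,1,1,1,1],
)

```text
time: 22.05
tool_pos: [618.2, -20.6, 30.8]
ee_rot: [[-0.006, 1.0, 0.001], [1.0, 0.006, -0.0], [-0.0, 0.001, -1.0]]
contact_force: [-0.1, -0.9, -4.8]
grip_width: 22.6
finger_force: 82.9
```

>>> step_arm(
  delta_pos=[
    [0,0,0],
    [0,0,0],
    [0,0,0],
    [0,0,0],
    [0,0,0],
  ],
  angular=[
    [0,0,0],
    [0,0,0],
    [0,0,0],
    [0,0,0],
    [0,0,0],
  ],
  grip=[0.9,0.7,0.4,0.4,0.4],
)

```text
time: 22.47
tool_pos: [618.8, -20.4, 30.7]
ee_rot: [[-0.007, 1.0, 0.001], [1.0, 0.007, 0.0], [0.0, 0.001, -1.0]]
contact_force: [0.8, -0.0, -0.2]
grip_width: 51.1
finger_force: 0.0
```

>>> step_arm(
  delta_pos=[
    [0,0,-20],
    [0,0,-20],
    [0,0,-20],
    [0,0,-20],
    [0,0,-20],
  ],
  angular=[
    [0,0,0],
    [0,0,0],
    [0,0,0],
    [0,0,0],
    [0,0,0],
  ],
  grip=[0.4,0.4,0.4,0.4,0.4],
)

```text
time: 22.88
tool_pos: [618.9, -20.2, 233.9]
ee_rot: [[-0.007, 1.0, 0.003], [1.0, 0.007, 0.0], [0.0, 0.003, -1.0]]
contact_force: [0.6, -0.1, -0.4]
grip_width: 51.1
finger_force: 0.0
```

```bash
python3 - <<'E'
from h import *
# red first (rightmost)
plan([(540,-200,250,-50),(438,-245,250,-96),(438,-245,120,-96)])
E
```

```text
now [618.9 -20.2 233.9] F [ 0.6 -0.1 -0.4] w 51.1 q [ 16.  29. -25. 107.  16.  47. -18.] t 22.9
(540, -200, 250, -50) pos [-9.0, -4.0, -0.8] ang [0.0, -0.0, 25.0] rows 4
(540, -200, 250, -50) pos [-9.8, 0.1, -0.8] ang [0.0, -0.0, 25.0] rows 4
(438, -245, 250, -96) pos [-5.3, -1.6, -0.0] ang [0.0, -0.0, 23.0] rows 4
(438, -245, 250, -96) pos [-5.5, 0.7, -0.1] ang [0.0, -0.0, 23.0] rows 4
(438, -245, 120, -96) pos [-0.1, -0.0, 13.0] ang [-0.0, -0.0, 0.0] rows 4
```

>>> step_arm(
  delta_pos=[
    [-9,-4,0],
    [-9,-4,0],
    [-9,-4,0],
    [-9,-4,0],
    [-9,-4,0],
  ],
  angular=[
    [0,0,25],
    [0,0,25],
    [0,0,25],
    [0,0,25],
    [0,0,25],
  ],
  grip=[0.3,0.3,0.3,0.3,0.3],
)

```text
time: 23.3
tool_pos: [578.1, -112.8, 230.8]
ee_rot: [[0.421, 0.907, 0.0], [0.907, -0.421, -0.001], [-0.001, 0.001, -1.0]]
contact_force: [0.5, 1.1, -0.0]
grip_width: 59.5
finger_force: 0.0
```

>>> step_arm(
  delta_pos=[
    [-9.8,0.1,0],
    [-9.8,0.1,0],
    [-9.8,0.1,0],
    [-9.8,0.1,0],
    [-9.8,0.1,0],
  ],
  angular=[
    [0,0,25],
    [0,0,25],
    [0,0,25],
    [0,0,25],
    [0,0,25],
  ],
  grip=[0.3,0.3,0.3,0.3,0.3],
)

```text
time: 23.72
tool_pos: [538.7, -200.8, 230.4]
ee_rot: [[0.762, 0.647, 0.0], [0.647, -0.762, -0.0], [0.0, 0.0, -1.0]]
contact_force: [0.9, 0.4, -0.0]
grip_width: 59.8
finger_force: 0.0
```

>>> step_arm(
  delta_pos=[
    [0,0,18],
    [0,0,18],
    [0,0,18],
    [0,0,18],
    [0,0,18],
  ],
  angular=[
    [0,0,0],
    [0,0,0],
    [0,0,0],
    [0,0,0],
    [0,0,0],
  ],
  grip=[0.3,0.3,0.3,0.3,0.3],
)

```text
time: 24.13
tool_pos: [536.9, -196.7, 45.1]
ee_rot: [[0.757, 0.653, -0.007], [0.653, -0.757, 0.004], [-0.002, -0.008, -1.0]]
contact_force: [-0.7, 1.0, -0.1]
grip_width: 60.0
finger_force: 0.0
```

>>> step_arm(
  delta_pos=[
    [0,0,0],
    [0,0,0],
    [0,0,0],
    [0,0,0],
    [0,0,0],
  ],
  angular=[
    [0,0,0],
    [0,0,0],
    [0,0,0],
    [0,0,0],
    [0,0,0],
  ],
  grip=[0.3,0.3,0.3,0.3,0.3],
)

```text
time: 24.55
tool_pos: [540.2, -200.4, 52.1]
ee_rot: [[0.761, 0.648, 0.004], [0.648, -0.761, -0.001], [0.002, 0.003, -1.0]]
contact_force: [0.6, 0.2, 0.2]
grip_width: 59.7
finger_force: 0.0
```

```bash
python3 - <<'E'
from h import *
plan([(540,-200,30,-50)])
d=grab('top','t4.png'); W=world(d); m=(d['image'].min(-1)>150)
print(*pca(d,W,(404,226)))
# bar: points 8..24mm high at x 590..660
s=(W[...,2]>9)&(W[...,2]<24)&(W[...,0]>585)&(W[...,0]<660)&(W[...,1]>-240)&(W[...,1]<200)
P=W[s]; print(len(P), [ (y,np.round(np.median(P[abs(P[:,1]-y)<25],0),1)) for y in (-200,-120,80,160)])
E
```

```text
now [ 540.2 -200.4   52.1] F [0.6 0.2 0.2] w 59.7 q [ 21.  40.  -7. 118.  12.  22. -45.] t 24.6
(540, -200, 30, -50) pos [0.0, -0.1, 2.2] ang [0.0, -0.0, 0.0] rows 1
[ 437.8 -244.5   12.6] long-axis deg -6.0 ext [ 42. 122.] 495
906 [(-200, array([ 616.6, -194.9,   16.6])), (-120, array([ 616.8, -120.3,   16.4])), (80, array([621.3,  79.4,  16.2])), (160, array([622.3, 154.5,  16.3]))]
```

>>> step_arm(
  delta_pos=[
    [0,0,2.3],
    [0,0,2.5],
    [0,0,2.5],
    [0,0,2.5],
    [0,0,2.5],
  ],
  angular=[
    [0,0,0],
    [0,0,0],
    [0,0,0],
    [0,0,0],
    [0,0,0],
  ],
  grip=[0.3,0.3,0.3,0.3,0.3],
)

```text
time: 25.02
tool_pos: [539.2, -200.4, 26.1]
ee_rot: [[0.762, 0.648, 0.001], [0.648, -0.762, -0.0], [0.001, 0.001, -1.0]]
contact_force: [-0.6, -1.3, -0.3]
grip_width: 59.6
finger_force: 0.0
```

>>> step_arm(
  delta_pos=[
    [0,0,0.1],
    [0,0,0.2],
    [0,0,0.2],
    [0,0,0.2],
  ],
  angular=[
    [0,0,0],
    [0,0,0],
    [0,0,0],
    [0,0,0],
  ],
  grip=[0.3,0.3,0.3,0.3],
)

```text
time: 25.35
tool_pos: [538.8, -200.3, 23.4]
ee_rot: [[0.762, 0.648, 0.0], [0.648, -0.762, -0.0], [0.0, 0.0, -1.0]]
contact_force: [-0.2, 0.4, 0.1]
grip_width: 59.4
finger_force: 0.0
```

>>> step_arm(
  delta_pos=[
    [0,0,0.1],
    [0,0,0.2],
    [0,0,0.2],
    [0,0,0.2],
  ],
  angular=[
    [0,0,0],
    [0,0,0],
    [0,0,0],
    [0,0,0],
  ],
  grip=[0.3,0.3,0.3,0.3],
)

```text
time: 25.68
tool_pos: [538.7, -200.2, 21.1]
ee_rot: [[0.762, 0.648, -0.0], [0.648, -0.762, 0.0], [-0.0, -0.0, -1.0]]
contact_force: [0.1, 0.1, -0.9]
grip_width: 60.0
finger_force: 0.0
```

>>> step_arm(
  delta_pos=[
    [0,0,0.1],
    [0,0,0.2],
    [0,0,0.2],
    [0,0,0.2],
  ],
  angular=[
    [0,0,0],
    [0,0,0],
    [0,0,0],
    [0,0,0],
  ],
  grip=[0.3,0.3,0.3,0.3],
)

```text
time: 26.02
tool_pos: [538.7, -200.2, 19.2]
ee_rot: [[0.762, 0.648, -0.0], [0.648, -0.762, 0.0], [-0.0, -0.0, -1.0]]
contact_force: [0.3, 0.1, -0.3]
grip_width: 59.7
finger_force: 0.0
```

>>> step_arm(
  delta_pos=[
    [0,0,0.1],
    [0,0,0.2],
    [0,0,0.2],
    [0,0,0.2],
  ],
  angular=[
    [0,0,0],
    [0,0,0],
    [0,0,0],
    [0,0,0],
  ],
  grip=[0.3,0.3,0.3,0.3],
)

```text
time: 26.35
tool_pos: [538.8, -200.3, 17.2]
ee_rot: [[0.762, 0.648, -0.0], [0.648, -0.762, 0.0], [-0.0, -0.0, -1.0]]
contact_force: [-0.6, -0.9, -0.7]
grip_width: 59.8
finger_force: 0.0
```

>>> step_arm(
  delta_pos=[
    [0,0,0.1],
    [0,0,0.1],
    [0,0,0.1],
    [0,0,0.1],
  ],
  angular=[
    [0,0,0],
    [0,0,0],
    [0,0,0],
    [0,0,0],
  ],
  grip=[0.3,0.3,0.3,0.3],
)

```text
time: 26.68
tool_pos: [538.8, -200.3, 17.1]
ee_rot: [[0.762, 0.648, 0.0], [0.648, -0.762, -0.0], [-0.0, 0.0, -1.0]]
contact_force: [-1.4, 0.7, 6.6]
grip_width: 59.6
finger_force: 3.3
```

>>> step_arm(
  delta_pos=[
    [0,0,0.1],
    [0,0,0.1],
    [0,0,0.1],
    [0,0,0.1],
  ],
  angular=[
    [0,0,0],
    [0,0,0],
    [0,0,0],
    [0,0,0],
  ],
  grip=[0.3,0.3,0.3,0.3],
)

```text
time: 27.02
tool_pos: [538.8, -200.3, 17.0]
ee_rot: [[0.762, 0.648, 0.0], [0.648, -0.762, -0.001], [-0.0, 0.0, -1.0]]
contact_force: [-3.4, 0.8, 14.4]
grip_width: 59.9
finger_force: 7.3
```

>>> step_arm(
  delta_pos=[
    [0,0,-15],
    [0,0,-15],
    [0,0,-15],
    [0,0,-15],
    [0,0,-15],
  ],
  angular=[
    [0,0,0],
    [0,0,0],
    [0,0,0],
    [0,0,0],
    [0,0,0],
  ],
  grip=[0.05,0.05,0.05,0.05,0.05],
)

```text
time: 27.43
tool_pos: [542.5, -201.3, 171.1]
ee_rot: [[0.762, 0.647, 0.011], [0.647, -0.762, -0.003], [0.006, 0.01, -1.0]]
contact_force: [0.8, 0.3, -0.1]
grip_width: 81.2
finger_force: 0.0
```

>>> step_arm(
  delta_pos=[
    [-5.3,-1.6,0],
    [-5.3,-1.6,0],
    [-5.3,-1.6,0],
    [-5.3,-1.6,0],
    [-5.3,-1.6,0],
  ],
  angular=[
    [0,0,23],
    [0,0,23],
    [0,0,23],
    [0,0,23],
    [0,0,23],
  ],
  grip=[0.05,0.05,0.05,0.05,0.05],
)

```text
time: 27.85
tool_pos: [488.1, -222.2, 165.0]
ee_rot: [[0.954, 0.3, -0.0], [0.3, -0.954, -0.0], [-0.0, 0.0, -1.0]]
contact_force: [-0.4, 0.0, -0.4]
grip_width: 80.9
finger_force: 0.0
```

>>> step_arm(
  delta_pos=[
    [-5.5,0.7,0],
    [-5.5,0.7,0],
    [-5.5,0.7,0],
    [-5.5,0.7,0],
    [-5.5,0.7,0],
  ],
  angular=[
    [0,0,23],
    [0,0,23],
    [0,0,23],
    [0,0,23],
    [0,0,23],
  ],
  grip=[0.05,0.05,0.05,0.05,0.05],
)

```text
time: 28.27
tool_pos: [438.8, -245.1, 165.1]
ee_rot: [[0.996, -0.093, 0.001], [-0.093, -0.996, -0.0], [0.001, 0.0, -1.0]]
contact_force: [1.5, 0.3, 0.5]
grip_width: 80.9
finger_force: 0.0
```

>>> step_arm(
  delta_pos=[
    [0,0,9],
    [0,0,9],
    [0,0,9],
    [0,0,9],
    [0,0,9],
  ],
  angular=[
    [0,0,0],
    [0,0,0],
    [0,0,0],
    [0,0,0],
    [0,0,0],
  ],
  grip=[0.05,0.05,0.05,0.05,0.05],
)

```text
time: 28.68
tool_pos: [438.4, -245.2, 75.6]
ee_rot: [[0.995, -0.096, 0.0], [-0.096, -0.995, 0.001], [0.0, -0.001, -1.0]]
contact_force: [0.1, 0.2, -0.6]
grip_width: 81.0
finger_force: 0.0
```

>>> step_arm(
  delta_pos=[
    [0,0,0],
    [0,0,0],
    [0,0,0],
    [0,0,0],
    [0,0,0],
  ],
  angular=[
    [0,0,0],
    [0,0,0],
    [0,0,0],
    [0,0,0],
    [0,0,0],
  ],
  grip=[0.05,0.05,0.05,0.05,0.05],
)

```text
time: 29.1
tool_pos: [438.1, -245.7, 76.3]
ee_rot: [[0.995, -0.098, 0.002], [-0.098, -0.995, -0.001], [0.002, 0.001, -1.0]]
contact_force: [1.2, -0.1, 0.2]
grip_width: 81.0
finger_force: 0.0
```

```bash
python3 - <<'E'
from h import *
plan([(438,-245,18.5,-96)])
E
```

```text
now [ 438.1 -245.7   76.3] F [ 1.2 -0.1  0.2] w 81.0 q [ 23.  35.   1. 127.  -2.  18. -70.] t 29.1
(438, -245, 18.5, -96) pos [-0.0, -0.1, 5.8] ang [0.0, -0.0, 0.0] rows 2
```

>>> step_arm(
  delta_pos=[
    [0,0,3],
    [0,0,5.8],
    [0,0,5.8],
    [0,0,5.8],
    [0,0,5.8],
  ],
  angular=[
    [0,0,0],
    [0,0,0],
    [0,0,0],
    [0,0,0],
    [0,0,0],
  ],
  grip=[0.05,0.05,0.05,0.05,0.05],
)

```text
time: 29.52
tool_pos: [437.8, -245.7, 18.1]
ee_rot: [[0.995, -0.098, 0.0], [-0.098, -0.995, -0.0], [0.0, 0.0, -1.0]]
contact_force: [-0.1, 0.7, 0.6]
grip_width: 81.1
finger_force: 0.0
```

>>> step_arm(
  delta_pos=[
    [0,0,0],
    [0,0,0],
    [0,0,0],
    [0,0,0],
    [0,0,0],
  ],
  angular=[
    [0,0,0],
    [0,0,0],
    [0,0,0],
    [0,0,0],
    [0,0,0],
  ],
  grip=[0.05,0.05,0.2,1,1],
)

```text
time: 29.93
tool_pos: [438.1, -245.7, 18.6]
ee_rot: [[0.995, -0.098, 0.001], [-0.098, -0.995, -0.001], [0.001, 0.0, -1.0]]
contact_force: [-1.1, 1.1, 10.7]
grip_width: 58.6
finger_force: 63.0
```

>>> step_arm(
  delta_pos=[
    [0,0,0],
    [0,0,0],
    [0,0,0],
    [0,0,0],
    [0,0,0],
  ],
  angular=[
    [0,0,0],
    [0,0,0],
    [0,0,0],
    [0,0,0],
    [0,0,0],
  ],
  grip=[1,1,1,1,1],
)

```text
time: 30.35
tool_pos: [438.1, -245.7, 18.6]
ee_rot: [[0.995, -0.098, 0.001], [-0.098, -0.995, -0.001], [0.001, 0.0, -1.0]]
contact_force: [0.6, 0.7, 8.7]
grip_width: 58.5
finger_force: 63.0
```

>>> step_arm(
  delta_pos=[
    [0,0,-18],
    [0,0,-18],
    [0,0,-18],
    [0,0,-18],
    [0,0,-18],
  ],
  angular=[
    [0,0,0],
    [0,0,0],
    [0,0,0],
    [0,0,0],
    [0,0,0],
  ],
  grip=[1,1,1,1,1],
)

```text
time: 30.77
tool_pos: [439.8, -246.8, 202.9]
ee_rot: [[0.995, -0.099, 0.008], [-0.098, -0.995, -0.004], [0.009, 0.003, -1.0]]
contact_force: [0.5, -0.3, -1.2]
grip_width: 58.4
finger_force: 66.2
```

>>> step_arm(
  delta_pos=[
    [0,0,0],
    [0,0,0],
    [0,0,0],
  ],
  angular=[
    [0,0,0],
    [0,0,0],
    [0,0,0],
  ],
  grip=[1,1,1],
)

```text
time: 31.02
tool_pos: [436.6, -244.9, 196.4]
ee_rot: [[0.995, -0.098, -0.002], [-0.098, -0.995, 0.001], [-0.002, -0.001, -1.0]]
contact_force: [0.3, -0.2, -0.8]
grip_width: 57.8
finger_force: 66.1
```

```bash
python3 - <<'E'
from h import *
plan([(560,-200,200,-90,60)])
E
```

```text
now [ 436.6 -244.9  196.4] F [ 0.3 -0.2 -0.8] w 57.8 q [ 23.  23.   2. 124.  -1.  34. -70.] t 31.0
(560, -200, 200, -90, 60) pos [5.9, -2.8, -0.2] ang [1.0, 30.0, -3.0] rows 5
(560, -200, 200, -90, 60) pos [5.4, -2.6, 2.9] ang [2.0, 30.0, -2.0] rows 5
```

>>> step_arm(
  delta_pos=[
    [5.9,-2.8,-0.2],
    [5.9,-2.8,-0.2],
    [5.9,-2.8,-0.2],
    [5.9,-2.8,-0.2],
    [5.9,-2.8,-0.2],
  ],
  angular=[
    [1,30,-3],
    [1,30,-3],
    [1,30,-3],
    [1,30,-3],
    [1,30,-3],
  ],
  grip=[1,1,1,1,1],
)

```text
time: 31.43
tool_pos: [498.0, -216.1, 198.5]
ee_rot: [[0.916, -0.044, 0.398], [-0.055, -0.998, 0.015], [0.397, -0.036, -0.917]]
contact_force: [-0.2, 0.6, -1.6]
grip_width: 58.0
finger_force: 66.1
```

>>> step_arm(
  delta_pos=[
    [5.4,-2.6,2.9],
    [5.4,-2.6,2.9],
    [5.4,-2.6,2.9],
    [5.4,-2.6,2.9],
    [5.4,-2.6,2.9],
  ],
  angular=[
    [2,30,-2],
    [2,30,-2],
    [2,30,-2],
    [2,30,-2],
    [2,30,-2],
  ],
  grip=[1,1,1,1,1],
)

```text
time: 31.85
tool_pos: [566.4, -205.1, 223.4]
ee_rot: [[0.836, 0.011, 0.549], [-0.033, -0.997, 0.07], [0.548, -0.077, -0.833]]
contact_force: [0.4, 0.1, -2.4]
grip_width: 58.5
finger_force: 66.1
```

>>> step_arm(
  delta_pos=[
    [0,0,0],
    [0,0,0],
    [0,0,0],
    [0,0,0],
    [0,0,0],
  ],
  angular=[
    [0,0,0],
    [0,0,0],
    [0,0,0],
    [0,0,0],
    [0,0,0],
  ],
  grip=[1,1,1,1,1],
)

```text
time: 32.27
tool_pos: [566.2, -207.0, 225.2]
ee_rot: [[0.835, 0.008, 0.55], [-0.034, -0.997, 0.066], [0.549, -0.073, -0.833]]
contact_force: [0.1, 0.3, -0.7]
grip_width: 58.3
finger_force: 66.1
```

```bash
python3 - <<'E'
from h import *
print(np.round(status.get_state()['ee_rot'],3).tolist())
plan([(640,-162,180,-90,60),(669,-162,130,-90,60)])
E
```

```text
[[0.835, 0.008, 0.55], [-0.034, -0.997, 0.066], [0.549, -0.073, -0.833]]
now [ 566.2 -207.   225.2] F [ 0.1  0.3 -0.7] w 58.3 q [ 45.  25. -27. 128. -83.   5.  14.] t 32.3
(640, -162, 180, -90, 60) pos [3.5, -4.1, 8.1] ang [-3.0, 27.0, -3.0] rows 4
(669, -162, 130, -90, 60) pos [-2.9, 0.0, 5.0] ang [-0.0, -0.0, 0.0] rows 2
```

```bash
cat > kin.py <<'E'
import numpy as np, itertools
from scipy.optimize import least_squares
from scipy.spatial.transform import Rotation as Ro
def Rz(a): return Ro.from_euler('z',a,degrees=True).as_matrix()
def Ry(a): return Ro.from_euler('y',a,degrees=True).as_matrix()
def fk(q,P,s):
    # P: psi, phi, then offsets o1..o7 (x,y,z per link)
    R=Rz(P[0]); p=np.zeros(3); o=P[2:].reshape(8,3)
    p=p+R@o[0]
    for i in range(7):
        R=R@(Rz(s[i//2]*q[i]) if i%2==0 else Ry(q[i])); p=p+R@o[i+1]
    return p,R@Rz(P[1])
E
cat > fit.py <<'E'
from kin import *; from h import *
s=status.get_state()
def dn(y): return R0(y)
D=[([70.27,33.93,2.77,92.24,-1.91,54.01,-1.93],[179.76,-701.54,252.14],dn(-75.5)),
([-4,41,-19,113,26,30,-36],[588.6,136.1,66.5],dn(5.3)),([-6,45,-17,113,27,26,-38],[593.7,144.3,29.2],dn(5.3)),
([32,35,1,103,-1,43,-56],[540.2,-400,177.4],dn(-89.5)),([16,40,-15,115,21,27,-25],[585.6,-102.5,72.9],dn(-10.8)),
([38,29,1,114,-1,37,-51],[423.9,-397.6,180.1],dn(-90.2)),([38,25,1,111,-1,44,-50],[423,-405.1,240.8],dn(-90.6)),
([-14,41,-38,116,42,38,3],[466.8,344.8,102.2],dn(83.2)),([11,38,-20,111,22,34,-23],[621.6,-17.7,108.3],dn(.4)),
([21,40,-7,118,12,22,-45],[540.2,-200.4,52.1],dn(-49.6)),([23,35,1,127,-2,18,-70],[438.1,-245.7,76.3],dn(-95.6)),
(s['q'],s['tool_pos'],np.array(s['ee_rot']))]
best=None
for sg in itertools.product([1,-1],repeat=4):
    def res(P):
        r=[]
        for q,p,R in D:
            a,B=fk(q,P,sg); r+=list((a-p)/5)+list((B-R).ravel()/.02)
        o=P[2:].reshape(8,3)
        return np.array(r+list((o[:,:2]).ravel()/100)+list((P[2:]-X0[2:])/400))
    for phi in (0,90,180,-90):
      for psi in (0,180):
        X0=np.zeros(26); X0[0]=psi; X0[1]=phi; o=X0[2:].reshape(8,3); o[:,2]=[0,340,200,200,200,200,0,250]
        f=least_squares(res,X0,loss='soft_l1',max_nfev=60)
        if best is None or f.cost<best[0]: best=(f.cost,sg,f.x,phi,psi)
print(best[0],best[1],best[3:]); print(np.round(best[2][:2],1),np.round(best[2][2:].reshape(8,3),0).tolist())
for q,p,R in D:
    a,B=fk(q,best[2],best[1]); print(np.round(a-p,1),round(np.degrees(np.linalg.norm(Ro.from_matrix(B.T@R).as_rotvec())),2))
np.savez('kin.npz',P=best[2],s=best[1]); print(np.round(s['q'],2))
E
python3 fit.py
```

```text
8.132385330731612 (-1, -1, -1, -1) (0, 0)
[-0.2 89.8] [[1.0, -3.0, -49.0], [12.0, -7.0, 291.0], [-43.0, -7.0, 315.0], [30.0, -18.0, 315.0], [-4.0, -18.0, 233.0], [3.0, 5.0, 233.0], [9.0, 5.0, -3.0], [-0.0, -1.0, 247.0]]
[-1.5 -2.3  1.7] 0.18
[ 4.4 -0.9  3.9] 0.39
[-0.7 -0.8 -3.2] 0.67
[-6.6  1.3 -2.3] 1.0
[ 2.   1.6 -3.8] 0.6
[-0.  -2.5  2.6] 0.48
[ 4.1  3.  -1.9] 1.02
[-1.4 -2.7 -3. ] 0.72
[-1.2  5.8  3. ] 0.68
[-0.7 -3.4  2.7] 0.65
[1.  1.3 1.2] 0.12
[-0.1  0.9 -1. ] 0.14
[ 44.69  24.53 -27.3  127.5  -83.42   4.77  13.81]
```

```bash
cat >> kin.py <<'E'
_k=np.load('kin.npz'); KP,KS=_k['P'],_k['s']
LO=np.array([-153.93,-27.13,-72.61,10.71,-87.88,4.46,-176.78]); HI=np.array([153.93,128.08,78.16,143.7,267.88,118.87,176.78])
def ik(p,R,q0,wreg=0.002,qref=None):
    qref=q0 if qref is None else qref
    def res(q):
        a,B=fk(q,KP,KS); return np.r_[(a-p)/3,(B-R).ravel()/.01,(q-qref)*wreg]
    f=least_squares(res,np.clip(q0,LO+1,HI-1),bounds=(LO,HI)); a,B=fk(f.x,KP,KS)
    return f.x,np.linalg.norm(a-p),np.degrees(np.linalg.norm(Ro.from_matrix(B.T@R).as_rotvec()))
E
python3 - <<'E'
from kin import *; from h import *
rng=np.random.default_rng(0)
for y in (-162,-20,122):
  for yaw in (-90,90):
    S=[]
    for k in range(30):
        q0=np.array([-np.degrees(np.arctan2(y,669))-5+rng.normal()*20,40,rng.normal()*25,110,rng.uniform(60,240),40,rng.uniform(-170,170)])
        q,e,a=ik(np.array([669,y,72]),R0(yaw,60),q0)
        if e<1 and a<1: S.append((np.min(np.minimum(q-LO,HI-q)/[1,1,1,1,1,1,1]),q))
    S.sort(key=lambda t:-t[0]); print(y,yaw,len(S),[np.round(x[1]).astype(int).tolist() for x in S[:4]])
E
```

```text
-162 -90 24 [[41, 55, -38, 132, 178, 56, 125], [44, 57, -42, 132, 176, 56, 130], [46, 58, -45, 132, 175, 56, 133], [34, 53, -29, 132, 182, 57, 116]]
-162 90 23 [[42, 56, -39, 132, 178, 56, -54], [43, 57, -41, 132, 177, 56, -51], [44, 58, -43, 132, 176, 56, -49], [33, 53, -28, 132, 183, 57, -65]]
-20 -90 25 [[26, 57, -41, 134, 163, 68, 126], [16, 52, -28, 134, 167, 66, 113], [14, 52, -26, 135, 168, 66, 111], [12, 51, -23, 135, 168, 66, 109]]
-20 90 21 [[19, 54, -31, 135, 166, 67, -63], [19, 54, -31, 135, 166, 67, -63], [31, 61, -49, 135, 161, 70, -46], [31, 61, -49, 135, 161, 70, -46]]
122 -90 25 [[11, 58, -44, 132, 150, 76, 125], [-7, 51, -21, 132, 153, 68, 106], [-8, 51, -19, 132, 153, 67, 104], [-18, 50, -7, 132, 156, 64, 94]]
122 90 29 [[7, 56, -38, 132, 150, 74, -60], [8, 57, -40, 132, 150, 74, -58], [6, 55, -37, 132, 151, 73, -61], [12, 59, -45, 132, 150, 77, -54]]
```

```bash
python3 - <<'E'
from h import *
plan([(480,-225,220,-93,0),(520,-200,290,-90,0)])
E
```

```text
now [ 566.2 -207.   225.2] F [ 0.1  0.3 -0.7] w 58.3 q [ 45.  25. -27. 128. -83.   5.  14.] t 32.3
(480, -225, 220, -93, 0) pos [-7.4, 1.8, -4.4] ang [-5.0, -33.0, 2.0] rows 5
(520, -200, 290, -90, 0) pos [3.9, -2.7, -7.0] ang [-0.0, -0.0, -3.0] rows 3
```

>>> step_arm(
  delta_pos=[
    [-7.4,1.8,-4.4],
    [-7.4,1.8,-4.4],
    [-7.4,1.8,-4.4],
    [-7.4,1.8,-4.4],
    [-7.4,1.8,-4.4],
  ],
  angular=[
    [-5,-33,2],
    [-5,-33,2],
    [-5,-33,2],
    [-5,-33,2],
    [-5,-33,2],
  ],
  grip=[1,1,1,1,1],
)

```text
time: 32.68
tool_pos: [477.4, -225.5, 219.8]
ee_rot: [[0.974, -0.028, 0.226], [-0.036, -0.999, 0.032], [0.224, -0.039, -0.974]]
contact_force: [1.5, 0.6, -2.4]
grip_width: 58.6
finger_force: 66.1
```

>>> step_arm(
  delta_pos=[
    [3.9,-2.7,-7],
    [3.9,-2.7,-7],
    [3.9,-2.7,-7],
    [3.9,-2.7,-7],
    [3.9,-2.7,-7],
  ],
  angular=[
    [0,0,-3],
    [0,0,-3],
    [0,0,-3],
    [0,0,-3],
    [0,0,-3],
  ],
  grip=[1,1,1,1,1],
)

```text
time: 33.1
tool_pos: [504.8, -200.3, 297.6]
ee_rot: [[0.972, 0.03, 0.233], [0.023, -0.999, 0.034], [0.234, -0.028, -0.972]]
contact_force: [-0.9, 0.8, -1.8]
grip_width: 58.1
finger_force: 66.1
```

>>> step_arm(
  delta_pos=[
    [0,0,0],
    [0,0,0],
    [0,0,0],
    [0,0,0],
    [0,0,0],
  ],
  angular=[
    [0,0,0],
    [0,0,0],
    [0,0,0],
    [0,0,0],
    [0,0,0],
  ],
  grip=[1,1,1,1,1],
)

```text
time: 33.52
tool_pos: [505.1, -201.8, 297.4]
ee_rot: [[0.972, 0.027, 0.234], [0.02, -0.999, 0.033], [0.234, -0.028, -0.972]]
contact_force: [-0.6, -0.4, -1.3]
grip_width: 58.1
finger_force: 66.1
```

```bash
cat >> kin.py <<'E'
def jpath(qa,qb,n):
    """rows per call following the joint line qa->qb in n calls"""
    p,R=fk(qa,KP,KS)
    for k in range(1,n+1):
        q=qa+(qb-qa)*k/n; a,B=fk(q,KP,KS); rv=Ro.from_matrix(R.T@B).as_rotvec(degrees=True); dp=R.T@(a-p)/10
        dp=np.round(dp,1); rv=np.round(rv); p=p+R@dp*10; R=R@Ro.from_rotvec(rv,degrees=True).as_matrix()
        c=np.array([[x,y,18.] for x in(-70,70) for y in (-30,30)])@R.T+p
        print(k,'pos',dp.tolist(),'ang',rv.astype(int).tolist(),'|%.0f cm %.0f deg'%(np.linalg.norm(dp),np.linalg.norm(rv)),'tcp',np.round(p),'tz',np.round(R[:,2],2),'board z',np.round(c[:,2].min()),'xmax',np.round(c[:,0].max()))
E
python3 - <<'E'
from kin import *; from h import *
s=status.get_state(); q=np.array(s['q']); print(np.round(q,1),np.round(s['tool_pos']))
a,B=fk(q,KP,KS); print(np.round(a-s['tool_pos'],1))
b,e,f=ik(np.array([590,-162,260]),R0(90,60),np.array([41,55,-38,132,178,56,-54.]),.02,np.array([30,40,-15,120,178,50,q[6]])); print(np.round(b,1),e,f)
jpath(q,b,7)
E
```

```text
[ -3.4  15.4  29.3 121.1 -25.3  36.4 -45. ] [ 505. -202.  297.]
[-15.2 -13.5  -0.1]
[ 42.   26.7 -33.2 138.6 184.5  39.6 -75.4] 0.033210769084183814 0.004940707187637849
1 pos [-7.2, 3.6, 2.4] ang [-8, -16, -21] |8 cm 28 deg tcp [ 426. -252.  256.] tz [-0.01 -0.16 -0.99] board z 229.0 xmax 502.0
2 pos [-4.5, 3.3, 2.2] ang [-10, -12, -23] |6 cm 28 deg tcp [ 397. -302.  242.] tz [-0.09 -0.41 -0.91] board z 195.0 xmax 465.0
3 pos [-1.9, 3.6, 1.6] ang [-11, -8, -23] |4 cm 27 deg tcp [ 407. -344.  242.] tz [-0.  -0.6 -0.8] board z 183.0 xmax 460.0
4 pos [0.3, 4.8, 0.6] ang [-14, -5, -22] |5 cm 27 deg tcp [ 453. -360.  246.] tz [ 0.22 -0.68 -0.7 ] board z 180.0 xmax 487.0
5 pos [1.7, 6.6, -0.6] ang [-17, -3, -20] |7 cm 26 deg tcp [ 516. -333.  249.] tz [ 0.5  -0.6  -0.63] board z 180.0 xmax 571.0
6 pos [2.0, 8.3, -1.7] ang [-20, -3, -19] |9 cm 28 deg tcp [ 569. -264.  251.] tz [ 0.75 -0.36 -0.56] board z 182.0 xmax 630.0
7 pos [1.1, 10.0, -2.6] ang [-22, -4, -16] |10 cm 27 deg tcp [ 590. -162.  260.] tz [ 0.87 -0.   -0.49] board z 190.0 xmax 640.0
```

```bash
python3 - <<'E'
s=open('fit.py').read()
s=s.replace("best=None\n","""import json,os
L=json.load(open('log.json')) if os.path.exists('log.json') else [[[44.69,24.53,-27.3,127.5,-83.42,4.77,13.81],[566.2,-207.0,225.2],[[0.835,0.008,0.55],[-0.034,-0.997,0.066],[0.549,-0.073,-0.833]]]]
L.append([list(map(float,s['q'])),list(map(float,s['tool_pos'])),np.array(s['ee_rot']).tolist()]); json.dump(L,open('log.json','w'))
N=len(D)-1; D=D[:-1]+[(a,np.array(b),np.array(c)) for a,b,c in L]
best=None
""",1).replace("for sg in itertools.product([1,-1],repeat=4):","for sg in [(-1,-1,-1,-1)]:").replace("for phi in (0,90,180,-90):","for phi in (90,):").replace("for psi in (0,180)","for psi in (0,)")
s=s.replace("for q,p,R in D:\n            a,B=fk(q,P,sg); r+=list((a-p)/5)+list((B-R).ravel()/.02)","for i,(q,p,R) in enumerate(D):\n            w=4 if i>=N else 1\n            a,B=fk(q,P,sg); r+=list((a-p)/5*w)+list((B-R).ravel()/.02*w)")
s=s.replace("max_nfev=60","max_nfev=300").replace("o[:,2]=[0,340,200,200,200,200,0,250]","o[:,2]=[0,242,315,315,233,233,0,247]")
s=s.replace("/400))","/400)+list((P[2:].reshape(8,3)[[1,3,5],2]-P[2:].reshape(8,3)[[0,2,4],2])*0))")
open('fit.py','w').write(s)
E
python3 fit.py
```

```text
8.61609761782702 (-1, -1, -1, -1) (90, 0)
[ 0. 90.] [[-4.0, 3.0, 20.0], [9.0, -12.0, 262.0], [-5.0, -12.0, 307.0], [11.0, -12.0, 307.0], [-3.0, -12.0, 233.0], [-0.0, 2.0, 233.0], [12.0, 2.0, 8.0], [-4.0, -1.0, 255.0]]
[-1.8 -2.   1.1] 0.18
[ 5.6 -0.5  4.5] 0.39
[-0.8  0.6 -3.2] 0.67
[-7.8  2.9 -3. ] 1.0
[ 1.9  2.  -3.5] 0.6
[ 0.6 -3.3  2.7] 0.48
[ 5.9  1.6 -0.9] 1.02
[-0.4 -5.1 -1.8] 0.72
[-0.9  5.   3.9] 0.68
[-1.2 -2.9  2. ] 0.65
[ 0.2  2.  -0.1] 0.13
[0. 0. 0.] 0.01
[-0.1 -0.1 -0.1] 0.01
[ -3.41  15.36  29.34 121.05 -25.34  36.42 -44.99]
```

```bash
cat > flip.py <<'E'
import sys; from kin import *; from h import *
# usage: flip.py n x y z yaw tilt  q5ref
n,x,y,z,yaw,tilt,q5=map(float,sys.argv[1:8])
s=status.get_state(); q=np.array(s['q']); print(np.round(q,1),np.round(s['tool_pos']))
best=None
for q7 in ([q[6],q[6]+40,q[6]-40] if len(sys.argv)<9 else [float(sys.argv[8])]):
  for q3 in (q[2],-10,-30,0):
    ref=np.array([q[0],30,q3,125,q5,45,q7]); b,e,f=ik(np.array([x,y,z]),R0(yaw,tilt),ref,.02,ref)
    c=np.abs(b-q).max()+e*100+f*50
    if best is None or c<best[0]: best=(c,b,e,f)
b=best[1]; print('goal',np.round(b,1),round(best[2],2),round(best[3],2))
jpath(q,b,int(n))
E
python3 flip.py 7 590 -162 260 90 60 178
```

```text
[ -3.4  15.4  29.3 121.1 -25.3  36.4 -45. ] [ 505. -202.  297.]
goal [ 52.7  31.9 -46.7 139.1 176.1  40.6 -62.3] 0.05 0.01
1 pos [-7.6, 3.9, 2.8] ang [-7, -16, -22] |9 cm 28 deg tcp [ 439. -241.  251.] tz [-0.01 -0.14 -0.99] board z 225.0 xmax 515.0
2 pos [-4.9, 3.1, 2.9] ang [-7, -12, -24] |6 cm 28 deg tcp [ 405. -293.  230.] tz [-0.11 -0.35 -0.93] board z 185.0 xmax 472.0
3 pos [-2.0, 3.3, 2.2] ang [-9, -8, -25] |4 cm 28 deg tcp [ 413. -335.  221.] tz [-0.04 -0.53 -0.85] board z 166.0 xmax 461.0
4 pos [0.2, 4.4, 1.1] ang [-12, -6, -23] |5 cm 27 deg tcp [ 456. -351.  216.] tz [ 0.15 -0.62 -0.77] board z 156.0 xmax 495.0
5 pos [1.2, 6.3, -0.6] ang [-17, -4, -21] |6 cm 27 deg tcp [ 515. -327.  216.] tz [ 0.44 -0.55 -0.71] board z 153.0 xmax 576.0
6 pos [0.8, 8.3, -2.2] ang [-19, -6, -18] |9 cm 27 deg tcp [ 568. -260.  228.] tz [ 0.7  -0.34 -0.62] board z 162.0 xmax 633.0
7 pos [-0.9, 9.8, -3.8] ang [-22, -8, -15] |11 cm 28 deg tcp [ 590. -162.  259.] tz [ 0.86  0.01 -0.5 ] board z 189.0 xmax 641.0
```

>>> step_arm(
  delta_pos=[
    [-7.6,3.9,2.8],
    [-7.6,3.9,2.8],
    [-7.6,3.9,2.8],
    [-7.6,3.9,2.8],
    [-7.6,3.9,2.8],
  ],
  angular=[
    [-7,-16,-22],
    [-7,-16,-22],
    [-7,-16,-22],
    [-7,-16,-22],
    [-7,-16,-22],
  ],
  grip=[1,1,1,1,1],
)

```text
time: 33.93
tool_pos: [441.2, -239.6, 251.0]
ee_rot: [[0.921, 0.391, -0.01], [0.385, -0.911, -0.144], [-0.066, 0.129, -0.989]]
contact_force: [0.7, 0.4, -1.1]
grip_width: 58.0
finger_force: 66.1
```

>>> step_arm(
  delta_pos=[
    [-4.9,3.1,2.9],
    [-4.9,3.1,2.9],
    [-4.9,3.1,2.9],
    [-4.9,3.1,2.9],
    [-4.9,3.1,2.9],
  ],
  angular=[
    [-7,-12,-24],
    [-7,-12,-24],
    [-7,-12,-24],
    [-7,-12,-24],
    [-7,-12,-24],
  ],
  grip=[1,1,1,1,1],
)

```text
time: 34.35
tool_pos: [406.6, -290.5, 229.2]
ee_rot: [[0.669, 0.736, -0.11], [0.666, -0.658, -0.352], [-0.331, 0.162, -0.93]]
contact_force: [1.0, -0.1, -1.8]
grip_width: 58.3
finger_force: 66.1
```

>>> step_arm(
  delta_pos=[
    [-2,3.3,2.2],
    [-2,3.3,2.2],
    [-2,3.3,2.2],
    [-2,3.3,2.2],
    [-2,3.3,2.2],
  ],
  angular=[
    [-9,-8,-25],
    [-9,-8,-25],
    [-9,-8,-25],
    [-9,-8,-25],
    [-9,-8,-25],
  ],
  grip=[1,1,1,1,1],
)

```text
time: 34.77
tool_pos: [413.1, -333.9, 220.8]
ee_rot: [[0.284, 0.958, -0.044], [0.806, -0.263, -0.53], [-0.519, 0.115, -0.847]]
contact_force: [-0.1, -0.4, -1.0]
grip_width: 57.7
finger_force: 66.1
```

```bash
python3 fit.py | tail -2;  python3 flip.py 5 590 -162 260 90 60 178
```

```text
[ 0.  0. -0.] 0.01
[-15.3   29.02  44.71 130.25  31.52  19.9  -22.57]
[-15.3  29.   44.7 130.2  31.5  19.9 -22.6] [ 413. -334.  221.]
goal [ 59.7  35.8 -55.5 139.5 170.4  41.3 -53. ] 0.06 0.01
1 pos [1.4, -2.1, 4.6] ang [3, -1, -24] |5 cm 24 deg tcp [ 395. -341.  172.] tz [-0.1  -0.54 -0.84] board z 116.0 xmax 432.0
2 pos [1.8, 2.6, 2.6] ang [-6, -3, -22] |4 cm 23 deg tcp [ 416. -339.  137.] tz [ 0.02 -0.55 -0.83] board z 80.0 xmax 477.0
3 pos [-0.0, 6.3, -0.4] ang [-14, -6, -18] |6 cm 24 deg tcp [ 470. -310.  124.] tz [ 0.27 -0.47 -0.84] board z 67.0 xmax 545.0
4 pos [-3.9, 8.4, -4.0] ang [-18, -13, -12] |10 cm 25 deg tcp [ 541. -248.  159.] tz [ 0.59 -0.29 -0.75] board z 97.0 xmax 613.0
5 pos [-8.3, 8.9, -7.2] ang [-19, -20, -9] |14 cm 29 deg tcp [ 590. -162.  260.] tz [ 0.87  0.   -0.49] board z 190.0 xmax 640.0
```

```bash
cat > sim.py <<'E'
from kin import *
def jac(q):
    p,R=fk(q,KP,KS); J=np.zeros((6,7)); h=1e-3
    for i in range(7):
        d=np.zeros(7); d[i]=h; a,B=fk(q+d,KP,KS); J[:3,i]=(a-p)/h/250; J[3:,i]=R@Ro.from_matrix(R.T@B).as_rotvec()/h
    return J
def go(q,p1,R1,n=25,lam=1e-4):
    q=q.copy(); p0,A0=fk(q,KP,KS); rv=Ro.from_matrix(A0.T@R1).as_rotvec()
    for k in range(1,n+1):
        pt=p0+(p1-p0)*k/n; Rt=A0@Ro.from_rotvec(rv*k/n).as_matrix()
        for _ in range(2):
            p,R=fk(q,KP,KS); e=np.r_[(pt-p)/250,R@Ro.from_matrix(R.T@Rt).as_rotvec()]
            J=jac(q); q=np.clip(q+J.T@np.linalg.solve(J@J.T+lam**2*np.eye(6),e),LO,HI)
    p,R=fk(q,KP,KS)
    return q,np.linalg.norm(p-p1),np.degrees(np.linalg.norm(Ro.from_matrix(R.T@R1).as_rotvec()))
def calls(q,seq,n=25):
    p,R=fk(q,KP,KS)
    for dp,rv in seq:
        p=p+R@np.array(dp)*10; R=R@Ro.from_rotvec(rv,degrees=True).as_matrix(); q,e,a=go(q,p,R,n); print(np.round(q,1),round(e,1),round(a,1))
    return q
E
python3 - <<'E'
from sim import *
calls(np.array([-3.41,15.36,29.34,121.05,-25.34,36.42,-44.99]),[([-7.6,3.9,2.8],[-7,-16,-22]),([-4.9,3.1,2.9],[-7,-12,-24]),([-2,3.3,2.2],[-9,-8,-25])])
print('actual [-15.3   29.02  44.71 130.25  31.52  19.9  -22.57]')
calls(np.array([22.9,23,1.6,124,-1,34,-70]),[([5.9,-2.8,-.2],[1,30,-3]),([5.4,-2.6,2.9],[2,30,-2])]); print('actual [45 25 -27 128 -83 5 14] (clipped)')
E
```

```text
[ -7.2  19.6  33.5 123.9  -4.9  36.8 -39.1] 0.0 0.0
[-10.2  23.9  37.4 127.   13.9  31.7 -30.9] 0.0 0.0
[-14.4  28.7  43.6 130.1  33.2  20.4 -24.2] 0.0 0.0
actual [-15.3   29.02  44.71 130.25  31.52  19.9  -22.57]
[ 48.9  23.7 -29.6 134.1 -14.4   4.5 -53.5] 32.6 6.6
[ 83.9  46.3 -72.3 142.4 -14.8   4.5 -32.2] 197.3 40.1
actual [45 25 -27 128 -83 5 14] (clipped)
```

```bash
nproc; cat > search.py <<'E'
import sys; from sim import *; from h import R0
from multiprocessing import Pool
def path(q,V,B,n1,n2):
    return [q+(V-q)*k/n1 for k in range(1,n1+1)]+[V+(B-V)*k/n2 for k in range(1,n2+1)]
def boardz(p,R):
    c=np.array([[x,y,18.] for x in(-75,75) for y in (-32,32)]+[[0,55,-60],[0,-55,-60],[45,0,-60],[-45,0,-60]])@R.T+p
    return c[:,2].min(),c[:,0].max(),c[:,0].min()
def seqof(q,Q):
    p,R=fk(q,KP,KS); out=[]
    for x in Q:
        a,B=fk(x,KP,KS); dp=np.round(R.T@(a-p)/10,1); rv=np.round(Ro.from_matrix(R.T@B).as_rotvec(degrees=True))
        p=p+R@dp*10; R=R@Ro.from_rotvec(rv,degrees=True).as_matrix(); out.append((dp,rv))
    return out
def evalp(q,seq,n=10):
    p,R=fk(q,KP,KS); cost=0; m=99; tr=[]
    for dp,rv in seq:
        L=np.linalg.norm(dp)*10; A=np.linalg.norm(rv); cost+=10*max(0,L-190)+20*max(0,A-33)
        p=p+R@dp*10; R=R@Ro.from_rotvec(rv,degrees=True).as_matrix(); qq=q; q,e,a=go(q,p,R,n)
        z,xm,xn=boardz(p,R); cost+=5*e+20*a+3*max(0,130-z)+3*max(0,xm-690 if z<100 else 0)+3*max(0,360-xn)
        cost+=2*max(0,np.abs(q-qq).max()-45); m=np.minimum(np.min(np.minimum(q-LO,HI-q)),m); tr.append(q)
        cost+=10*max(0,8-np.min(np.minimum(q-LO,HI-q)))+5*max(0,15-q[5])
        if cost>3000: return cost,m,tr
    return cost,m,tr
def one(a):
    seed,q,goal,yaws=a; r=np.random.default_rng(seed); f=r.choice([0,1]); yaw=yaws[r.integers(len(yaws))]
    B0=np.array([r.uniform(0,50),40,r.uniform(-50,45),128,r.uniform(140,200),50,r.uniform(-110,130)])
    B,e,an=ik(np.array(goal[:3]),R0(yaw,goal[3]),B0,.02,B0)
    if e>2 or an>1: return (9e9,)
    V=(q+B)/2+r.normal(size=7)*[15,6,15,8,25,12,20]; V[5]=max(V[5],22); V=np.clip(V,LO+3,HI-3)
    n1,n2=r.integers(3,5),r.integers(3,5); seq=seqof(q,path(q,V,B,n1,n2)); c,m,tr=evalp(q,seq,6)
    return c+8*len(seq)-2*min(m,25)-min(tr[-1][5],30)+abs(tr[-1][2])*.3,seq,tr,yaw
def search(q,goal,yaws=(90,-90),N=400,s0=0):
    with Pool() as P: R=P.map(one,[(s0+i,q,goal,yaws) for i in range(N)],chunksize=4)
    return min(R,key=lambda t:t[0])
def show(q,best):
    c,seq,tr,yaw=best; print('cost',round(c,1),'yaw',yaw); p,R=fk(q,KP,KS)
    for (dp,rv),t in zip(seq,tr):
        p=p+R@dp*10; R=R@Ro.from_rotvec(rv,degrees=True).as_matrix()
        print('pos',(dp+0).tolist(),'ang',(rv+0).astype(int).tolist(),'tcp',np.round(p).astype(int),'tz',np.round(R[:,2],2),'q',np.round(t).astype(int),'bz %.0f'%boardz(p,R)[0])
if __name__=='__main__':
    from h import status
    q=np.array(status.get_state()['q']); g=list(map(float,sys.argv[1:5])); ys=tuple(map(float,sys.argv[5].split(',')))
    show(q,search(q,g,ys,int(sys.argv[6])))
E
time OMP_NUM_THREADS=1 python3 search.py 590 -150 260 60 90,-90 400
```

```text
4
cost 160.2 yaw 90.0
pos [3.4, 3.4, -2.4] ang [-5, -4, -32] tcp [ 456 -303  227] tz [ 0.04 -0.59 -0.81] q [-21  29  43 130  46  20 -10] bz 166
pos [0.0, 7.1, -4.2] ang [-8, -9, -30] tcp [ 523 -261  252] tz [ 0.24 -0.62 -0.75] q [-31  30  49 130  66  14  -3] bz 185
pos [-5.0, 8.9, -6.0] ang [-8, -17, -26] tcp [ 604 -187  297] tz [ 0.53 -0.57 -0.63] q [-38  28  48 131 119  17 -32] bz 225
pos [-10.4, 8.4, -7.2] ang [-6, -21, -24] tcp [672 -68 363] tz [ 0.8  -0.36 -0.47] q [-39  21  37 131 142  28 -29] bz 291
pos [3.8, -1.6, 2.0] ang [0, -3, 8] tcp [ 668 -110  343] tz [ 0.83 -0.33 -0.44] q [-25  22  27 134 155  35 -46] bz 266
pos [3.9, -0.7, 0.8] ang [-4, -3, 9] tcp [ 653 -138  318] tz [ 0.86 -0.25 -0.44] q [-10  23  18 136 171  41 -63] bz 238
pos [4.0, 0.2, -0.6] ang [-6, -1, 11] tcp [ 627 -150  289] tz [ 0.87 -0.14 -0.47] q [  2  24  10 139 185  46 -79] bz 209
pos [4.3, 0.7, -1.9] ang [-8, 1, 12] tcp [ 590 -150  260] tz [ 0.87 -0.01 -0.5 ] q [ 15  26   3 142 200  49 -95] bz 185
real	0m8.948s
user	0m33.583s
sys	0m0.098s
```

```bash
OMP_NUM_THREADS=1 python3 search.py 640 -155 240 60 90,-90 3000
```

```text
cost 37.0 yaw 90.0
pos [2.0, 1.5, -1.0] ang [1, -7, -24] tcp [ 434 -316  221] tz [-0.07 -0.63 -0.78] q [-21  33  46 130  43  23 -15] bz 156
pos [-1.1, 6.3, -3.4] ang [-7, -13, -19] tcp [ 500 -300  245] tz [ 0.11 -0.75 -0.65] q [-35  41  59 130  62  13 -19] bz 171
pos [-4.8, 10.1, -6.1] ang [-12, -18, -14] tcp [ 604 -242  291] tz [ 0.44 -0.76 -0.47] q [-34  35  45 130 111  30 -54] bz 210
pos [3.3, 4.8, 3.1] ang [-16, 0, -7] tcp [ 633 -230  233] tz [ 0.61 -0.56 -0.56] q [-16  33  27 132 143  33 -70] bz 155
pos [1.4, 4.2, 0.2] ang [-18, -3, -2] tcp [ 646 -195  208] tz [ 0.76 -0.28 -0.59] q [  3  32   9 135 172  39 -84] bz 134
pos [-2.0, 3.3, -3.4] ang [-16, -8, -1] tcp [ 640 -155  240] tz [ 0.87 -0.   -0.49] q [ 17  30  -2 137 197  48 -93] bz 166
```

>>> step_arm(
  delta_pos=[
    [2.0,1.5,-1.0],
    [2.0,1.5,-1.0],
    [2.0,1.5,-1.0],
    [2.0,1.5,-1.0],
    [2.0,1.5,-1.0],
  ],
  angular=[
    [1,-7,-24],
    [1,-7,-24],
    [1,-7,-24],
    [1,-7,-24],
    [1,-7,-24],
  ],
  grip=[1,1,1,1,1],
)

```text
time: 35.18
tool_pos: [435.7, -316.8, 221.2]
ee_rot: [[-0.135, 0.988, -0.068], [0.777, 0.063, -0.626], [-0.615, -0.138, -0.777]]
contact_force: [0.4, 0.1, -1.3]
grip_width: 58.1
finger_force: 66.1
```

>>> step_arm(
  delta_pos=[
    [-1.1,6.3,-3.4],
    [-1.1,6.3,-3.4],
    [-1.1,6.3,-3.4],
    [-1.1,6.3,-3.4],
    [-1.1,6.3,-3.4],
  ],
  angular=[
    [-7,-13,-19],
    [-7,-13,-19],
    [-7,-13,-19],
    [-7,-13,-19],
    [-7,-13,-19],
  ],
  grip=[1,1,1,1,1],
)

```text
time: 35.6
tool_pos: [500.3, -299.9, 245.1]
ee_rot: [[-0.447, 0.887, 0.114], [0.544, 0.371, -0.753], [-0.71, -0.274, -0.648]]
contact_force: [0.3, 0.1, -0.9]
grip_width: 58.2
finger_force: 66.1
```

>>> step_arm(
  delta_pos=[
    [-4.8,10.1,-6.1],
    [-4.8,10.1,-6.1],
    [-4.8,10.1,-6.1],
    [-4.8,10.1,-6.1],
    [-4.8,10.1,-6.1],
  ],
  angular=[
    [-12,-18,-14],
    [-12,-18,-14],
    [-12,-18,-14],
    [-12,-18,-14],
    [-12,-18,-14],
  ],
  grip=[1,1,1,1,1],
)

```text
time: 36.02
tool_pos: [606.2, -244.2, 291.7]
ee_rot: [[-0.552, 0.715, 0.429], [0.194, 0.611, -0.768], [-0.811, -0.341, -0.476]]
contact_force: [-1.3, -1.7, -3.0]
grip_width: 58.6
finger_force: 66.1
```

```bash
python3 fit.py | tail -2; OMP_NUM_THREADS=1 python3 search.py 640 -155 240 60 90 1500
```

```text
[0.1 0.3 0.2] 0.01
[-40.32  40.12  55.55 129.33 113.43  21.9  -59.39]
cost 10.1 yaw 90.0
pos [1.2, 1.9, 2.6] ang [-4, 5, 8] tcp [ 624 -250  263] tz [ 0.43 -0.7  -0.57] q [-33  38  49 127 115  19 -66] bz 187
pos [-0.1, 1.6, 1.5] ang [-5, 3, 9] tcp [ 644 -251  253] tz [ 0.48 -0.63 -0.62] q [-25  34  39 126 121  20 -76] bz 182
pos [-1.6, 1.8, 0.3] ang [-5, 3, 10] tcp [ 665 -249  263] tz [ 0.53 -0.54 -0.65] q [-17  31  31 124 124  18 -84] bz 190
pos [4.0, -1.8, 2.4] ang [-7, 2, -18] tcp [ 653 -248  215] tz [ 0.6  -0.44 -0.66] q [ -3  31  16 128 149  25 -87] bz 146
pos [2.6, 2.4, -0.9] ang [-13, -2, -13] tcp [ 648 -214  202] tz [ 0.73 -0.25 -0.64] q [ 10  31   3 132 173  34 -89] bz 132
pos [-1.3, 5.3, -4.5] ang [-16, -9, -10] tcp [ 640 -155  240] tz [ 0.86  0.   -0.5 ] q [ 20  30  -6 136 197  45 -92] bz 166
```

>>> step_arm(
  delta_pos=[
    [1.2,1.9,2.6],
    [1.2,1.9,2.6],
    [1.2,1.9,2.6],
  ],
  angular=[
    [-4,5,8],
    [-4,5,8],
    [-4,5,8],
  ],
  grip=[1,1,1],
)

```text
time: 36.27
tool_pos: [619.4, -255.2, 263.9]
ee_rot: [[-0.482, 0.765, 0.427], [0.357, 0.616, -0.702], [-0.8, -0.186, -0.57]]
contact_force: [-0.2, -0.5, -0.3]
grip_width: 58.0
finger_force: 66.2
```

>>> step_arm(
  delta_pos=[
    [-0.1,1.6,1.5],
    [-0.1,1.6,1.5],
    [-0.1,1.6,1.5],
  ],
  angular=[
    [-5,3,9],
    [-5,3,9],
    [-5,3,9],
  ],
  grip=[1,1,1],
)

```text
time: 36.52
tool_pos: [637.4, -256.1, 253.3]
ee_rot: [[-0.385, 0.794, 0.471], [0.485, 0.608, -0.628], [-0.785, -0.013, -0.619]]
contact_force: [-1.5, -0.9, -1.1]
grip_width: 58.2
finger_force: 66.2
```

>>> step_arm(
  delta_pos=[
    [-1.6,1.8,0.3],
    [-1.6,1.8,0.3],
    [-1.6,1.8,0.3],
  ],
  angular=[
    [-5,3,10],
    [-5,3,10],
    [-5,3,10],
  ],
  grip=[1,1,1],
)

```text
time: 36.77
tool_pos: [659.4, -254.5, 263.2]
ee_rot: [[-0.272, 0.807, 0.524], [0.618, 0.564, -0.548], [-0.738, 0.174, -0.652]]
contact_force: [-0.9, -0.6, -0.8]
grip_width: 57.9
finger_force: 66.2
```

>>> step_arm(
  delta_pos=[
    [4.0,-1.8,2.4],
    [4.0,-1.8,2.4],
    [4.0,-1.8,2.4],
    [4.0,-1.8,2.4],
  ],
  angular=[
    [-7,2,-18],
    [-7,2,-18],
    [-7,2,-18],
    [-7,2,-18],
  ],
  grip=[1,1,1,1],
)

```text
time: 37.1
tool_pos: [643.3, -252.4, 210.5]
ee_rot: [[-0.527, 0.611, 0.591], [0.417, 0.792, -0.446], [-0.74, 0.012, -0.672]]
contact_force: [0.2, -1.4, -0.4]
grip_width: 58.1
finger_force: 66.2
```

>>> step_arm(
  delta_pos=[
    [2.6,2.4,-0.9],
    [2.6,2.4,-0.9],
    [2.6,2.4,-0.9],
    [2.6,2.4,-0.9],
  ],
  angular=[
    [-13,-2,-13],
    [-13,-2,-13],
    [-13,-2,-13],
    [-13,-2,-13],
  ],
  grip=[1,1,1,1],
)

```text
time: 37.43
tool_pos: [640.6, -219.5, 198.7]
ee_rot: [[-0.607, 0.334, 0.721], [0.21, 0.942, -0.26], [-0.766, -0.007, -0.642]]
contact_force: [0.3, -0.8, -1.0]
grip_width: 58.0
finger_force: 66.1
```

>>> step_arm(
  delta_pos=[
    [-1.3,5.3,-4.5],
    [-1.3,5.3,-4.5],
    [-1.3,5.3,-4.5],
    [-1.3,5.3,-4.5],
    [-1.3,5.3,-4.5],
  ],
  angular=[
    [-16,-9,-10],
    [-16,-9,-10],
    [-16,-9,-10],
    [-16,-9,-10],
    [-16,-9,-10],
  ],
  grip=[1,1,1,1,1],
)

```text
time: 37.85
tool_pos: [635.6, -159.9, 237.5]
ee_rot: [[-0.512, 0.015, 0.859], [0.019, 1.0, -0.006], [-0.859, 0.014, -0.512]]
contact_force: [-0.4, 0.3, -0.4]
grip_width: 58.4
finger_force: 66.2
```

>>> step_arm(
  delta_pos=[
    [0,0,0],
    [0,0,0],
    [0,0,0],
  ],
  angular=[
    [0,0,0],
    [0,0,0],
    [0,0,0],
  ],
  grip=[1,1,1],
)

```text
time: 38.1
tool_pos: [636.7, -155.6, 238.6]
ee_rot: [[-0.51, 0.005, 0.86], [0.015, 1.0, 0.003], [-0.86, 0.014, -0.51]]
contact_force: [0.4, 0.2, -1.2]
grip_width: 58.2
finger_force: 66.2
```

```bash
python3 fit.py | tail -2; python3 - <<'E'
from sim import *; from h import *
plan([(669,-162,150,90,60),(669,-162,85,90,60)])
s=status.get_state(); q=np.array(s['q'])
for t in [(669,-162,150),(669,-162,72)]:
    q,e,a=go(q,np.array(t,float),R0(90,60)); print(np.round(q),e,a)
grab('scene','s6.png')
E
```

```text
[ 0.  0. -0.] 0.01
[ 20.3   29.69  -5.9  136.55 196.54  45.2  -92.24]
now [ 636.7 -155.6  238.6] F [ 0.4  0.2 -1.2] w 58.2 q [ 20.  30.  -6. 137. 197.  45. -92.] t 38.1
(669, -162, 150, 90, 60) pos [6.0, -0.7, 7.3] ang [0.0, -1.0, -1.0] rows 3
(669, -162, 85, 90, 60) pos [5.6, -0.0, 3.2] ang [0.0, 0.0, 0.0] rows 2
[ 19.  42.  -5. 134. 194.  55. -88.] 7.648001213052256e-07 2.645642995241056e-07
[ 19.  52.  -4. 133. 193.  64. -85.] 3.7459543602531246e-07 1.2176929171464586e-07
```

View pics/s6.png

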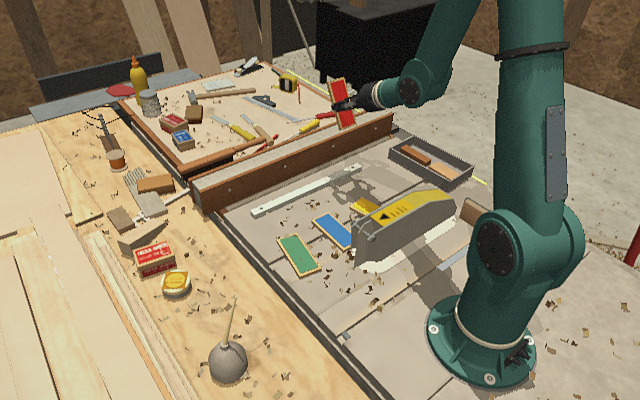

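>>> step_arm(
  delta_pos=[
    [6,-0.7,7.2],
    [6,-0.7,7.2],
    [6,-0.7,7.2],
    [6,-0.7,7.2],
    [6,-0.7,7.2],
  ],
  angular=[
    [0,-1,-1],
    [0,-1,-1],
    [0,-1,-1],
    [0,-1,-1],
    [0,-1,-1],
  ],
  grip=[1,1,1,1,1],
)

```text
time: 38.57
tool_pos: [666.9, -162.2, 150.2]
ee_rot: [[-0.495, -0.004, 0.869], [-0.002, 1.0, 0.003], [-0.869, -0.0, -0.495]]
contact_force: [0.9, -0.0, -0.9]
grip_width: 58.3
finger_force: 66.1
```

>>> step_arm(
  delta_pos=[
    [5.6,0,3.2],
    [5.6,0,3.2],
    [5.6,0,3.2],
    [5.6,0,3.2],
    [5.6,0,3.2],
  ],
  angular=[
    [0,0,0],
    [0,0,0],
    [0,0,0],
    [0,0,0],
    [0,0,0],
  ],
  grip=[1,1,1,1,1],
)

```text
time: 38.98
tool_pos: [667.5, -163.0, 88.8]
ee_rot: [[-0.491, -0.003, 0.871], [-0.003, 1.0, 0.002], [-0.871, -0.001, -0.491]]
contact_force: [0.3, -0.0, -0.9]
grip_width: 58.2
finger_force: 66.1
```

>>> step_arm(
  delta_pos=[
    [0,0,0],
    [0,0,0],
    [0,0,0],
  ],
  angular=[
    [0,0,0],
    [0,0,0],
    [0,0,0],
  ],
  grip=[1,1,1],
)

```text
time: 39.23
tool_pos: [667.5, -163.0, 87.5]
ee_rot: [[-0.493, -0.003, 0.87], [-0.003, 1.0, 0.002], [-0.87, -0.001, -0.493]]
contact_force: [-0.3, 0.4, 0.1]
grip_width: 58.2
finger_force: 66.1
```

```bash
cat > foot.py <<'E'
import sys; from h import *
dz=float(sys.argv[1]) if len(sys.argv)>1 else 18.6; off=float(sys.argv[2]) if len(sys.argv)>2 else 0
s=status.get_state(); p=np.array(s['tool_pos']); R=np.array(s['ee_rot'])
for sx in (-70,70):
    f=p+R@np.array([sx+off,0,dz]); print('end',sx,np.round(f,1))
f=[p+R@np.array([sx+off,0,dz]) for sx in (-70,70)]; f.sort(key=lambda a:a[2]); lo,hi=f; t=(88-lo[2])/(hi[2]-lo[2]); print('x at z88',np.round(lo+t*(hi-lo),1),'lean',np.degrees(np.arctan2(hi[0]-lo[0],hi[2]-lo[2])))
E
python3 foot.py; python3 - <<'E'
from h import *
plan([(669,-162,73,90,60)])
d=grab('scene')
W=world(d); m=(d['image'][...,2]>140)&(d['image'][...,1]<70)&(W[...,0]>620)&(W[...,2]<180)&(W[...,2]>20)&(abs(W[...,1]+160)<60); P=W[m]; P=P[~np.isnan(P).any(1)]; print(len(P))
c=P.mean(0); u,sv,vt=np.linalg.svd(P-c); print(np.round(c),np.round(vt,2),np.percentile(P,[3,97],axis=0).round())
E
```

```text
end -70 [ 718.1 -162.8  139.3]
end 70 [ 649.2 -163.1   17.5]
x at z88 [ 689.1 -162.9   88. ] lean 29.51676760838784
now [ 667.5 -163.    87.5] F [-0.3  0.4  0.1] w 58.2 q [ 19.  50.  -4. 134. 194.  63. -85.] t 39.2
(669, -162, 73, 90, 60) pos [1.2, 0.1, 0.8] ang [0.0, 0.0, 0.0] rows 1
340
[ 678. -162.   90.] [[-0.49  0.01 -0.87]
 [-0.04  1.    0.03]
 [ 0.87  0.05 -0.49]] [[ 645. -184.   31.]
 [ 704. -141.  136.]]
```

>>> step_arm(
  delta_pos=[
    [0.7,0,0.5],
    [1.3,0,0.9],
    [1.3,0,0.9],
    [1.3,0,0.9],
    [1.3,0,0.9],
  ],
  angular=[
    [0,0,0],
    [0,0,0],
    [0,0,0],
    [0,0,0],
    [0,0,0],
  ],
  grip=[1,1,1,1,1],
)

```text
time: 39.7
tool_pos: [668.1, -162.8, 68.9]
ee_rot: [[-0.496, -0.003, 0.868], [-0.002, 1.0, 0.003], [-0.868, 0.0, -0.496]]
contact_force: [0.5, -0.1, -0.0]
grip_width: 58.1
finger_force: 66.2
```

```bash
python3 foot.py
```

```text
end -70 [ 719.  -162.6  120.4]
end 70 [ 649.5 -162.8   -1.1]
x at z88 [ 700.5 -162.6   88. ] lean 29.762234159086724
```

>>> step_arm(
  delta_pos=[
    [0,0,0],
    [0,0,0],
    [0,0,0],
    [0,0,0],
    [0,0,0],
  ],
  angular=[
    [0,0,0],
    [0,0,0],
    [0,0,0],
    [0,0,0],
    [0,0,0],
  ],
  grip=[0.3,0.27,0.22,0.18,0.18],
)

```text
time: 40.12
tool_pos: [668.6, -162.8, 70.0]
ee_rot: [[-0.495, -0.004, 0.869], [-0.002, 1.0, 0.003], [-0.869, -0.0, -0.495]]
contact_force: [0.2, -0.3, 0.7]
grip_width: 70.1
finger_force: 0.0
```

>>> step_arm(
  delta_pos=[
    [0,0,0],
    [0,0,0],
    [0,0,-1],
    [0,0,-3],
    [0,0,-6],
  ],
  angular=[
    [0,0,0],
    [0,0,0],
    [0,0,0],
    [0,0,0],
    [0,0,0],
  ],
  grip=[0.18,0.18,0.18,0.18,0.18],
)

```text
time: 40.53
tool_pos: [617.2, -162.6, 99.9]
ee_rot: [[-0.493, -0.005, 0.87], [-0.003, 1.0, 0.004], [-0.87, -0.001, -0.493]]
contact_force: [1.1, -0.5, -0.5]
grip_width: 70.2
finger_force: 0.0
```

>>> step_arm(
  delta_pos=[
    [0,0,-4],
    [0,0,-8],
    [0,0,-8],
    [0,0,-8],
    [0,0,-8],
  ],
  angular=[
    [0,0,0],
    [0,0,0],
    [0,0,0],
    [0,0,0],
    [0,0,0],
  ],
  grip=[0.18,0.18,0.18,0.18,0.18],
)

```text
time: 40.95
tool_pos: [560.9, -144.6, 59.7]
ee_rot: [[-0.557, -0.015, 0.83], [-0.022, 1.0, 0.003], [-0.83, -0.017, -0.557]]
contact_force: [-0.1, 1.1, -2.4]
grip_width: 69.9
finger_force: 0.0
```

```bash
cat > chk.py <<'E'
import sys; from h import *
d=grab('scene',sys.argv[1] if len(sys.argv)>1 else None); W=world(d); h=cv2.cvtColor(d['image'],cv2.COLOR_BGR2HSV)
rng=dict(red=((0,8),),green=((50,85),),blue=((95,120),),yellow=((24,33),))
for n,((a,b),) in rng.items():
    m=(h[...,0]>=a)&(h[...,0]<=b)&(h[...,1]>150)&(W[...,0]>615)&(W[...,0]<760)&(W[...,2]>8)&(W[...,2]<150)&(W[...,1]>-260)&(W[...,1]<230)
    if n=='red': m|=(h[...,0]>=174)&(h[...,1]>150)&(W[...,0]>615)&(W[...,0]<760)&(W[...,2]>8)&(W[...,2]<150)&(W[...,1]>-260)&(W[...,1]<230)
    m=cv2.erode(m.astype(np.uint8),np.ones((2,2)))>0
    P=W[m]
    if len(P)<60: print(n,len(P)); continue
    c=np.median(P,0); P=P[np.linalg.norm(P-c,axis=1)<90]; c=P.mean(0); u,s,vt=np.linalg.svd(P-c,full_matrices=False); nrm=vt[2]*np.sign(-vt[2][0])
    print(n,len(P),'c',c.round(),'normal',nrm.round(2),'lean',round(np.degrees(np.arcsin(nrm[2])),1),'p3-97',np.percentile(P,[3,97],axis=0).round().tolist())
E
python3 chk.py s7.png
python3 -c "
import cv2; a=cv2.imread('pics/s7.png')[60:260,230:490]; cv2.imwrite('pics/s7c.png',cv2.resize(a,None,fx=3,fy=3))"
```

```text
red 433 c [ 675. -163.   64.] normal [-0.87 -0.03  0.5 ] lean 30.0 p3-97 [[646.0, -184.0, 14.0], [703.0, -143.0, 114.0]]
green 0
blue 0
yellow 0
```

View pics/s7c.png

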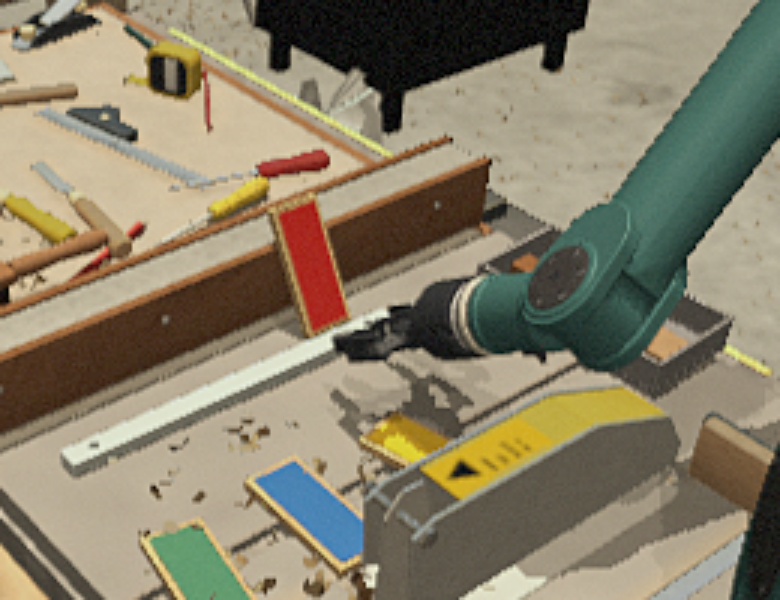

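```bash
python3 - <<'E'
s=open('search.py').read()
a=s.index('def boardz'); b=s.index('def seqof')
s=s[:a]+'''HOLD=True; PLACED=[]
G=np.array([[x,y,z] for x in(-12,12) for y in(-57,57) for z in(24,0)]+[[x,y,z] for x in(-43,43) for y in(-43,43) for z in(-54,-120)]+[[x,y,z] for x in(-60,60) for y in(-60,60) for z in(-200,-300)])
BD=np.array([[x,y,z] for x in(-75,0,75) for y in (-33,33) for z in (4,20)])
def boardz(p,R):
    c=(np.vstack([G,BD]) if HOLD else G)@R.T+p; c=c[:-0 or None]
    lim=np.where(c[:,0]>600,40,60.)
    pen=np.maximum(0,lim-c[:,2]).sum()*.5+np.maximum(0,175-c[(c[:,0]<350)][:,2]).sum()*.3
    f=(c[:,0]>690)&(c[:,2]<110); pen+=f.sum()*100
    for y in PLACED:
        f=(c[:,0]>615)&(c[:,2]<145)&(np.abs(c[:,1]-y)<45); pen+=f.sum()*100
    return c[:,2].min(),pen
'''+s[b:]
s=s.replace("z,xm,xn=boardz(p,R); cost+=5*e+20*a+3*max(0,130-z)+3*max(0,xm-690 if z<100 else 0)+3*max(0,360-xn)","""cost+=5*e+20*a
        for f in (.33,.67,1): 
            cost+=boardz(p0+(p-p0)*f,A0@Ro.from_rotvec(rv*f,degrees=True).as_matrix())[1]""")
s=s.replace("p=p+R@dp*10; R=R@Ro.from_rotvec(rv,degrees=True).as_matrix(); qq=q","p0,A0=p,R; p=p+R@dp*10; R=R@Ro.from_rotvec(rv,degrees=True).as_matrix(); qq=q")
s=s.replace("r.uniform(140,200),50,r.uniform(-110,130)])","Q5+r.uniform(-35,35),45,r.uniform(-120,130)])")
a=s.index("if __name__")
s=s[:a]+'''Q5=175
if __name__=='__main__':
    # x y z tilt yaws N q5 hold placed
    from h import status
    HOLD=bool(int(sys.argv[8])); Q5=float(sys.argv[7]); PLACED=[float(v) for v in sys.argv[9].split(',')] if len(sys.argv)>9 else []
    q=np.array(status.get_state()['q']); g=list(map(float,sys.argv[1:5])); ys=tuple(map(float,sys.argv[5].split(',')))
    print('q0',np.round(q,1)); show(q,search(q,g,ys,int(sys.argv[6])))
'''
open('search.py','w').write(s)
E
export OMP_NUM_THREADS=1; time python3 search.py 480 -106 230 0 -80,100 3000 0 0 -162
```

```text
q0 [ 53.5  65.5 -48.9 143.7 174.1  66.3 -37.3]
cost 58.3 yaw 100.0
pos [-7.2, -16.4, -3.0] ang [21, 2, -12] tcp [ 573 -305  134] tz [ 0.78 -0.35 -0.52] q [ 55  50 -42 138 163  63 -29] bz 91
pos [-4.2, -17.7, -3.2] ang [19, 6, -8] tcp [ 544 -447  249] tz [ 0.63 -0.65 -0.42] q [ 55  36 -34 133 150  58 -19] bz 195
pos [-1.9, -17.7, -3.6] ang [17, 8, -5] tcp [ 480 -544  388] tz [ 0.42 -0.86 -0.29] q [ 54  23 -26 127 135  54  -4] bz 330
pos [5.3, 8.3, -4.1] ang [-13, 19, -12] tcp [ 453 -482  306] tz [ 0.18 -0.78 -0.6 ] q [ 44  23 -22 126 101  47  28] bz 245
pos [2.4, 10.6, -5.3] ang [-16, 11, -8] tcp [ 435 -375  251] tz [ 0.   -0.58 -0.81] q [ 41  23 -26 125  70  47  53] bz 198
pos [-1.1, 12.2, -5.6] ang [-19, 3, -6] tcp [ 443 -244  225] tz [-0.07 -0.29 -0.95] q [ 42  24 -36 123  44  49  71] bz 185
pos [-4.9, 12.5, -4.7] ang [-16, -7, -4] tcp [ 481 -106  230] tz [ 0.01 -0.   -1.  ] q [ 44  25 -48 122  28  44  79] bz 206
real	0m45.371s
user	2m59.010s
sys	0m0.188s
```

>>> step_arm(
  delta_pos=[
    [-7.2,-16.4,-3.0],
    [-7.2,-16.4,-3.0],
    [-7.2,-16.4,-3.0],
    [-7.2,-16.4,-3.0],
    [-7.2,-16.4,-3.0],
  ],
  angular=[
    [21,2,-12],
    [21,2,-12],
    [21,2,-12],
    [21,2,-12],
    [21,2,-12],
  ],
  grip=[0.1,0.1,0.1,0.1,0.1],
)

```text
time: 41.42
tool_pos: [580.2, -310.2, 142.0]
ee_rot: [[-0.598, 0.168, 0.784], [-0.221, 0.906, -0.362], [-0.771, -0.39, -0.504]]
contact_force: [-0.5, -0.4, 0.0]
grip_width: 77.0
finger_force: 0.0
```

>>> step_arm(
  delta_pos=[
    [-4.2,-17.7,-3.2],
    [-4.2,-17.7,-3.2],
    [-4.2,-17.7,-3.2],
    [-4.2,-17.7,-3.2],
    [-4.2,-17.7,-3.2],
  ],
  angular=[
    [19,6,-8],
    [19,6,-8],
    [19,6,-8],
    [19,6,-8],
    [19,6,-8],
  ],
  grip=[0.1,0.1,0.1,0.1,0.1],
)

```text
time: 41.83
tool_pos: [550.9, -449.5, 260.5]
ee_rot: [[-0.706, 0.313, 0.636], [-0.281, 0.699, -0.657], [-0.65, -0.643, -0.405]]
contact_force: [0.5, -1.0, -0.1]
grip_width: 76.9
finger_force: 0.0
```

>>> step_arm(
  delta_pos=[
    [-1.9,-17.7,-3.6],
    [-1.9,-17.7,-3.6],
    [-1.9,-17.7,-3.6],
    [-1.9,-17.7,-3.6],
    [-1.9,-17.7,-3.6],
  ],
  angular=[
    [17,8,-5],
    [17,8,-5],
    [17,8,-5],
    [17,8,-5],
    [17,8,-5],
  ],
  grip=[0.1,0.1,0.1,0.1,0.1],
)

```text
time: 42.25
tool_pos: [484.6, -545.6, 402.5]
ee_rot: [[-0.812, 0.407, 0.419], [-0.223, 0.447, -0.866], [-0.54, -0.797, -0.272]]
contact_force: [-0.8, -0.4, -0.3]
grip_width: 77.0
finger_force: 0.0
```

```bash
sed -i "s/abs(tr\[-1\]\[2\])\*.3/abs(tr[-1][2])*.8/" search.py; export OMP_NUM_THREADS=1; python3 fit.py|tail -2; python3 search.py 480 -106 230 0 -80,100 3000 0 0 -162
```

```text
[ 0.  -0.1 -0.2] 0.01
[ 52.51  22.59 -23.86 126.55 135.05  54.1   -3.77]
q0 [ 52.5  22.6 -23.9 126.5 135.1  54.1  -3.8]
cost -4.1 yaw -80.0
pos [7.1, 5.8, -1.6] ang [-3, 25, 17] tcp [ 444 -522  322] tz [ 0.09 -0.83 -0.56] q [ 47  25 -24 122  99  53   1] bz 267
pos [6.9, 8.5, -3.6] ang [-5, 23, 20] tcp [ 441 -431  251] tz [-0.1  -0.58 -0.81] q [ 46  27 -28 118  66  54   0] bz 206
pos [8.7, 10.4, -4.4] ang [-7, 20, 20] tcp [ 492 -304  210] tz [-0.1  -0.24 -0.96] q [ 45  30 -35 114  43  51 -10] bz 176
pos [6.9, -0.2, -1.6] ang [1, 5, 28] tcp [ 482 -234  209] tz [-0.11 -0.16 -0.98] q [ 39  28 -32 117  33  49 -36] bz 181
pos [5.8, -2.8, -1.7] ang [1, 5, 29] tcp [ 478 -168  217] tz [-0.07 -0.08 -0.99] q [ 33  25 -29 120  24  45 -62] bz 191
pos [3.9, -4.6, -1.8] ang [2, 6, 30] tcp [ 480 -106  230] tz [ 0.01 -0.   -1.  ] q [ 27  21 -25 123  14  39 -88] bz 205
```

>>> step_arm(
  delta_pos=[
    [7.1,5.8,-1.6],
    [7.1,5.8,-1.6],
    [7.1,5.8,-1.6],
    [7.1,5.8,-1.6],
    [7.1,5.8,-1.6],
  ],
  angular=[
    [-3,25,17],
    [-3,25,17],
    [-3,25,17],
    [-3,25,17],
    [-3,25,17],
  ],
  grip=[0.05,0.05,0.05,0.05,0.05],
)

```text
time: 42.67
tool_pos: [446.7, -518.4, 318.3]
ee_rot: [[-0.769, 0.632, 0.095], [0.299, 0.487, -0.821], [-0.565, -0.603, -0.563]]
contact_force: [1.1, -0.6, -0.1]
grip_width: 80.9
finger_force: 0.0
```

>>> step_arm(
  delta_pos=[
    [6.9,8.5,-3.6],
    [6.9,8.5,-3.6],
    [6.9,8.5,-3.6],
    [6.9,8.5,-3.6],
    [6.9,8.5,-3.6],
  ],
  angular=[
    [-5,23,20],
    [-5,23,20],
    [-5,23,20],
    [-5,23,20],
    [-5,23,20],
  ],
  grip=[0.05,0.05,0.05,0.05,0.05],
)

```text
time: 43.08
tool_pos: [442.4, -426.8, 247.2]
ee_rot: [[-0.503, 0.858, -0.103], [0.737, 0.364, -0.57], [-0.452, -0.362, -0.816]]
contact_force: [-0.4, -0.6, 0.5]
grip_width: 81.1
finger_force: 0.0
```

>>> step_arm(
  delta_pos=[
    [8.7,10.4,-4.4],
    [8.7,10.4,-4.4],
    [8.7,10.4,-4.4],
    [8.7,10.4,-4.4],
    [8.7,10.4,-4.4],
  ],
  angular=[
    [-7,20,20],
    [-7,20,20],
    [-7,20,20],
    [-7,20,20],
    [-7,20,20],
  ],
  grip=[0.05,0.05,0.05,0.05,0.05],
)

```text
time: 43.5
tool_pos: [491.7, -298.6, 205.3]
ee_rot: [[-0.139, 0.985, -0.103], [0.965, 0.112, -0.236], [-0.221, -0.132, -0.966]]
contact_force: [-0.4, -0.5, -0.0]
grip_width: 81.2
finger_force: 0.0
```

>>> step_arm(
  delta_pos=[
    [6.9,-0.2,-1.6],
    [6.9,-0.2,-1.6],
    [6.9,-0.2,-1.6],
    [6.9,-0.2,-1.6],
    [6.9,-0.2,-1.6],
  ],
  angular=[
    [1,5,28],
    [1,5,28],
    [1,5,28],
    [1,5,28],
    [1,5,28],
  ],
  grip=[0.05,0.05,0.05,0.05,0.05],
)

```text
time: 43.92
tool_pos: [479.2, -231.9, 206.1]
ee_rot: [[0.349, 0.93, -0.114], [0.918, -0.364, -0.155], [-0.185, -0.051, -0.981]]
contact_force: [0.0, -1.4, -0.6]
grip_width: 81.2
finger_force: 0.0
```

>>> step_arm(
  delta_pos=[
    [5.8,-2.8,-1.7],
    [5.8,-2.8,-1.7],
    [5.8,-2.8,-1.7],
    [5.8,-2.8,-1.7],
    [5.8,-2.8,-1.7],
  ],
  angular=[
    [1,5,29],
    [1,5,29],
    [1,5,29],
    [1,5,29],
    [1,5,29],
  ],
  grip=[0.05,0.05,0.05,0.05,0.05],
)

```text
time: 44.33
tool_pos: [475.3, -165.4, 213.4]
ee_rot: [[0.763, 0.642, -0.078], [0.638, -0.767, -0.073], [-0.107, 0.006, -0.994]]
contact_force: [-0.4, 0.1, -0.3]
grip_width: 81.2
finger_force: 0.0
```

>>> step_arm(
  delta_pos=[
    [3.9,-4.6,-1.8],
    [3.9,-4.6,-1.8],
    [3.9,-4.6,-1.8],
    [3.9,-4.6,-1.8],
    [3.9,-4.6,-1.8],
  ],
  angular=[
    [2,6,30],
    [2,6,30],
    [2,6,30],
    [2,6,30],
    [2,6,30],
  ],
  grip=[0.05,0.05,0.05,0.05,0.05],
)

```text
time: 44.75
tool_pos: [477.1, -103.5, 226.8]
ee_rot: [[0.985, 0.173, 0.002], [0.173, -0.985, 0.003], [0.002, -0.003, -1.0]]
contact_force: [-1.2, -0.3, 0.0]
grip_width: 81.1
finger_force: 0.0
```

>>> step_arm(
  delta_pos=[
    [0,0,0],
    [0,0,0],
    [0,0,0],
  ],
  angular=[
    [0,0,0],
    [0,0,0],
    [0,0,0],
  ],
  grip=[0.05,0.05,0.05],
)

```text
time: 45.0
tool_pos: [478.5, -102.7, 226.6]
ee_rot: [[0.984, 0.176, 0.002], [0.176, -0.984, 0.005], [0.003, -0.005, -1.0]]
contact_force: [0.3, -0.3, -0.3]
grip_width: 81.1
finger_force: 0.0
```

```bash
python3 - <<'E'
from h import *
plan([(424,-104,75,-79.7)])
d=grab('top'); h=cv2.cvtColor(d['image'],cv2.COLOR_BGR2HSV); W=world(d)
for n,(a,b) in dict(yellow=(24,33),blue=(95,120),green=(50,85)).items():
    m=(h[...,0]>=a)&(h[...,0]<=b)&(h[...,1]>130)&(W[...,0]>350)&(W[...,0]<520)&(W[...,2]<25)&(W[...,2]>5)&(W[...,1]>-180)&(W[...,1]<230); P=W[m]
    if len(P)>100: print(n,len(P),cv2.minAreaRect(P[:,:2].astype(np.float32)),P.mean(0))
E
```

```text
now [ 478.5 -102.7  226.6] F [ 0.3 -0.3 -0.3] w 81.1 q [ 28.  21. -27. 123.  14.  39. -88.] t 45.0
(424, -104, 75, -79.7) pos [-5.4, -0.8, 15.1] ang [-0.0, -0.0, -0.0] rows 4
yellow 419 ((423.2629699707031, -104.38029479980469), (130.05104064941406, 49.178226470947266), 10.80958366394043) [ 419.69852376 -107.81369392   12.41290752]
blue 488 ((434.7818603515625, 33.74753952026367), (40.53656005859375, 121.67290496826172), 87.67733764648438) [435.76066894  33.57266909  12.52829939]
```

>>> step_arm(
  delta_pos=[
    [-5.3,-0.8,15],
    [-5.3,-0.8,15],
    [-5.3,-0.8,15],
    [-5.3,-0.8,15],
    [-5.3,-0.8,15],
  ],
  angular=[
    [0,0,0],
    [0,0,0],
    [0,0,0],
    [0,0,0],
    [0,0,0],
  ],
  grip=[0.05,0.05,0.05,0.05,0.05],
)

```text
time: 45.47
tool_pos: [419.1, -102.4, 72.0]
ee_rot: [[0.984, 0.175, -0.012], [0.175, -0.985, 0.006], [-0.01, -0.008, -1.0]]
contact_force: [-0.4, 0.7, -1.0]
grip_width: 81.2
finger_force: 0.0
```

>>> step_arm(
  delta_pos=[
    [0,0,0],
    [0,0,0],
    [0,0,0],
    [0,0,0],
    [0,0,0],
  ],
  angular=[
    [0,0,0],
    [0,0,0],
    [0,0,0],
    [0,0,0],
    [0,0,0],
  ],
  grip=[0.05,0.05,0.05,0.05,0.05],
)

```text
time: 45.88
tool_pos: [427.0, -103.0, 77.9]
ee_rot: [[0.985, 0.173, 0.007], [0.173, -0.985, 0.006], [0.008, -0.004, -1.0]]
contact_force: [-0.5, -0.3, 0.5]
grip_width: 81.2
finger_force: 0.0
```

```bash
python3 - <<'E'
from h import *
plan([(424,-104.5,18.5,-79.7)])
E
```

```text
now [ 427.  -103.    77.9] F [-0.5 -0.3  0.5] w 81.2 q [  18.   33.  -13.  135.   28.   14. -101.] t 45.9
(424, -104.5, 18.5, -79.7) pos [-0.4, 0.1, 5.9] ang [-0.0, -0.0, -0.0] rows 2
```

>>> step_arm(
  delta_pos=[
    [-0.3,0.1,3],
    [-0.3,0.1,5.9],
    [-0.3,0.1,5.9],
    [-0.3,0.1,5.9],
    [-0.3,0.1,5.9],
  ],
  angular=[
    [0,0,0],
    [0,0,0],
    [0,0,0],
    [0,0,0],
    [0,0,0],
  ],
  grip=[0.05,0.05,0.05,0.05,0.05],
)

```text
time: 46.3
tool_pos: [423.8, -103.6, 18.5]
ee_rot: [[0.985, 0.173, 0.006], [0.173, -0.985, 0.007], [0.007, -0.006, -1.0]]
contact_force: [0.0, -0.1, 0.4]
grip_width: 81.1
finger_force: 0.0
```

>>> step_arm(
  delta_pos=[
    [0,0,0],
    [0,0,0],
    [0,0,0],
  ],
  angular=[
    [0,0,0],
    [0,0,0],
    [0,0,0],
  ],
  grip=[0.05,0.05,0.05],
)

```text
time: 46.55
tool_pos: [423.5, -104.0, 18.6]
ee_rot: [[0.985, 0.173, 0.006], [0.173, -0.985, 0.006], [0.007, -0.005, -1.0]]
contact_force: [1.3, 0.2, 0.5]
grip_width: 81.0
finger_force: 0.0
```

>>> step_arm(
  delta_pos=[
    [0,0,0],
    [0,0,0],
    [0,0,0],
    [0,0,0],
    [0,0,0],
  ],
  angular=[
    [0,0,0],
    [0,0,0],
    [0,0,0],
    [0,0,0],
    [0,0,0],
  ],
  grip=[0.15,0.2,1,1,1],
)

```text
time: 46.97
tool_pos: [422.8, -103.8, 18.2]
ee_rot: [[0.985, 0.174, 0.004], [0.174, -0.985, 0.006], [0.005, -0.005, -1.0]]
contact_force: [-0.1, -0.1, 10.1]
grip_width: 57.9
finger_force: 62.7
```

>>> step_arm(
  delta_pos=[
    [0,0,0],
    [0,0,0],
    [0,0,0],
    [0,0,0],
    [0,0,0],
  ],
  angular=[
    [0,0,0],
    [0,0,0],
    [0,0,0],
    [0,0,0],
    [0,0,0],
  ],
  grip=[1,1,1,1,1],
)

```text
time: 47.38
tool_pos: [422.8, -103.8, 18.2]
ee_rot: [[0.985, 0.174, 0.004], [0.174, -0.985, 0.006], [0.005, -0.005, -1.0]]
contact_force: [-0.9, -1.0, 10.6]
grip_width: 58.6
finger_force: 62.8
```

>>> step_arm(
  delta_pos=[
    [0,0,-5],
    [2,0,-10],
    [5,0,-17],
    [5,0,-17],
    [5,0,-17],
  ],
  angular=[
    [0,0,0],
    [0,0,0],
    [0,0,0],
    [0,0,0],
    [0,0,0],
  ],
  grip=[1,1,1,1,1],
)

```text
time: 47.8
tool_pos: [476.7, -95.6, 192.9]
ee_rot: [[0.985, 0.173, 0.014], [0.173, -0.985, 0.006], [0.015, -0.004, -1.0]]
contact_force: [0.7, 0.1, -0.6]
grip_width: 58.1
finger_force: 66.4
```

>>> step_arm(
  delta_pos=[
    [0,0,0],
    [0,0,-4],
    [0,0,-4],
    [0,0,-4],
    [0,0,-4],
  ],
  angular=[
    [0,0,0],
    [0,0,0],
    [0,0,0],
    [0,0,0],
    [0,0,0],
  ],
  grip=[1,1,1,1,1],
)

```text
time: 48.22
tool_pos: [469.5, -96.8, 226.2]
ee_rot: [[0.985, 0.173, -0.001], [0.173, -0.985, 0.006], [0.0, -0.006, -1.0]]
contact_force: [-0.6, 0.6, -1.1]
grip_width: 57.8
finger_force: 66.4
```

```bash
cd .;export OMP_NUM_THREADS=1; python3 fit.py|tail -2; python3 search.py 645 -67 230 60 -90,90 4000 175 1 -162
```

```text
[-0.2 -0.2  0.3] 0.0
[ 34.76  21.98 -35.94 123.42  19.38  40.17 -94.26]
q0 [ 34.8  22.  -35.9 123.4  19.4  40.2 -94.3]
cost 49.1 yaw 90.0
pos [5.3, 3.2, -1.7] ang [-19, 2, -21] tcp [ 527 -119  243] tz [ 0.14 -0.29 -0.95] q [ 22  21 -29 123  45  40 -99] bz 202
pos [9.2, 4.6, -3.9] ang [-21, 6, -19] tcp [623 -98 293] tz [ 0.44 -0.45 -0.78] q [  11   21  -25  121   75   42 -109] bz 237
pos [12.2, 6.8, -5.7] ang [-22, 12, -16] tcp [719 -10 368] tz [ 0.77 -0.37 -0.52] q [   4   22  -26  120  106   46 -120] bz 306
pos [-3.6, -2.3, 3.6] ang [-8, 2, -31] tcp [722 -55 336] tz [ 0.85 -0.31 -0.42] q [   7   25  -22  127  133   48 -110] bz 261
pos [1.3, -5.3, 0.5] ang [-6, 4, -31] tcp [699 -72 289] tz [ 0.89 -0.19 -0.41] q [ 10  28 -17 133 154  50 -96] bz 206
pos [6.8, -3.6, -2.5] ang [-9, 8, -28] tcp [644 -67 230] tz [ 0.86 -0.01 -0.51] q [ 14  31 -14 139 177  49 -81] bz 155
```

>>> step_arm(
  delta_pos=[
    [5.3,3.2,-1.7],
    [5.3,3.2,-1.7],
    [5.3,3.2,-1.7],
    [5.3,3.2,-1.7],
    [5.3,3.2,-1.7],
  ],
  angular=[
    [-19,2,-21],
    [-19,2,-21],
    [-19,2,-21],
    [-19,2,-21],
    [-19,2,-21],
  ],
  grip=[1,1,1,1,1],
)

```text
time: 48.63
tool_pos: [526.0, -115.8, 241.8]
ee_rot: [[0.853, 0.501, 0.144], [0.521, -0.805, -0.285], [-0.026, 0.318, -0.948]]
contact_force: [0.2, 0.6, -1.8]
grip_width: 58.2
finger_force: 66.4
```

>>> step_arm(
  delta_pos=[
    [9.2,4.6,-3.9],
    [9.2,4.6,-3.9],
    [9.2,4.6,-3.9],
    [9.2,4.6,-3.9],
    [9.2,4.6,-3.9],
  ],
  angular=[
    [-21,6,-19],
    [-21,6,-19],
    [-21,6,-19],
    [-21,6,-19],
    [-21,6,-19],
  ],
  grip=[1,1,1,1,1],
)

```text
time: 49.05
tool_pos: [622.4, -96.1, 291.2]
ee_rot: [[0.632, 0.641, 0.436], [0.77, -0.451, -0.452], [-0.093, 0.621, -0.778]]
contact_force: [-1.4, -0.8, -1.8]
grip_width: 58.3
finger_force: 66.4
```

>>> step_arm(
  delta_pos=[
    [12.2,6.8,-5.7],
    [12.2,6.8,-5.7],
    [12.2,6.8,-5.7],
    [12.2,6.8,-5.7],
    [12.2,6.8,-5.7],
  ],
  angular=[
    [-22,12,-16],
    [-22,12,-16],
    [-22,12,-16],
    [-22,12,-16],
    [-22,12,-16],
  ],
  grip=[1,1,1,1,1],
)

```text
time: 49.47
tool_pos: [721.5, -6.7, 369.9]
ee_rot: [[0.335, 0.537, 0.775], [0.929, -0.049, -0.367], [-0.159, 0.842, -0.515]]
contact_force: [-0.3, 0.5, -0.7]
grip_width: 58.1
finger_force: 66.4
```

>>> step_arm(
  delta_pos=[
    [-3.6,-2.3,3.6],
    [-3.6,-2.3,3.6],
    [-3.6,-2.3,3.6],
    [-3.6,-2.3,3.6],
    [-3.6,-2.3,3.6],
  ],
  angular=[
    [-8,2,-31],
    [-8,2,-31],
    [-8,2,-31],
    [-8,2,-31],
    [-8,2,-31],
  ],
  grip=[1,1,1,1,1],
)

```text
time: 49.88
tool_pos: [721.8, -59.4, 334.5]
ee_rot: [[0.016, 0.526, 0.85], [0.816, 0.484, -0.315], [-0.578, 0.699, -0.422]]
contact_force: [0.1, 0.4, -1.4]
grip_width: 58.0
finger_force: 66.4
```

>>> step_arm(
  delta_pos=[
    [1.3,-5.3,0.5],
    [1.3,-5.3,0.5],
    [1.3,-5.3,0.5],
    [1.3,-5.3,0.5],
    [1.3,-5.3,0.5],
  ],
  angular=[
    [-6,4,-31],
    [-6,4,-31],
    [-6,4,-31],
    [-6,4,-31],
    [-6,4,-31],
  ],
  grip=[1,1,1,1,1],
)

```text
time: 50.3
tool_pos: [699.2, -76.1, 288.4]
ee_rot: [[-0.29, 0.357, 0.888], [0.459, 0.866, -0.198], [-0.84, 0.35, -0.415]]
contact_force: [0.6, -0.1, -0.9]
grip_width: 58.2
finger_force: 66.4
```

>>> step_arm(
  delta_pos=[
    [6.8,-3.6,-2.5],
    [6.8,-3.6,-2.5],
    [6.8,-3.6,-2.5],
    [6.8,-3.6,-2.5],
    [6.8,-3.6,-2.5],
  ],
  angular=[
    [-9,8,-28],
    [-9,8,-28],
    [-9,8,-28],
    [-9,8,-28],
    [-9,8,-28],
  ],
  grip=[1,1,1,1,1],
)

```text
time: 50.72
tool_pos: [645.6, -71.3, 230.0]
ee_rot: [[-0.506, 0.017, 0.863], [0.009, 1.0, -0.015], [-0.863, -0.0, -0.506]]
contact_force: [0.7, -0.0, -0.4]
grip_width: 58.0
finger_force: 66.4
```

>>> step_arm(
  delta_pos=[
    [0,0,0],
    [0,0,0],
    [0,0,0],
  ],
  angular=[
    [0,0,0],
    [0,0,0],
    [0,0,0],
  ],
  grip=[1,1,1],
)

```text
time: 50.97
tool_pos: [646.7, -66.5, 231.5]
ee_rot: [[-0.502, 0.012, 0.865], [0.011, 1.0, -0.007], [-0.865, 0.006, -0.502]]
contact_force: [0.5, -0.3, -0.5]
grip_width: 58.0
finger_force: 66.4
```

```bash
python3 fit.py | tail -2; python3 chk.py;  python3 - <<'E'
from h import *
plan([(668,-67,150,90,60),(668,-67,88,90,60)])
E
```

```text
[-0.1  0.2 -0.1] 0.01
[ 12.06  30.69 -12.08 138.58 177.2   48.65 -82.64]
red 384 c [ 672. -164.   60.] normal [-0.87 -0.02  0.5 ] lean 29.8 p3-97 [[645.0, -183.0, 14.0], [700.0, -143.0, 110.0]]
green 0
blue 0
yellow 0
now [646.6 -66.1 231.5] F [ 0.5  0.4 -0.7] w 58.2 q [ 12.  31. -12. 139. 177.  49. -83.] t 51.0
(668, -67, 150, 90, 60) pos [6.0, -0.1, 5.9] ang [-0.0, -0.0, -1.0] rows 3
(668, -67, 88, 90, 60) pos [5.3, 0.0, 3.2] ang [-0.0, -0.0, 0.0] rows 2
```

>>> step_arm(
  delta_pos=[
    [6,0,5.9],
    [6,0,5.9],
    [6,0,5.9],
    [6,0,5.9],
    [6,0,5.9],
  ],
  angular=[
    [0,0,-1],
    [0,0,-1],
    [0,0,-1],
    [0,0,-1],
    [0,0,-1],
  ],
  grip=[1,1,1,1,1],
)

```text
time: 51.43
tool_pos: [667.3, -65.7, 151.4]
ee_rot: [[-0.501, 0.001, 0.865], [-0.009, 1.0, -0.006], [-0.865, -0.011, -0.501]]
contact_force: [-0.0, 0.0, -1.0]
grip_width: 58.0
finger_force: 66.4
```

>>> step_arm(
  delta_pos=[
    [5.3,0,3.2],
    [5.3,0,3.2],
    [5.3,0,3.2],
    [5.3,0,3.2],
    [5.3,0,3.2],
  ],
  angular=[
    [0,0,0],
    [0,0,0],
    [0,0,0],
    [0,0,0],
    [0,0,0],
  ],
  grip=[1,1,1,1,1],
)

```text
time: 51.85
tool_pos: [669.3, -66.9, 92.5]
ee_rot: [[-0.497, 0.001, 0.868], [-0.01, 1.0, -0.006], [-0.868, -0.012, -0.497]]
contact_force: [-0.2, -0.8, -1.6]
grip_width: 58.1
finger_force: 66.4
```

>>> step_arm(
  delta_pos=[
    [0,0,0],
    [0,0,0],
    [0,0,0],
  ],
  angular=[
    [0,0,0],
    [0,0,0],
    [0,0,0],
  ],
  grip=[1,1,1],
)

```text
time: 52.1
tool_pos: [668.9, -66.8, 90.2]
ee_rot: [[-0.5, 0.001, 0.866], [-0.009, 1.0, -0.006], [-0.866, -0.011, -0.5]]
contact_force: [0.0, 0.0, -1.2]
grip_width: 58.1
finger_force: 66.4
```

```bash
python3 foot.py 18.2; python3 -c "
from h import *
plan([(668.5,-67,70,90,60)])"
```

```text
end -70 [719.6 -66.3 141.7]
end 70 [649.6 -67.6  20.5]
x at z88 [688.6 -66.9  88. ] lean 30.007960687461484
now [668.9 -66.8  90.2] F [ 0.   0.  -1.2] w 58.1 q [ 11.  50. -11. 136. 179.  66. -80.] t 52.1
(668.5, -67, 70, 90, 60) pos [1.8, 0.0, 1.0] ang [-0.0, -0.0, 1.0] rows 1
```

>>> step_arm(
  delta_pos=[
    [0.9,0,0.5],
    [1.8,0,1.0],
    [1.8,0,1.0],
    [1.8,0,1.0],
    [1.8,0,1.0],
  ],
  angular=[
    [0,0,0],
    [0,0,0],
    [0,0,0],
    [0,0,0],
    [0,0,0],
  ],
  grip=[1,1,1,1,1],
)

```text
time: 52.52
tool_pos: [669.1, -67.2, 68.4]
ee_rot: [[-0.498, 0.001, 0.867], [-0.009, 1.0, -0.006], [-0.867, -0.011, -0.497]]
contact_force: [-0.9, -0.6, 6.8]
grip_width: 58.3
finger_force: 67.0
```

>>> step_arm(
  delta_pos=[
    [0,0,0],
    [0,0,0],
    [0,0,0],
    [0,0,0],
    [0,0,0],
  ],
  angular=[
    [0,0,0],
    [0,0,0],
    [0,0,0],
    [0,0,0],
    [0,0,0],
  ],
  grip=[1,0.3,0.27,0.22,0.18],
)

```text
time: 52.93
tool_pos: [667.5, -66.9, 66.4]
ee_rot: [[-0.504, 0.001, 0.863], [-0.009, 1.0, -0.006], [-0.863, -0.011, -0.504]]
contact_force: [0.1, -0.0, 0.6]
grip_width: 69.5
finger_force: 0.0
```

>>> step_arm(
  delta_pos=[
    [0,0,0],
    [0,0,0],
    [0,0,-1],
    [0,0,-3],
    [0,0,-6],
  ],
  angular=[
    [0,0,0],
    [0,0,0],
    [0,0,0],
    [0,0,0],
    [0,0,0],
  ],
  grip=[0.18,0.18,0.18,0.18,0.18],
)

```text
time: 53.35
tool_pos: [617.0, -66.6, 98.1]
ee_rot: [[-0.5, 0.001, 0.866], [-0.009, 1.0, -0.006], [-0.866, -0.011, -0.5]]
contact_force: [-0.5, 0.5, -1.2]
grip_width: 69.9
finger_force: 0.0
```

>>> step_arm(
  delta_pos=[
    [0,0,0],
    [-4,0,-2.3],
    [-8,0,-4.6],
    [-12,0,-7],
    [-12,0,-7],
  ],
  angular=[
    [0,0,0],
    [0,0,0],
    [0,0,0],
    [0,0,0],
    [0,0,0],
  ],
  grip=[0.18,0.18,0.18,0.18,0.18],
)

```text
time: 53.77
tool_pos: [615.9, -65.0, 241.9]
ee_rot: [[-0.496, 0.0, 0.868], [-0.01, 1.0, -0.006], [-0.868, -0.012, -0.496]]
contact_force: [0.9, -1.0, 0.5]
grip_width: 70.0
finger_force: 0.0
```

```bash
cd .;export OMP_NUM_THREADS=1; python3 chk.py; python3 fit.py|tail -1; python3 search.py 480 34 220 0 -92,88 4000 0 0 -162,-67
```

```text
red 431 c [ 675. -163.   64.] normal [-0.86 -0.03  0.51] lean 30.7 p3-97 [[645.0, -184.0, 14.0], [704.0, -143.0, 114.0]]
green 0
blue 0
yellow 0
[ 13.52  28.61 -13.82 142.08 176.81  50.54 -80.98]
q0 [ 13.5  28.6 -13.8 142.1 176.8  50.5 -81. ]
cost 7.8 yaw -92.0
pos [-4.2, -11.1, -0.5] ang [28, -2, 16] tcp [ 633 -175  284] tz [ 0.75 -0.47 -0.46] q [  2  26  -4 136 138  49 -75] bz 262
pos [-1.3, -6.1, -2.0] ang [22, 3, 20] tcp [ 590 -221  305] tz [ 0.46 -0.71 -0.53] q [ -4  23   1 130 100  48 -66] bz 275
pos [3.7, -2.3, -5.1] ang [18, 11, 23] tcp [ 540 -176  298] tz [ 0.16 -0.67 -0.73] q [ -6  20  -1 123  62  51 -59] bz 260
pos [6.6, -7.2, -1.3] ang [17, 8, 25] tcp [ 478 -118  249] tz [-0.06 -0.48 -0.87] q [ -5  21  -3 123  39  51 -71] bz 210
pos [5.6, -6.3, -1.3] ang [14, 9, 27] tcp [457 -40 222] tz [-0.11 -0.22 -0.97] q [ -4  21  -5 124  18  45 -86] bz 188
pos [5.3, -5.4, -1.7] ang [11, 9, 29] tcp [480  34 220] tz [-0. -0. -1.] q [  -6   20   -5  124    3   36 -104] bz 196
```

>>> step_arm(
  delta_pos=[
    [-4.2,-11.1,-0.5],
    [-4.2,-11.1,-0.5],
    [-4.2,-11.1,-0.5],
    [-4.2,-11.1,-0.5],
    [-4.2,-11.1,-0.5],
  ],
  angular=[
    [28,-2,16],
    [28,-2,16],
    [28,-2,16],
    [28,-2,16],
    [28,-2,16],
  ],
  grip=[0.05,0.05,0.05,0.05,0.05],
)

```text
time: 54.23
tool_pos: [631.7, -178.0, 277.5]
ee_rot: [[-0.394, 0.541, 0.743], [0.25, 0.841, -0.48], [-0.885, -0.004, -0.466]]
contact_force: [0.2, 0.3, 0.4]
grip_width: 80.9
finger_force: 0.0
```

>>> step_arm(
  delta_pos=[
    [-1.3,-6.1,-2],
    [-1.3,-6.1,-2],
    [-1.3,-6.1,-2],
    [-1.3,-6.1,-2],
    [-1.3,-6.1,-2],
  ],
  angular=[
    [22,3,20],
    [22,3,20],
    [22,3,20],
    [22,3,20],
    [22,3,20],
  ],
  grip=[0.05,0.05,0.05,0.05,0.05],
)

```text
time: 54.65
tool_pos: [591.8, -218.9, 297.9]
ee_rot: [[-0.176, 0.873, 0.455], [0.517, 0.475, -0.712], [-0.838, 0.11, -0.535]]
contact_force: [1.2, 0.5, -0.7]
grip_width: 81.2
finger_force: 0.0
```

>>> step_arm(
  delta_pos=[
    [3.7,-2.3,-5.1],
    [3.7,-2.3,-5.1],
    [3.7,-2.3,-5.1],
    [3.7,-2.3,-5.1],
    [3.7,-2.3,-5.1],
  ],
  angular=[
    [18,11,23],
    [18,11,23],
    [18,11,23],
    [18,11,23],
    [18,11,23],
  ],
  grip=[0.05,0.05,0.05,0.05,0.05],
)

```text
time: 55.07
tool_pos: [541.1, -176.1, 291.9]
ee_rot: [[0.146, 0.977, 0.152], [0.749, -0.009, -0.663], [-0.647, 0.211, -0.733]]
contact_force: [0.1, -0.2, -0.3]
grip_width: 81.0
finger_force: 0.0
```

>>> step_arm(
  delta_pos=[
    [6.6,-7.2,-1.3],
    [6.6,-7.2,-1.3],
    [6.6,-7.2,-1.3],
    [6.6,-7.2,-1.3],
    [6.6,-7.2,-1.3],
  ],
  angular=[
    [17,8,25],
    [17,8,25],
    [17,8,25],
    [17,8,25],
    [17,8,25],
  ],
  grip=[0.05,0.05,0.05,0.05,0.05],
)

```text
time: 55.48
tool_pos: [476.4, -118.3, 242.4]
ee_rot: [[0.545, 0.835, -0.077], [0.713, -0.511, -0.48], [-0.44, 0.207, -0.874]]
contact_force: [1.0, -0.7, 0.4]
grip_width: 81.0
finger_force: 0.0
```

>>> step_arm(
  delta_pos=[
    [5.6,-6.3,-1.3],
    [5.6,-6.3,-1.3],
    [5.6,-6.3,-1.3],
    [5.6,-6.3,-1.3],
    [5.6,-6.3,-1.3],
  ],
  angular=[
    [14,9,27],
    [14,9,27],
    [14,9,27],
    [14,9,27],
    [14,9,27],
  ],
  grip=[0.05,0.05,0.05,0.05,0.05],
)

```text
time: 55.9
tool_pos: [454.7, -40.6, 216.1]
ee_rot: [[0.876, 0.465, -0.126], [0.433, -0.875, -0.214], [-0.21, 0.133, -0.969]]
contact_force: [-0.5, -0.7, 0.9]
grip_width: 81.5
finger_force: 0.0
```

>>> step_arm(
  delta_pos=[
    [5.3,-5.4,-1.7],
    [5.3,-5.4,-1.7],
    [5.3,-5.4,-1.7],
    [5.3,-5.4,-1.7],
    [5.3,-5.4,-1.7],
  ],
  angular=[
    [11,9,29],
    [11,9,29],
    [11,9,29],
    [11,9,29],
    [11,9,29],
  ],
  grip=[0.05,0.05,0.05,0.05,0.05],
)

```text
time: 56.32
tool_pos: [477.4, 33.5, 213.9]
ee_rot: [[0.999, -0.037, -0.017], [-0.037, -0.999, 0.002], [-0.017, -0.002, -1.0]]
contact_force: [-0.7, -0.7, -0.4]
grip_width: 81.3
finger_force: 0.0
```

>>> step_arm(
  delta_pos=[
    [0,0,0],
    [0,0,0],
    [0,0,0],
  ],
  angular=[
    [0,0,0],
    [0,0,0],
    [0,0,0],
  ],
  grip=[0.05,0.05,0.05],
)

```text
time: 56.57
tool_pos: [478.9, 34.1, 214.4]
ee_rot: [[0.999, -0.03, -0.016], [-0.03, -1.0, 0.001], [-0.016, -0.001, -1.0]]
contact_force: [0.1, 0.2, 0.2]
grip_width: 81.2
finger_force: 0.0
```

```bash
python3 chk.py s8.png; python3 - <<'E'
from h import *
d=dict(np.load('last_scene.npz')); W=world(d); h=cv2.cvtColor(d['image'],cv2.COLOR_BGR2HSV)
m=(abs(W[...,0]-675)<30)&(abs(W[...,1]+67)<15)&(abs(W[...,2]-65)<30); print(m.sum(), np.median(h[m],0), np.median(W[m],0))
plan([(436,34,75,-92)])
d=grab('top'); h=cv2.cvtColor(d['image'],cv2.COLOR_BGR2HSV); W=world(d)
for n,(a,b) in dict(blue=(95,120),green=(50,85)).items():
    m=(h[...,0]>=a)&(h[...,0]<=b)&(h[...,1]>130)&(W[...,0]>350)&(W[...,0]<520)&(W[...,2]<25)&(W[...,2]>5)&(W[...,1]>-180)&(W[...,1]<230); P=W[m]
    if len(P)>100: print(n,len(P),cv2.minAreaRect(P[:,:2].astype(np.float32)),P.mean(0))
E
```

```text
red 230 c [ 664. -160.   45.] normal [-0.86 -0.02  0.5 ] lean 30.2 p3-97 [[645.0, -181.0, 12.0], [683.0, -142.0, 77.0]]
green 0
blue 0
yellow 0
27 [ 22. 208. 205.] [669.06663246 -54.91923064  55.80989283]
now [479.2  34.3 214.5] F [ 0.1 -0.2  0. ] w 80.8 q [  -6.   20.   -4.  124.    2.   36. -103.] t 56.6
(436, 34, 75, -92) pos [-4.1, 0.2, 14.0] ang [-0.0, 1.0, 0.0] rows 4
```

>>> step_arm(
  delta_pos=[
    [-4.1,0.2,14],
    [-4.1,0.2,14],
    [-4.1,0.2,14],
    [-4.1,0.2,14],
    [-4.1,0.2,14],
  ],
  angular=[
    [0,1,0],
    [0,1,0],
    [0,1,0],
    [0,1,0],
    [0,1,0],
  ],
  grip=[0.05,0.05,0.05,0.05,0.05],
)

```text
time: 57.08
tool_pos: [432.0, 33.5, 71.9]
ee_rot: [[1.0, -0.03, -0.008], [-0.03, -1.0, -0.001], [-0.008, 0.001, -1.0]]
contact_force: [-0.5, 0.6, 0.4]
grip_width: 81.1
finger_force: 0.0
```

>>> step_arm(
  delta_pos=[
    [0,0,0],
    [0,0,0],
    [0,0,0],
    [0,0,0],
    [0,0,0],
  ],
  angular=[
    [0,0,0],
    [0,0,0],
    [0,0,0],
    [0,0,0],
    [0,0,0],
  ],
  grip=[0.05,0.05,0.05,0.05,0.05],
)

```text
time: 57.5
tool_pos: [437.6, 33.6, 76.5]
ee_rot: [[0.999, -0.032, 0.006], [-0.032, -0.999, 0.002], [0.006, -0.002, -1.0]]
contact_force: [1.2, -0.2, 0.1]
grip_width: 81.0
finger_force: 0.0
```

```bash
sed -i 's/yellow=((24,33),)/yellow=((19,33),)/' chk.py; python3 chk.py; python3 - <<'E'
from h import *
plan([(435.5,34,18.5,-92)])
d=dict(np.load('last_scene.npz')); h=cv2.cvtColor(d['image'],cv2.COLOR_BGR2HSV); W=world(d)
for n,(a,b) in dict(blue=(95,120),green=(50,85)).items():
    m=(h[...,0]>=a)&(h[...,0]<=b)&(h[...,1]>130)&(W[...,0]>350)&(W[...,0]<520)&(W[...,2]<25)&(W[...,2]>5)&(W[...,1]>-20)&(W[...,1]<230); P=W[m]
    if len(P)>100: print(n,len(P),cv2.minAreaRect(P[:,:2].astype(np.float32)),P.mean(0))
E
```

```text
red 12
green 0
blue 0
yellow 499 c [675. -68.  64.] normal [-0.86 -0.02  0.5 ] lean 30.1 p3-97 [[645.0, -89.0, 12.0], [704.0, -47.0, 114.0]]
now [437.3  33.6  76.3] F [-0.5 -0.7  0.5] w 81.0 q [  -9.   33.   -2.  135.    5.   12. -107.] t 57.5
(435.5, 34, 18.5, -92) pos [-0.2, -0.0, 5.8] ang [-0.0, -0.0, 0.0] rows 2
blue 467 ((433.84173583984375, 34.320987701416016), (47.0163459777832, 124.49002075195312), 87.0254898071289) [430.70441002  35.92299329  10.10677058]
```

>>> step_arm(
  delta_pos=[
    [-0.2,0,3],
    [-0.2,0,5.8],
    [-0.2,0,5.8],
    [-0.2,0,5.8],
    [-0.2,0,5.8],
  ],
  angular=[
    [0,0,0],
    [0,0,0],
    [0,0,0],
    [0,0,0],
    [0,0,0],
  ],
  grip=[0.05,0.05,0.05,0.05,0.05],
)

```text
time: 57.97
tool_pos: [434.7, 33.7, 16.8]
ee_rot: [[0.999, -0.032, 0.003], [-0.032, -0.999, 0.001], [0.003, -0.001, -1.0]]
contact_force: [0.4, 0.5, -0.2]
grip_width: 81.1
finger_force: 0.0
```

>>> step_arm(
  delta_pos=[
    [0,0,0],
    [0,0,0],
    [0,0,0],
    [0,0,0],
    [0,0,0],
  ],
  angular=[
    [0,0,0],
    [0,0,0],
    [0,0,0],
    [0,0,0],
    [0,0,0],
  ],
  grip=[0.05,0.05,0.15,0.2,1],
)

```text
time: 58.38
tool_pos: [434.8, 33.8, 17.9]
ee_rot: [[0.999, -0.032, 0.004], [-0.032, -0.999, 0.001], [0.004, -0.001, -1.0]]
contact_force: [-5.5, 1.3, 42.1]
grip_width: 58.3
finger_force: 54.8
```

>>> step_arm(
  delta_pos=[
    [0,0,0],
    [0,0,0],
    [0,0,0],
    [0,0,0],
    [0,0,0],
  ],
  angular=[
    [0,0,0],
    [0,0,0],
    [0,0,0],
    [0,0,0],
    [0,0,0],
  ],
  grip=[1,1,1,1,1],
)

```text
time: 58.8
tool_pos: [434.8, 33.8, 18.1]
ee_rot: [[0.999, -0.032, 0.004], [-0.032, -0.999, 0.001], [0.004, -0.001, -1.0]]
contact_force: [-0.3, 0.2, 8.0]
grip_width: 58.4
finger_force: 63.4
```

>>> step_arm(
  delta_pos=[
    [0,0,-5],
    [2,0,-10],
    [4,0,-17],
    [4,0,-17],
    [4,0,-17],
  ],
  angular=[
    [0,0,0],
    [0,0,0],
    [0,0,0],
    [0,0,0],
    [0,0,0],
  ],
  grip=[1,1,1,1,1],
)

```text
time: 59.22
tool_pos: [479.0, 33.1, 193.0]
ee_rot: [[0.999, -0.034, 0.014], [-0.034, -0.999, 0.004], [0.014, -0.004, -1.0]]
contact_force: [1.2, 0.2, -1.2]
grip_width: 58.0
finger_force: 66.2
```

>>> step_arm(
  delta_pos=[
    [0,0,0],
    [0,0,-4],
    [0,0,-4],
    [0,0,-4],
    [0,0,-4],
  ],
  angular=[
    [0,0,0],
    [0,0,0],
    [0,0,0],
    [0,0,0],
    [0,0,0],
  ],
  grip=[1,1,1,1,1],
)

```text
time: 59.63
tool_pos: [471.9, 31.6, 225.6]
ee_rot: [[0.999, -0.032, -0.001], [-0.032, -0.999, -0.0], [-0.001, 0.0, -1.0]]
contact_force: [-0.9, -0.0, -1.2]
grip_width: 58.0
finger_force: 66.2
```

```bash
cd .;export OMP_NUM_THREADS=1; python3 fit.py|tail -2; python3 search.py 645 28 230 60 -90,90 4000 170 1 -162,-67
```

```text
[-0.1  0.1  0.2] 0.0
[  20.55   21.9   -37.78  124.16   20.73   40.15 -123.16]
q0 [  20.6   21.9  -37.8  124.2   20.7   40.2 -123.2]
cost 52.8 yaw 90.0
pos [4.2, 5.6, 1.0] ang [-20, 1, -24] tcp [512 -26 216] tz [ 0.08 -0.33 -0.94] q [  11   25  -31  123   46   48 -121] bz 173
pos [6.9, 6.2, -0.8] ang [-23, 3, -20] tcp [598 -51 240] tz [ 0.32 -0.58 -0.75] q [   1   28  -25  122   73   57 -123] bz 184
pos [9.4, 7.3, -3.0] ang [-25, 7, -17] tcp [701 -10 292] tz [ 0.65 -0.61 -0.45] q [  -7   32  -21  120  100   66 -124] bz 230
pos [0.8, 0.6, 1.0] ang [-11, 9, -28] tcp [715 -10 290] tz [ 0.81 -0.44 -0.38] q [  -5   32  -18  127  121   61 -110] bz 212
pos [2.4, -1.7, -1.4] ang [-11, 9, -29] tcp [697   7 268] tz [ 0.89 -0.21 -0.4 ] q [ -3  31 -15 133 144  57 -96] bz 185
pos [5.6, -1.4, -3.5] ang [-10, 9, -29] tcp [645  28 230] tz [ 0.86 -0.   -0.51] q [ -1  31 -12 139 163  51 -79] bz 155
```

>>> step_arm(
  delta_pos=[
    [4.2,5.6,1.0],
    [4.2,5.6,1.0],
    [4.2,5.6,1.0],
    [4.2,5.6,1.0],
    [4.2,5.6,1.0],
  ],
  angular=[
    [-20,1,-24],
    [-20,1,-24],
    [-20,1,-24],
    [-20,1,-24],
    [-20,1,-24],
  ],
  grip=[1,1,1,1,1],
)

```text
time: 60.05
tool_pos: [512.3, -23.7, 214.7]
ee_rot: [[0.924, 0.375, 0.077], [0.378, -0.864, -0.332], [-0.057, 0.336, -0.94]]
contact_force: [-0.6, 0.9, 0.0]
grip_width: 58.3
finger_force: 66.2
```

>>> step_arm(
  delta_pos=[
    [6.9,6.2,-0.8],
    [6.9,6.2,-0.8],
    [6.9,6.2,-0.8],
    [6.9,6.2,-0.8],
    [6.9,6.2,-0.8],
  ],
  angular=[
    [-23,3,-20],
    [-23,3,-20],
    [-23,3,-20],
    [-23,3,-20],
    [-23,3,-20],
  ],
  grip=[1,1,1,1,1],
)

```text
time: 60.47
tool_pos: [597.9, -48.7, 238.2]
ee_rot: [[0.74, 0.592, 0.32], [0.646, -0.493, -0.583], [-0.188, 0.638, -0.747]]
contact_force: [0.0, 0.3, -1.4]
grip_width: 58.3
finger_force: 66.2
```

>>> step_arm(
  delta_pos=[
    [9.4,7.3,-3.0],
    [9.4,7.3,-3.0],
    [9.4,7.3,-3.0],
    [9.4,7.3,-3.0],
    [9.4,7.3,-3.0],
  ],
  angular=[
    [-25,7,-17],
    [-25,7,-17],
    [-25,7,-17],
    [-25,7,-17],
    [-25,7,-17],
  ],
  grip=[1,1,1,1,1],
)

```text
time: 60.88
tool_pos: [702.2, -6.7, 290.0]
ee_rot: [[0.503, 0.562, 0.656], [0.797, -0.008, -0.604], [-0.335, 0.827, -0.452]]
contact_force: [-2.1, 0.3, -2.2]
grip_width: 57.9
finger_force: 66.2
```

>>> step_arm(
  delta_pos=[
    [0.8,0.6,1.0],
    [0.8,0.6,1.0],
    [0.8,0.6,1.0],
    [0.8,0.6,1.0],
    [0.8,0.6,1.0],
  ],
  angular=[
    [-11,9,-28],
    [-11,9,-28],
    [-11,9,-28],
    [-11,9,-28],
    [-11,9,-28],
  ],
  grip=[1,1,1,1,1],
)

```text
time: 61.3
tool_pos: [714.3, -10.2, 287.4]
ee_rot: [[0.101, 0.574, 0.813], [0.758, 0.485, -0.436], [-0.644, 0.66, -0.386]]
contact_force: [-1.0, -1.7, -1.2]
grip_width: 58.1
finger_force: 66.2
```

>>> step_arm(
  delta_pos=[
    [2.4,-1.7,-1.4],
    [2.4,-1.7,-1.4],
    [2.4,-1.7,-1.4],
    [2.4,-1.7,-1.4],
    [2.4,-1.7,-1.4],
  ],
  angular=[
    [-11,9,-29],
    [-11,9,-29],
    [-11,9,-29],
    [-11,9,-29],
    [-11,9,-29],
  ],
  grip=[1,1,1,1,1],
)

```text
time: 61.72
tool_pos: [696.1, 6.1, 266.4]
ee_rot: [[-0.279, 0.36, 0.89], [0.459, 0.864, -0.205], [-0.843, 0.352, -0.406]]
contact_force: [-0.4, -0.2, -0.5]
grip_width: 57.8
finger_force: 66.2
```

>>> step_arm(
  delta_pos=[
    [5.6,-1.4,-3.5],
    [5.6,-1.4,-3.5],
    [5.6,-1.4,-3.5],
    [5.6,-1.4,-3.5],
    [5.6,-1.4,-3.5],
  ],
  angular=[
    [-10,9,-29],
    [-10,9,-29],
    [-10,9,-29],
    [-10,9,-29],
    [-10,9,-29],
  ],
  grip=[1,1,1,1,1],
)

```text
time: 62.13
tool_pos: [644.7, 27.4, 228.6]
ee_rot: [[-0.512, -0.002, 0.859], [-0.008, 1.0, -0.002], [-0.859, -0.008, -0.512]]
contact_force: [1.6, -0.4, -0.3]
grip_width: 57.8
finger_force: 66.2
```

>>> step_arm(
  delta_pos=[
    [0,0,0],
    [0,0,0],
    [0,0,0],
  ],
  angular=[
    [0,0,0],
    [0,0,0],
    [0,0,0],
  ],
  grip=[1,1,1],
)

```text
time: 62.38
tool_pos: [646.5, 28.8, 230.7]
ee_rot: [[-0.506, 0.001, 0.862], [-0.002, 1.0, -0.002], [-0.862, -0.003, -0.506]]
contact_force: [-0.2, 0.1, -0.9]
grip_width: 58.2
finger_force: 66.2
```

```bash
python3 -c "
from h import *
plan([(668,28,150,90,60),(668,28,90,90,60)])"
```

```text
now [646.5  28.8 230.7] F [-0.2  0.1 -0.9] w 58.2 q [ -2.  30. -11. 139. 163.  50. -80.] t 62.4
(668, 28, 150, 90, 60) pos [5.9, -0.1, 5.9] ang [-0.0, -0.0, 0.0] rows 3
(668, 28, 90, 90, 60) pos [5.1, 0.1, 3.1] ang [-0.0, -0.0, 0.0] rows 2
```

>>> step_arm(
  delta_pos=[
    [5.9,-0.1,5.9],
    [5.9,-0.1,5.9],
    [5.9,-0.1,5.9],
    [5.9,-0.1,5.9],
    [5.9,-0.1,5.9],
  ],
  angular=[
    [0,0,0],
    [0,0,0],
    [0,0,0],
    [0,0,0],
    [0,0,0],
  ],
  grip=[1,1,1,1,1],
)

```text
time: 62.8
tool_pos: [668.3, 27.5, 152.5]
ee_rot: [[-0.503, 0.001, 0.864], [-0.002, 1.0, -0.002], [-0.864, -0.003, -0.503]]
contact_force: [0.2, 0.2, 0.2]
grip_width: 58.2
finger_force: 66.2
```

>>> step_arm(
  delta_pos=[
    [5.1,0.1,3.1],
    [5.1,0.1,3.1],
    [5.1,0.1,3.1],
    [5.1,0.1,3.1],
    [5.1,0.1,3.1],
  ],
  angular=[
    [0,0,0],
    [0,0,0],
    [0,0,0],
    [0,0,0],
    [0,0,0],
  ],
  grip=[1,1,1,1,1],
)

```text
time: 63.22
tool_pos: [670.7, 28.0, 96.4]
ee_rot: [[-0.498, 0.001, 0.867], [-0.002, 1.0, -0.002], [-0.867, -0.003, -0.498]]
contact_force: [-0.6, -0.1, -0.8]
grip_width: 58.6
finger_force: 66.2
```

>>> step_arm(
  delta_pos=[
    [0,0,0],
    [0,0,0],
    [0,0,0],
  ],
  angular=[
    [0,0,0],
    [0,0,0],
    [0,0,0],
  ],
  grip=[1,1,1],
)

```text
time: 63.47
tool_pos: [670.3, 27.8, 94.0]
ee_rot: [[-0.501, 0.001, 0.865], [-0.002, 1.0, -0.003], [-0.865, -0.003, -0.501]]
contact_force: [-1.0, -0.2, -0.9]
grip_width: 58.1
finger_force: 66.2
```

```bash
python3 foot.py 18.1 1; python3 -c "
from h import *
plan([(668.5,28,71,90,60)])"
```

```text
end -70 [720.5  27.9 144.7]
end 70 [650.4  27.6  23.5]
x at z88 [687.7  27.8  88. ] lean 30.07083733187956
now [670.3  27.8  94. ] F [-1.  -0.2 -0.9] w 58.1 q [ -2.  50. -11. 137. 167.  67. -82.] t 63.5
(668.5, 28, 71, 90, 60) pos [2.1, 0.0, 1.0] ang [-0.0, -0.0, 0.0] rows 1
```

>>> step_arm(
  delta_pos=[
    [1,0,0.5],
    [2,0,1.0],
    [2,0,1.0],
    [2,0,1.0],
    [2,0,1.0],
  ],
  angular=[
    [0,0,0],
    [0,0,0],
    [0,0,0],
    [0,0,0],
    [0,0,0],
  ],
  grip=[1,1,1,1,1],
)

```text
time: 63.88
tool_pos: [668.6, 27.7, 70.3]
ee_rot: [[-0.503, 0.001, 0.864], [-0.002, 1.0, -0.003], [-0.864, -0.003, -0.503]]
contact_force: [-0.0, 0.1, -1.1]
grip_width: 58.2
finger_force: 66.2
```

>>> step_arm(
  delta_pos=[
    [0,0,0],
    [0,0,0],
    [0,0,0],
    [0,0,0],
    [0,0,0],
  ],
  angular=[
    [0,0,0],
    [0,0,0],
    [0,0,0],
    [0,0,0],
    [0,0,0],
  ],
  grip=[1,0.3,0.27,0.22,0.18],
)

```text
time: 64.3
tool_pos: [668.7, 27.8, 70.3]
ee_rot: [[-0.502, 0.001, 0.865], [-0.002, 1.0, -0.003], [-0.865, -0.003, -0.502]]
contact_force: [-0.1, 0.6, 0.3]
grip_width: 70.0
finger_force: 0.0
```

>>> step_arm(
  delta_pos=[
    [0,0,0],
    [0,0,0],
    [0,0,-1],
    [0,0,-3],
    [0,0,-6],
  ],
  angular=[
    [0,0,0],
    [0,0,0],
    [0,0,0],
    [0,0,0],
    [0,0,0],
  ],
  grip=[0.18,0.18,0.18,0.18,0.18],
)

```text
time: 64.72
tool_pos: [617.4, 27.8, 100.4]
ee_rot: [[-0.501, 0.002, 0.865], [-0.001, 1.0, -0.003], [-0.865, -0.003, -0.501]]
contact_force: [-0.9, -0.0, 0.1]
grip_width: 70.3
finger_force: 0.0
```

>>> step_arm(
  delta_pos=[
    [0,0,0],
    [-4,0,-2.3],
    [-8,0,-4.6],
    [-12,0,-7],
    [-12,0,-7],
  ],
  angular=[
    [0,0,0],
    [0,0,0],
    [0,0,0],
    [0,0,0],
    [0,0,0],
  ],
  grip=[0.18,0.18,0.18,0.18,0.18],
)

```text
time: 65.13
tool_pos: [616.9, 28.4, 243.9]
ee_rot: [[-0.498, 0.001, 0.867], [-0.002, 1.0, -0.002], [-0.867, -0.003, -0.498]]
contact_force: [-0.1, -0.3, 0.9]
grip_width: 70.0
finger_force: 0.0
```

```bash
cd .;export OMP_NUM_THREADS=1; python3 chk.py; python3 fit.py|tail -1; python3 search.py 475 155 225 0 -101,79 4000 0 0 -162,-67,28
```

```text
red 352 c [ 669. -163.   55.] normal [-0.86 -0.02  0.51] lean 30.8 p3-97 [[645.0, -184.0, 13.0], [694.0, -143.0, 95.0]]
green 0
blue 166 c [670.  26.  57.] normal [-0.86 -0.02  0.51] lean 30.6 p3-97 [[644.0, 7.0, 13.0], [705.0, 46.0, 114.0]]
yellow 497 c [675. -68.  64.] normal [-0.86 -0.03  0.5 ] lean 30.3 p3-97 [[645.0, -90.0, 12.0], [704.0, -46.0, 115.0]]
[  2.67  28.55 -18.36 142.25 159.54  52.88 -76.23]
q0 [  2.7  28.5 -18.4 142.3 159.5  52.9 -76.2]
cost 10.5 yaw 79.0
pos [-3.8, -11.5, 3.7] ang [18, 5, -8] tcp [668 -86 260] tz [ 0.79 -0.32 -0.52] q [ -3  27  -4 133 142  43 -55] bz 222
pos [-1.9, -8.3, 3.7] ang [9, 10, -5] tcp [ 693 -174  280] tz [ 0.64 -0.48 -0.6 ] q [ -9  27  11 124 121  30 -29] bz 233
pos [-3.1, -5.7, 2.8] ang [1, 7, -2] tcp [ 719 -232  309] tz [ 0.54 -0.51 -0.66] q [-15  28  26 115  92  16   4] bz 259
pos [5.9, 11.0, -6.5] ang [-8, 12, 4] tcp [ 661 -111  266] tz [ 0.4  -0.39 -0.83] q [-14  24  13 118  54  24  31] bz 222
pos [9.5, 11.4, -5.8] ang [-9, 13, 2] tcp [579  21 234] tz [ 0.22 -0.22 -0.95] q [-13  22  -2 120  31  32  39] bz 198
pos [12.3, 10.9, -4.4] ang [-10, 15, 0] tcp [474 155 225] tz [-0. -0. -1.] q [-11  21 -16 122   9  39  46] bz 201
```

>>> step_arm(
  delta_pos=[
    [-3.8,-11.5,3.7],
    [-3.8,-11.5,3.7],
    [-3.8,-11.5,3.7],
    [-3.8,-11.5,3.7],
    [-3.8,-11.5,3.7],
  ],
  angular=[
    [18,5,-8],
    [18,5,-8],
    [18,5,-8],
    [18,5,-8],
    [18,5,-8],
  ],
  grip=[0.05,0.05,0.05,0.05,0.05],
)

```text
time: 65.6
tool_pos: [668.2, -87.9, 253.5]
ee_rot: [[-0.589, 0.188, 0.786], [-0.124, 0.94, -0.318], [-0.799, -0.285, -0.53]]
contact_force: [-0.3, 0.1, -0.8]
grip_width: 81.0
finger_force: 0.0
```

>>> step_arm(
  delta_pos=[
    [-1.9,-8.3,3.7],
    [-1.9,-8.3,3.7],
    [-1.9,-8.3,3.7],
    [-1.9,-8.3,3.7],
    [-1.9,-8.3,3.7],
  ],
  angular=[
    [9,10,-5],
    [9,10,-5],
    [9,10,-5],
    [9,10,-5],
    [9,10,-5],
  ],
  grip=[0.05,0.05,0.05,0.05,0.05],
)

```text
time: 66.02
tool_pos: [691.5, -173.8, 271.4]
ee_rot: [[-0.734, 0.239, 0.636], [-0.134, 0.866, -0.481], [-0.666, -0.438, -0.604]]
contact_force: [1.1, 1.1, -0.4]
grip_width: 81.2
finger_force: 0.0
```

>>> step_arm(
  delta_pos=[
    [-3.1,-5.7,2.8],
    [-3.1,-5.7,2.8],
    [-3.1,-5.7,2.8],
    [-3.1,-5.7,2.8],
    [-3.1,-5.7,2.8],
  ],
  angular=[
    [1,7,-2],
    [1,7,-2],
    [1,7,-2],
    [1,7,-2],
    [1,7,-2],
  ],
  grip=[0.05,0.05,0.05,0.05,0.05],
)

```text
time: 66.43
tool_pos: [718.7, -233.2, 300.9]
ee_rot: [[-0.813, 0.224, 0.537], [-0.103, 0.853, -0.512], [-0.573, -0.471, -0.671]]
contact_force: [0.5, 0.3, -0.3]
grip_width: 80.6
finger_force: 0.0
```

>>> step_arm(
  delta_pos=[
    [5.9,11.0,-6.5],
    [5.9,11.0,-6.5],
    [5.9,11.0,-6.5],
    [5.9,11.0,-6.5],
    [5.9,11.0,-6.5],
  ],
  angular=[
    [-8,12,4],
    [-8,12,4],
    [-8,12,4],
    [-8,12,4],
    [-8,12,4],
  ],
  grip=[0.05,0.05,0.05,0.05,0.05],
)

```text
time: 66.85
tool_pos: [661.1, -119.9, 260.2]
ee_rot: [[-0.895, 0.227, 0.383], [0.066, 0.919, -0.389], [-0.441, -0.323, -0.837]]
contact_force: [0.6, -1.4, -0.4]
grip_width: 81.2
finger_force: 0.0
```

>>> step_arm(
  delta_pos=[
    [9.5,11.4,-5.8],
    [9.5,11.4,-5.8],
    [9.5,11.4,-5.8],
    [9.5,11.4,-5.8],
    [9.5,11.4,-5.8],
  ],
  angular=[
    [-9,13,2],
    [-9,13,2],
    [-9,13,2],
    [-9,13,2],
    [-9,13,2],
  ],
  grip=[0.05,0.05,0.05,0.05,0.05],
)

```text
time: 67.27
tool_pos: [573.2, 25.4, 225.7]
ee_rot: [[-0.96, 0.189, 0.205], [0.144, 0.966, -0.213], [-0.238, -0.175, -0.955]]
contact_force: [0.1, 1.2, -0.0]
grip_width: 81.2
finger_force: 0.0
```

>>> step_arm(
  delta_pos=[
    [12.3,10.9,-4.4],
    [12.3,10.9,-4.4],
    [12.3,10.9,-4.4],
    [12.3,10.9,-4.4],
    [12.3,10.9,-4.4],
  ],
  angular=[
    [-10,15,0],
    [-10,15,0],
    [-10,15,0],
    [-10,15,0],
    [-10,15,0],
  ],
  grip=[0.05,0.05,0.05,0.05,0.05],
)

```text
time: 67.68
tool_pos: [467.7, 155.5, 220.0]
ee_rot: [[-0.984, 0.175, -0.019], [0.175, 0.985, -0.002], [0.018, -0.005, -1.0]]
contact_force: [0.4, 0.1, 0.4]
grip_width: 80.8
finger_force: 0.0
```

>>> step_arm(
  delta_pos=[
    [0,0,0],
    [0,0,0],
    [0,0,0],
  ],
  angular=[
    [0,0,0],
    [0,0,0],
    [0,0,0],
  ],
  grip=[0.05,0.05,0.05],
)

```text
time: 67.93
tool_pos: [475.1, 148.9, 221.1]
ee_rot: [[-0.982, 0.186, -0.012], [0.186, 0.983, -0.004], [0.011, -0.006, -1.0]]
contact_force: [0.2, -0.6, 1.4]
grip_width: 80.9
finger_force: 0.0
```

```bash
python3 chk.py; python3 - <<'E'
from h import *
plan([(427,165,75,79)])
d=dict(np.load('last_scene.npz')); h=cv2.cvtColor(d['image'],cv2.COLOR_BGR2HSV); W=world(d)
for n,(a,b) in dict(green=(50,85)).items():
    m=(h[...,0]>=a)&(h[...,0]<=b)&(h[...,1]>130)&(W[...,0]>350)&(W[...,0]<520)&(W[...,2]<25)&(W[...,2]>5)&(W[...,1]>80)&(W[...,1]<230); P=W[m]
    if len(P)>100: print(n,len(P),cv2.minAreaRect(P[:,:2].astype(np.float32)),P.mean(0))
E
```

```text
red 433 c [ 675. -163.   65.] normal [-0.86 -0.01  0.5 ] lean 30.2 p3-97 [[645.0, -183.0, 14.0], [704.0, -143.0, 113.0]]
green 0
blue 116 c [659.  27.  39.] normal [-0.86  0.02  0.51] lean 30.5 p3-97 [[644.0, 8.0, 12.0], [683.0, 46.0, 75.0]]
yellow 177 c [662. -74.  42.] normal [-0.87 -0.02  0.5 ] lean 29.7 p3-97 [[643.0, -90.0, 11.0], [696.0, -47.0, 100.0]]
now [475.6 148.7 221.3] F [-0.1 -0.7  0.6] w 81.1 q [-10.  21. -17. 122.   9.  39.  47.] t 68.0
(427, 165, 75, 79) pos [4.9, 0.8, 14.7] ang [-0.0, -1.0, 0.0] rows 4
```

>>> step_arm(
  delta_pos=[
    [4.9,0.8,14.5],
    [4.9,0.8,14.5],
    [4.9,0.8,14.5],
    [4.9,0.8,14.5],
    [4.9,0.8,14.5],
  ],
  angular=[
    [0,-1,0],
    [0,-1,0],
    [0,-1,0],
    [0,-1,0],
    [0,-1,0],
  ],
  grip=[0.05,0.05,0.05,0.05,0.05],
)

```text
time: 68.4
tool_pos: [423.1, 164.8, 73.1]
ee_rot: [[-0.983, 0.184, -0.003], [0.184, 0.983, -0.012], [0.001, -0.012, -1.0]]
contact_force: [0.0, -0.2, 0.3]
grip_width: 81.2
finger_force: 0.0
```

>>> step_arm(
  delta_pos=[
    [0,0,0],
    [0,0,0],
    [0,0,0],
    [0,0,0],
    [0,0,0],
  ],
  angular=[
    [0,0,0],
    [0,0,0],
    [0,0,0],
    [0,0,0],
    [0,0,0],
  ],
  grip=[0.05,0.05,0.05,0.05,0.05],
)

```text
time: 68.82
tool_pos: [429.0, 166.6, 78.6]
ee_rot: [[-0.982, 0.187, 0.01], [0.187, 0.982, -0.005], [-0.011, -0.003, -1.0]]
contact_force: [0.0, -0.3, 0.3]
grip_width: 81.2
finger_force: 0.0
```

```bash
python3 - <<'E'
from h import *
plan([(427,165,19.5,79)])
d=grab('scene','s9.png'); W=world(d); print(pca(d,W,(296,258)), cv2.cvtColor(d['image'],cv2.COLOR_BGR2HSV)[258,296])
cv2.imwrite('pics/s9c.png',cv2.resize(d['image'][120:320,180:440],None,fx=3,fy=3))
E
```

```text
now [429.  166.6  78.6] F [ 0.  -0.3  0.3] w 81.2 q [-21.  33.  -8. 132.  19.  15.  33.] t 68.8
(427, 165, 19.5, 79) pos [0.2, -0.2, 5.9] ang [-0.0, 1.0, 0.0] rows 2
(array([396.3, 172.3,  10.2]), 'long-axis deg', np.float64(-7.1), 'ext', array([45., 68.]), 366) [69 91 98]
```

View pics/s9c.png

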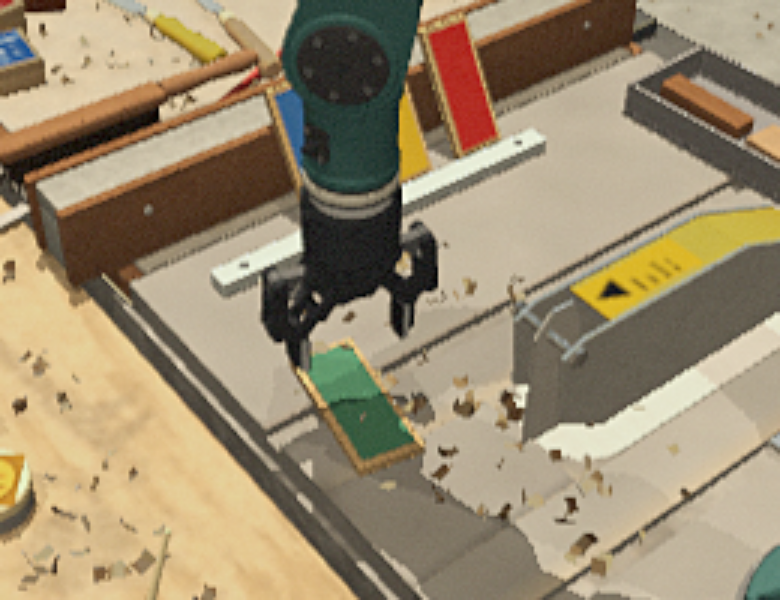

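>>> step_arm(
  delta_pos=[
    [0.2,-0.2,3],
    [0.2,-0.2,5.9],
    [0.2,-0.2,5.9],
    [0.2,-0.2,5.9],
    [0.2,-0.2,5.9],
  ],
  angular=[
    [0,0,0],
    [0,0,0],
    [0,0,0],
    [0,0,0],
    [0,0,0],
  ],
  grip=[0.05,0.05,0.05,0.05,0.05],
)

```text
time: 69.28
tool_pos: [425.9, 164.7, 19.1]
ee_rot: [[-0.982, 0.186, 0.007], [0.186, 0.983, -0.006], [-0.008, -0.004, -1.0]]
contact_force: [-0.2, 0.3, 0.5]
grip_width: 81.1
finger_force: 0.0
```

>>> step_arm(
  delta_pos=[
    [0,0,0],
    [0,0,0],
    [0,0,0],
    [0,0,0],
    [0,0,0],
  ],
  angular=[
    [0,0,0],
    [0,0,0],
    [0,0,0],
    [0,0,0],
    [0,0,0],
  ],
  grip=[0.05,0.05,0.15,0.2,1],
)

```text
time: 69.7
tool_pos: [425.9, 164.7, 19.0]
ee_rot: [[-0.982, 0.186, 0.008], [0.186, 0.983, -0.006], [-0.009, -0.004, -1.0]]
contact_force: [-5.5, 0.5, 43.5]
grip_width: 58.4
finger_force: 54.4
```

>>> step_arm(
  delta_pos=[
    [0,0,0],
    [0,0,0],
    [0,0,0],
    [0,0,0],
    [0,0,0],
  ],
  angular=[
    [0,0,0],
    [0,0,0],
    [0,0,0],
    [0,0,0],
    [0,0,0],
  ],
  grip=[1,1,1,1,1],
)

```text
time: 70.12
tool_pos: [425.9, 164.7, 19.2]
ee_rot: [[-0.982, 0.186, 0.008], [0.186, 0.983, -0.006], [-0.009, -0.004, -1.0]]
contact_force: [-1.6, 0.4, 11.5]
grip_width: 58.3
finger_force: 62.5
```

>>> step_arm(
  delta_pos=[
    [0,0,-5],
    [-2,0,-10],
    [-5,0,-17],
    [-5,0,-17],
    [-5,0,-17],
  ],
  angular=[
    [0,0,0],
    [0,0,0],
    [0,0,0],
    [0,0,0],
    [0,0,0],
  ],
  grip=[1,1,1,1,1],
)

```text
time: 70.53
tool_pos: [478.4, 156.8, 194.0]
ee_rot: [[-0.982, 0.188, 0.017], [0.188, 0.982, -0.002], [-0.017, 0.001, -1.0]]
contact_force: [1.4, 0.3, -0.2]
grip_width: 57.9
finger_force: 66.2
```

>>> step_arm(
  delta_pos=[
    [0,0,0],
    [0,0,-4],
    [0,0,-4],
    [0,0,-4],
    [0,0,-4],
  ],
  angular=[
    [0,0,0],
    [0,0,0],
    [0,0,0],
    [0,0,0],
    [0,0,0],
  ],
  grip=[1,1,1,1,1],
)

```text
time: 70.95
tool_pos: [471.7, 156.0, 227.2]
ee_rot: [[-0.983, 0.186, 0.004], [0.186, 0.983, -0.007], [-0.005, -0.007, -1.0]]
contact_force: [-0.5, 0.2, -1.2]
grip_width: 58.0
finger_force: 66.2
```

```bash
cd .;export OMP_NUM_THREADS=1; python3 fit.py|tail -2; python3 search.py 645 123 230 60 -90,90 5000 165 1 -162,-67,28
```

```text
[0.1 0.1 0. ] 0.0
[ -8.55  20.66 -19.3  121.96  11.46  38.99  43.66]
q0 [ -8.6  20.7 -19.3 122.   11.5  39.   43.7]
cost 22.1 yaw 90.0
pos [2.5, 1.4, 1.8] ang [10, -4, 0] tcp [450 174 209] tz [ 0.04 -0.19 -0.98] q [-22  22 -13 124  23  42  26] bz 174
pos [1.1, 2.3, 0.3] ang [6, -9, 0] tcp [444 198 201] tz [ 0.17 -0.32 -0.93] q [-35  24  -8 125  36  43   8] bz 156
pos [0.3, 3.9, -1.3] ang [1, -13, 1] tcp [446 239 202] tz [ 0.38 -0.36 -0.85] q [-49  25  -3 128  52  43 -14] bz 142
pos [-10.2, -4.4, 5.2] ang [-1, -15, 2] tcp [548 172 214] tz [ 0.6  -0.35 -0.71] q [-48  28   8 131  84  38 -36] bz 143
pos [-6.1, -2.2, 4.6] ang [-8, -12, 1] tcp [617 134 227] tz [ 0.78 -0.22 -0.59] q [-37  29   7 134 122  41 -64] bz 151
pos [-2.0, -0.6, 2.2] ang [-12, -7, 2] tcp [645 124 230] tz [ 0.86 -0.01 -0.51] q [-23  31  -1 137 151  49 -82] bz 155
```

>>> step_arm(
  delta_pos=[
    [2.5,1.4,1.8],
    [2.5,1.4,1.8],
    [2.5,1.4,1.8],
    [2.5,1.4,1.8],
    [2.5,1.4,1.8],
  ],
  angular=[
    [10,-4,0],
    [10,-4,0],
    [10,-4,0],
    [10,-4,0],
    [10,-4,0],
  ],
  grip=[1,1,1,1,1],
)

```text
time: 71.37
tool_pos: [450.4, 174.4, 209.0]
ee_rot: [[-0.981, 0.189, 0.04], [0.178, 0.965, -0.191], [-0.074, -0.18, -0.981]]
contact_force: [0.4, -1.1, -0.9]
grip_width: 57.9
finger_force: 66.2
```

>>> step_arm(
  delta_pos=[
    [1.1,2.3,0.3],
    [1.1,2.3,0.3],
    [1.1,2.3,0.3],
    [1.1,2.3,0.3],
    [1.1,2.3,0.3],
  ],
  angular=[
    [6,-9,0],
    [6,-9,0],
    [6,-9,0],
    [6,-9,0],
    [6,-9,0],
  ],
  grip=[1,1,1,1,1],
)

```text
time: 71.78
tool_pos: [445.4, 196.9, 202.3]
ee_rot: [[-0.964, 0.204, 0.173], [0.142, 0.938, -0.315], [-0.227, -0.279, -0.933]]
contact_force: [0.8, -0.5, -0.5]
grip_width: 58.2
finger_force: 66.2
```

>>> step_arm(
  delta_pos=[
    [0.3,3.9,-1.3],
    [0.3,3.9,-1.3],
    [0.3,3.9,-1.3],
    [0.3,3.9,-1.3],
    [0.3,3.9,-1.3],
  ],
  angular=[
    [1,-13,1],
    [1,-13,1],
    [1,-13,1],
    [1,-13,1],
    [1,-13,1],
  ],
  grip=[1,1,1,1,1],
)

```text
time: 72.2
tool_pos: [448.4, 237.4, 203.2]
ee_rot: [[-0.897, 0.226, 0.381], [0.082, 0.93, -0.358], [-0.435, -0.29, -0.852]]
contact_force: [0.4, -0.4, -1.1]
grip_width: 58.0
finger_force: 66.2
```

>>> step_arm(
  delta_pos=[
    [-10.2,-4.4,5.2],
    [-10.2,-4.4,5.2],
    [-10.2,-4.4,5.2],
    [-10.2,-4.4,5.2],
    [-10.2,-4.4,5.2],
  ],
  angular=[
    [-1,-15,2],
    [-1,-15,2],
    [-1,-15,2],
    [-1,-15,2],
    [-1,-15,2],
  ],
  grip=[1,1,1,1,1],
)

```text
time: 72.62
tool_pos: [552.3, 165.2, 217.1]
ee_rot: [[-0.756, 0.255, 0.602], [0.026, 0.932, -0.362], [-0.654, -0.258, -0.711]]
contact_force: [0.8, -0.7, -0.1]
grip_width: 57.9
finger_force: 66.1
```

>>> step_arm(
  delta_pos=[
    [-6.1,-2.2,4.6],
    [-6.1,-2.2,4.6],
    [-6.1,-2.2,4.6],
    [-6.1,-2.2,4.6],
    [-6.1,-2.2,4.6],
  ],
  angular=[
    [-8,-12,1],
    [-8,-12,1],
    [-8,-12,1],
    [-8,-12,1],
    [-8,-12,1],
  ],
  grip=[1,1,1,1,1],
)

```text
time: 73.03
tool_pos: [618.9, 128.5, 228.6]
ee_rot: [[-0.609, 0.166, 0.776], [-0.02, 0.974, -0.225], [-0.793, -0.153, -0.59]]
contact_force: [-0.0, -0.8, -0.8]
grip_width: 57.7
finger_force: 66.2
```

>>> step_arm(
  delta_pos=[
    [-2.0,-0.6,2.2],
    [-2.0,-0.6,2.2],
    [-2.0,-0.6,2.2],
    [-2.0,-0.6,2.2],
    [-2.0,-0.6,2.2],
  ],
  angular=[
    [-12,-7,2],
    [-12,-7,2],
    [-12,-7,2],
    [-12,-7,2],
    [-12,-7,2],
  ],
  grip=[1,1,1,1,1],
)

```text
time: 73.45
tool_pos: [646.3, 121.5, 231.8]
ee_rot: [[-0.508, 0.011, 0.862], [-0.003, 1.0, -0.014], [-0.862, -0.009, -0.507]]
contact_force: [0.8, 1.3, -1.5]
grip_width: 57.9
finger_force: 66.2
```

>>> step_arm(
  delta_pos=[
    [0,0,0],
    [0,0,0],
    [0,0,0],
  ],
  angular=[
    [0,0,0],
    [0,0,0],
    [0,0,0],
  ],
  grip=[1,1,1],
)

```text
time: 73.7
tool_pos: [646.7, 126.0, 232.8]
ee_rot: [[-0.505, 0.003, 0.863], [-0.004, 1.0, -0.006], [-0.863, -0.007, -0.505]]
contact_force: [-0.2, -0.6, -0.8]
grip_width: 57.8
finger_force: 66.2
```

```bash
python3 -c "
from h import *
plan([(668,122,150,90,60),(668,122,92,90,60)])"; python3 foot.py 19.1
```

```text
now [646.7 126.  232.8] F [-0.2 -0.6 -0.8] w 57.8 q [-24.  31.   0. 137. 152.  49. -83.] t 73.7
(668, 122, 150, 90, 60) pos [6.1, -0.3, 6.0] ang [-0.0, -0.0, 0.0] rows 3
(668, 122, 92, 90, 60) pos [5.0, 0.0, 2.9] ang [-0.0, -0.0, 0.0] rows 2
end -70 [698.5 126.2 283.6]
end 70 [627.8 125.5 162.7]
x at z88 [584.2 125.2  88. ] lean 30.309484750605478
```

>>> step_arm(
  delta_pos=[
    [6.1,-0.3,6.0],
    [6.1,-0.3,6.0],
    [6.1,-0.3,6.0],
    [6.1,-0.3,6.0],
    [6.1,-0.3,6.0],
  ],
  angular=[
    [0,0,0],
    [0,0,0],
    [0,0,0],
    [0,0,0],
    [0,0,0],
  ],
  grip=[1,1,1,1,1],
)

```text
time: 74.12
tool_pos: [667.4, 120.9, 150.6]
ee_rot: [[-0.504, 0.004, 0.864], [-0.004, 1.0, -0.008], [-0.864, -0.007, -0.504]]
contact_force: [-0.1, -0.4, 0.4]
grip_width: 57.9
finger_force: 66.2
```

>>> step_arm(
  delta_pos=[
    [5.0,0,2.9],
    [5.0,0,2.9],
    [5.0,0,2.9],
    [5.0,0,2.9],
    [5.0,0,2.9],
  ],
  angular=[
    [0,0,0],
    [0,0,0],
    [0,0,0],
    [0,0,0],
    [0,0,0],
  ],
  grip=[1,1,1,1,1],
)

```text
time: 74.53
tool_pos: [668.0, 120.2, 95.5]
ee_rot: [[-0.501, 0.005, 0.866], [-0.003, 1.0, -0.007], [-0.866, -0.006, -0.501]]
contact_force: [-0.2, 0.5, -0.8]
grip_width: 57.9
finger_force: 66.2
```

>>> step_arm(
  delta_pos=[
    [0,0,0],
    [0,0,0],
    [0,0,0],
  ],
  angular=[
    [0,0,0],
    [0,0,0],
    [0,0,0],
  ],
  grip=[1,1,1],
)

```text
time: 74.78
tool_pos: [667.6, 119.9, 93.3]
ee_rot: [[-0.503, 0.005, 0.864], [-0.003, 1.0, -0.008], [-0.864, -0.006, -0.503]]
contact_force: [-1.4, 0.2, -1.6]
grip_width: 58.4
finger_force: 66.2
```

```bash
python3 foot.py 19.1 -1; python3 -c "
from h import *
plan([(668,122,71,90,60)])"
```

```text
end -70 [719.8 119.9 145. ]
end 70 [649.3 119.5  24. ]
x at z88 [686.6 119.7  88. ] lean 30.218718103481432
now [667.6 119.9  93.3] F [-1.4  0.2 -1.6] w 58.4 q [-21.  49.  -2. 135. 158.  65. -90.] t 74.8
(668, 122, 71, 90, 60) pos [1.9, 0.2, 1.2] ang [-0.0, -0.0, 0.0] rows 1
```

>>> step_arm(
  delta_pos=[
    [1,0.2,0.6],
    [2,0.2,1.2],
    [2,0.2,1.2],
    [2,0.2,1.2],
    [2,0.2,1.2],
  ],
  angular=[
    [0,0,0],
    [0,0,0],
    [0,0,0],
    [0,0,0],
    [0,0,0],
  ],
  grip=[1,1,1,1,1],
)

```text
time: 75.2
tool_pos: [669.1, 122.1, 70.4]
ee_rot: [[-0.5, 0.005, 0.866], [-0.003, 1.0, -0.007], [-0.866, -0.006, -0.5]]
contact_force: [1.2, 0.6, 3.9]
grip_width: 58.4
finger_force: 66.4
```

>>> step_arm(
  delta_pos=[
    [0,0,0],
    [0,0,0],
    [0,0,0],
    [0,0,0],
    [0,0,0],
  ],
  angular=[
    [0,0,0],
    [0,0,0],
    [0,0,0],
    [0,0,0],
    [0,0,0],
  ],
  grip=[1,0.3,0.27,0.22,0.18],
)

```text
time: 75.62
tool_pos: [666.3, 121.2, 67.1]
ee_rot: [[-0.508, 0.005, 0.861], [-0.004, 1.0, -0.009], [-0.861, -0.008, -0.508]]
contact_force: [1.0, -0.2, -0.3]
grip_width: 70.2
finger_force: 0.0
```

>>> step_arm(
  delta_pos=[
    [0,0,0],
    [0,0,0],
    [0,0,-1],
    [0,0,-3],
    [0,0,-6],
  ],
  angular=[
    [0,0,0],
    [0,0,0],
    [0,0,0],
    [0,0,0],
    [0,0,0],
  ],
  grip=[0.18,0.18,0.18,0.18,0.18],
)

```text
time: 76.03
tool_pos: [616.2, 121.8, 98.6]
ee_rot: [[-0.504, 0.007, 0.864], [-0.002, 1.0, -0.009], [-0.864, -0.007, -0.504]]
contact_force: [-0.1, 0.6, 0.1]
grip_width: 70.1
finger_force: 0.0
```

>>> step_arm(
  delta_pos=[
    [0,0,0],
    [-4,0,-2.3],
    [-8,0,-4.6],
    [-12,0,-7],
    [-12,0,-7],
  ],
  angular=[
    [0,0,0],
    [0,0,0],
    [0,0,0],
    [0,0,0],
    [0,0,0],
  ],
  grip=[0.18,0.18,0.18,0.18,0.18],
)

```text
time: 76.45
tool_pos: [616.1, 122.9, 242.5]
ee_rot: [[-0.5, 0.005, 0.866], [-0.002, 1.0, -0.007], [-0.866, -0.005, -0.5]]
contact_force: [0.9, -0.1, 0.1]
grip_width: 69.9
finger_force: 0.0
```

>>> step_arm(
  delta_pos=[
    [-4,0,-3],
    [-4,0,-3],
    [-4,0,-3],
    [-4,0,-3],
    [-4,0,-3],
  ],
  angular=[
    [0,0,0],
    [0,0,0],
    [0,0,0],
    [0,0,0],
    [0,0,0],
  ],
  grip=[0.18,0.18,0.18,0.18,0.18],
)

```text
time: 76.87
tool_pos: [609.4, 123.3, 285.5]
ee_rot: [[-0.508, 0.005, 0.862], [-0.004, 1.0, -0.008], [-0.862, -0.008, -0.508]]
contact_force: [-0.1, 0.7, -1.0]
grip_width: 70.3
finger_force: 0.0
```

```bash
python3 chk.py s10.png; python3 - <<'E'
from h import *
d=grab('top','t10.png'); W=world(d)
for u in (250,300,340,400,450):
    c=W[100:170,u]; f=c[(c[:,2]>20)&(c[:,2]<70)&(c[:,0]>690)]; print('fence x',u,np.round(np.median(f[:,0]),1) if len(f) else None)
s=(W[...,2]>9)&(W[...,2]<24)&(W[...,0]>595)&(W[...,0]<636)&(W[...,1]>-240)&(W[...,1]<200); P=W[s]
print(len(P), [(y,np.round(np.median(P[abs(P[:,1]-y)<25],0),1)) for y in (-200,-120,80,160)])
s2=dict(np.load('last_scene.npz'))
cv2.imwrite('pics/f.png',np.vstack([cv2.resize(s2['image'][80:220,190:490],(640,299)),cv2.resize(d['image'][100:240,160:500],(640,264))]))
E
```

```text
red 411 c [ 674. -162.   62.] normal [-0.86 -0.02  0.51] lean 30.6 p3-97 [[646.0, -183.0, 13.0], [702.0, -142.0, 109.0]]
green 0
blue 155 c [672.  27.  59.] normal [-0.86 -0.01  0.52] lean 31.1 p3-97 [[644.0, 7.0, 13.0], [706.0, 47.0, 113.0]]
yellow 507 c [676. -68.  64.] normal [-0.86 -0.03  0.51] lean 30.4 p3-97 [[645.0, -89.0, 13.0], [705.0, -47.0, 114.0]]
fence x 250 703.6
fence x 300 704.7
fence x 340 None
fence x 400 704.1
fence x 450 704.2
644 [(-200, array([ 615.5, -198.8,   17.1])), (-120, array([ 616.7, -120.1,   16.6])), (80, array([618.2,  81. ,  16.1])), (160, array([nan, nan, nan]))]
  return _methods._mean(a, axis=axis, dtype=dtype,
  ret = um.true_divide(
```

View pics/f.png

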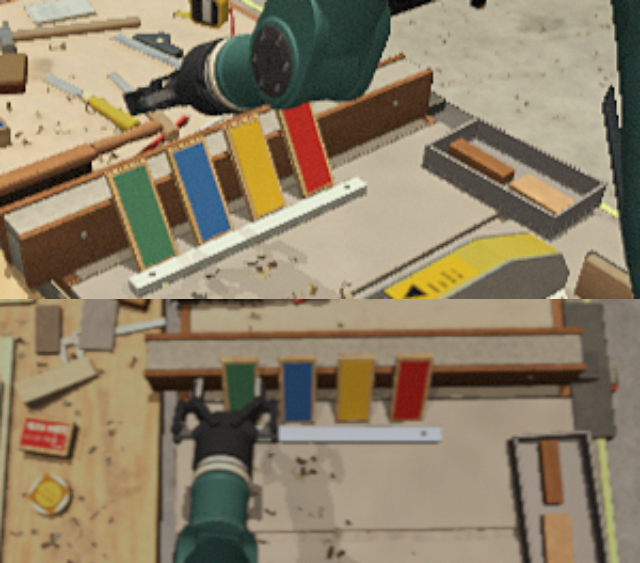

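>>> step_arm(
  delta_pos=[
    [0,0,0],
    [0,0,0],
    [0,0,0],
    [0,0,0],
    [0,0,0],
  ],
  angular=[
    [0,0,0],
    [0,0,0],
    [0,0,0],
    [0,0,0],
    [0,0,0],
  ],
  grip=[0.18,0.18,0.18,0.18,0.18],
)

```text
time: 77.38
tool_pos: [610.2, 123.4, 286.7]
ee_rot: [[-0.506, 0.005, 0.863], [-0.004, 1.0, -0.008], [-0.863, -0.007, -0.506]]
contact_force: [0.7, 1.3, -0.7]
grip_width: 69.8
finger_force: 0.0
```

```bash
python3 -c "
from rig import order
print(order.hand_in())"
```

```text
the job is handed in; nothing more can be done
None
```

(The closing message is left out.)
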